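# Fill the spoon mug in the clamp stand

## Task

Get the spoon mug ready for service: stand the brown-rimmed white mug in the black ring of the filling stand and swing the toggle clamp over onto its rim, then, with the mug clamped, stand every wooden spoon in it, bowl up. When all are in, swing the clamp fully back and leave the filled mug standing in the stand; do not disturb the sugar jar, the milk bottle or the blue cup.

Things in the scene. Friction and masses are not known exactly. Their poses are not given: they have to be found in the camera images.
- mug: white ceramic mug with a brown rim, 70 mm outside diameter, 100 mm tall, wall 4 mm (mouth 62 mm), inner floor 6 mm above its underside, one handle on its own +y side reaching 65 mm from the axis at 27 to 87 mm height; empty at the start, about 0.28 kg. Origin: centre of its underside, z up through the mouth
- nest: filling stand, fixed: light wooden base plate 10 mm thick, x = -58 to +132 mm, y = +-60 mm, with a black ring at the origin as nest for the mug (inside diameter 78 mm, outside 88 mm, 12 mm high above the plate) and the steel clamp post (34 mm wide in y, 140 mm high) at x = +105 mm. Origin: underside of the plate, on the ring's axis; +x points to the post, away from the robot
- nest_floor (a point): centre of the nest's floor, top of the base plate inside the black ring, 10 mm above the table; axes as the stand's
- clamp (a joint): angle (rad) of the toggle clamp, a one-piece steel lever on the post. 0: arm level, foot resting on the rim of a mug in the nest, handle nearly upright; 1.40: fully back at its stop, arm nearly upright, handle level and pointing away from the mug. Over centre at about 0.85: below it falls shut (to -0.15 with the nest empty), above it falls open; under 3 N at the knob. Starts anywhere
- clamp_hinge (a point): hinge of the clamp, 128 mm above the table, 105 mm from the ring's axis; the hinge axis lies along the stand's y; a positive turn about +y (knob from up to +x) opens it
- clamp_knob (a point): centre of the red ball knob, 26 mm diameter, on the 110 mm handle; it can be pinched from above along the hinge axis and led round its arc. At clamp = 0 it stands 19 mm beyond and 108 mm above the hinge
- clamp_pad (a point): centre of the underside of the clamp's rubber foot (16 mm wide), under the end of the 72 mm arm on the mug's side of the hinge, 18 mm below the arm's middle line
- sugar_jar: amber jar with a steel cap, 64 mm wide, 100 mm tall, a bystander. Origin: centre of its underside
- milk_bottle: white bottle with a blue cap, 60 mm wide, 150 mm tall, a bystander. Origin: centre of its underside
- espresso_cup: small blue cup, 60 mm wide, 55 mm tall, a bystander. Origin: centre of its underside
- spoon0: wooden latte spoon, 180 mm long, 30 g, lying flat on the table: straight square handle 12 x 12 mm from x = -90 (rounded end) to +60 mm, flat bowl 34 x 30 mm, 9 mm thick at the +x end. Origin: middle of its length, on the underside; x points to the bowl, z up when lying as at the start. Three or four of the four spoons are present
- spoon0_foot (a point): centre of the plain handle end of that spoon, the end away from the bowl (x = -90 mm)
- spoon1: wooden latte spoon, 180 mm long, 30 g, lying flat on the table: straight square handle 12 x 12 mm from x = -90 (rounded end) to +60 mm, flat bowl 34 x 30 mm, 9 mm thick at the +x end. Origin: middle of its length, on the underside; x points to the bowl, z up when lying as at the start. Three or four of the four spoons are present
- spoon1_foot (a point): centre of the plain handle end of that spoon, the end away from the bowl (x = -90 mm)
- spoon2: wooden latte spoon, 180 mm long, 30 g, lying flat on the table: straight square handle 12 x 12 mm from x = -90 (rounded end) to +60 mm, flat bowl 34 x 30 mm, 9 mm thick at the +x end. Origin: middle of its length, on the underside; x points to the bowl, z up when lying as at the start. Three or four of the four spoons are present
- spoon2_foot (a point): centre of the plain handle end of that spoon, the end away from the bowl (x = -90 mm)
- spoon3: wooden latte spoon, 180 mm long, 30 g, lying flat on the table: straight square handle 12 x 12 mm from x = -90 (rounded end) to +60 mm, flat bowl 34 x 30 mm, 9 mm thick at the +x end. Origin: middle of its length, on the underside; x points to the bowl, z up when lying as at the start. Three or four of the four spoons are present
- spoon3_foot (a point): centre of the plain handle end of that spoon, the end away from the bowl (x = -90 mm)
Not all that is in view belongs to the job. Leave any green or orange look-alike of the spoon0 alone. Of the things that look like the mug, the smallest one is meant.

How it is judged:
By the outcome, as a careful person would: the job done as asked, in the order asked, and still so for the second after the job is handed in, with the robot touching nothing.
Of spoon0, spoon1, spoon2, spoon3 only 3 to 4 are there at a start; the rules pass over those that are not, and their reading is None.
At some moment in a run one of spoon0, spoon1, spoon2, spoon3 may be knocked a few centimetres aside while the robot is not near it.
Once in a run the grip may slacken for a moment while it holds something.
It also fails if it takes over 210 s, if anything falls off the work surface, if the arm or the gripper's body presses on something with over 40 N, if the wrist force passes 120 N, or if a joint passes its speed limit or range.

## Robot

A 6-joint arm with a two-finger parallel gripper is mounted at the origin on the work surface. World frame = base frame: x ahead of the robot, y to its left, z up, the work surface at z = 0. Lengths are in m, angles in rad, forces in N, time in s.
With the tool pointing down it reaches from about 0.3 to 0.775 m from the base axis. Payload 14.6 kg.
Tool frame: the origin (TCP) lies on the centre line of the jaws, within the pads' length; the fingertips stand 19 mm ahead of it and the grasp point (between the pads) is the TCP; z points along the fingers, y is the line along which they close (so a half turn about z gives the same grasp; the last joint's range is limited). The gripper opens to 94 mm and grips with 3 to 60 N. Pads are 16 mm wide; open, the fingers measure 119 mm over their backs; the gripper's body (75 mm by 177 mm) begins 78 mm behind the grasp point.
Start: joints at [1.049, 0.3, 1.521, -0, 1.321, -0.067], TCP at [0.242, 0.494, 0.224] pointing down, gripper open.
Joint ranges: [-3.03, 3.03], [-0.79, 2.21], [0.23, 2.52], [-1.04, 4.18], [0, 3.07], [-2.55, 2.55]. Speed limits (rad/s): [2.22, 2.22, 2.57, 3.14, 3.14, 3.14].

## Interface

Orientations are given as [roll, pitch, yaw] about the fixed x, y, z axes, in that order (R = Rz(yaw) Ry(pitch) Rx(roll)).
In Python, from station import get_obs, camera, workorder gives the robot as it stands.
- The arm moves only by the tool play_rows, never from a script. Its argument "motion" is a list that holds one entry, the list of rows, each a list of 7 numbers: the shift along the tool's x, y, z as a fraction of full scale, then the turn, a rotation vector about the tool's x, y, z as a fraction of full scale, then the opening, from -1 (shut) to 1 (fully open). In form: [[[x, y, z, ax, ay, az, grip], ...]]. A call has 1 to 10 rows; each row is the pose to reach, as a shift and turn from the pose commanded when the call began, along the tool's axes at that moment, turning the shorter way round; what a row does not reach only later rows make up. Full scale, the value 1, is 0.25 m for a shift and 2 pi rad for a turn. A row lasts 1/10 s, in which the tool goes at most 50 mm and 8.59 degrees, less where a joint would pass 70% of its speed; a pose out of reach is approached as far as the arm can. A call with a number of a shift or a turn outside -1 to 1 is refused whole. A call with a gripper value outside its range is refused whole. The fingers move at their own pace and stop on an object; "grip_force" is the grip in N (left out, the last holds). Time passes only in rows, so rows that repeat a pose let the fingers close. It gives the time, the measured TCP pose, the force, the opening and the grip force at its end, in the units of the state.
- get_obs(): the state, without advancing time (a new reading comes with each control period).
- camera(name): name is "side" or "top" or "wrist"; returns a dict with "frame" (420x560x3 uint8, red, green, blue), "z_map" (420x560 float32, m along the optical axis (not along the pixel's ray), 0 where there is no reading), "camera_matrix" (3x3 intrinsics, pixels), "T" (4x4, takes a point from camera to world coordinates); the wrist camera has in their place "T_tool_cam" (4x4, takes a point from camera to tool coordinates, whose origin is the TCP and whose axes are the flange's). Camera axes: x right, y up, looking along -z (the intrinsics and any distortion apply to the point x, -y, -z); pixel columns grow to the right and rows downward; lengths in m; the calibration is good to about 2 mm. A picture is of the moment at which its call begins: read the wrist's pose just before it.
- workorder.hand_in(): hands the job in; it is judged then, once.
The state is a dict: "time_s": time; "qpos": joint angles; "joint_vel": joint speeds; "tau": joint torques, N m; "ee_pos": TCP position; "eef_rot": TCP orientation; "force": force on the tool from outside, world axes, zero at the start; "moment": the same for the moment, N m; "grip_width": finger opening in m; "grip_force": force on a finger pad.
Only numpy, scipy, OpenCV 4.12 (cv2) and the standard library are available. Lean on these libraries where they do the work, as an engineer would, in place of code of your own. Each camera call takes 0.05 s, during which the arm holds its last target. There are 200 camera calls.

## Working session

There is one attempt and no reset: what is moved stays moved. The work goes in short steps, Python scripts to look and compute and a tool call to move; the robot and the scene stay as the last step left them, time stands still between calls to the robot, and variables do not carry over. Pictures are saved under pics/ and viewed, at most 14 in all, crops included, and the job is handed in when it is done.

Besides the shell and the picture viewer there is one more tool, called as a command line: name --argument value ..., lists and objects as JSON in quotes. play_rows: Moves the arm, as the interface text tells. Its arguments: {"type":"object","properties":{"motion":{"type":"array"},"grip_force":{"type":"number"}},"required":["motion"]}

```bash
ls; mkdir -p pics; python3 - <<'E'
from station import get_obs, camera
import cv2, numpy as np
o=get_obs(); print({k:np.round(v,3) for k,v in o.items()})
for n in ['top','side']:
    c=camera(n); cv2.imwrite(f'pics/{n}0.png',c['frame'][:,:,::-1]); np.savez(f'{n}0.npz',**c)
    print(n,c['camera_matrix'],np.round(c['T'],4),c.keys())
E
```

```text
pics
{'time_s': np.float64(0.0), 'qpos': array([ 1.049,  0.3  ,  1.522,  0.   ,  1.321, -0.067]), 'joint_vel': array([ 0.   ,  0.   ,  0.001, -0.001,  0.001,  0.   ]), 'tau': array([ 2.0000e-03, -5.3183e+01, -3.5274e+01,  7.1000e-02,  2.5000e-02,
        0.0000e+00]), 'ee_pos': array([0.241, 0.494, 0.224]), 'eef_rot': array([-3.14 , -0.   ,  2.687]), 'force': array([-0.347,  0.273,  0.009]), 'moment': array([0.02 , 0.054, 0.003]), 'grip_force': np.float64(0.0), 'grip_width': np.float64(0.094)}
top [[475.22033227   0.         279.1998313 ]
 [  0.         475.22033227 216.55674264]
 [  0.           0.           1.        ]] [[ 1.1400e-02  9.9340e-01 -1.1420e-01  3.4930e-01]
 [-9.9980e-01  1.3100e-02  1.4300e-02  2.0000e-04]
 [ 1.5700e-02  1.1400e-01  9.9340e-01  1.5274e+00]
 [ 0.0000e+00  0.0000e+00  0.0000e+00  1.0000e+00]] dict_keys(['frame', 'z_map', 'camera_matrix', 'T'])
side [[484.19930137   0.         290.80702267]
 [  0.         484.19930137 203.80220736]
 [  0.           0.           1.        ]] [[ 0.9301  0.2301 -0.2863  0.0923]
 [-0.3671  0.5529 -0.748  -1.1727]
 [-0.0139  0.8008  0.5987  1.0598]
 [ 0.      0.      0.      1.    ]] dict_keys(['frame', 'z_map', 'camera_matrix', 'T'])
```

View pics/top0.png

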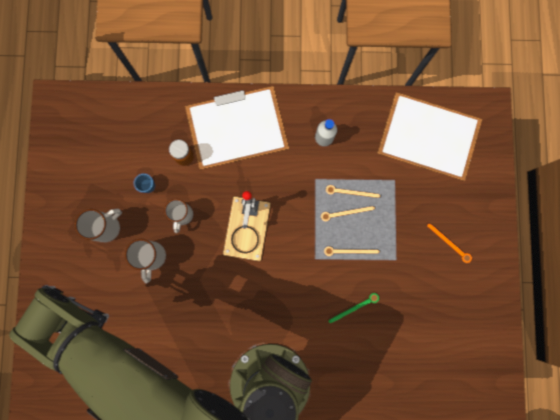

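View pics/side0.png

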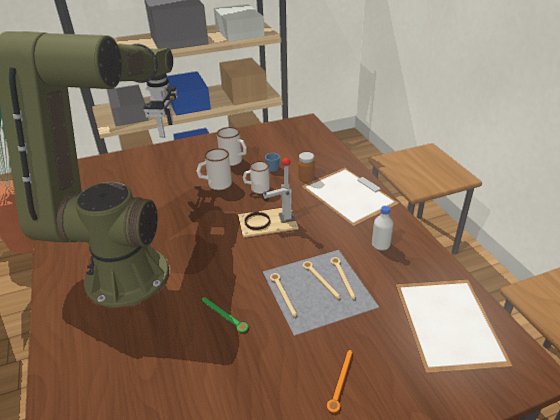

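Top view: the small mug is at (179,212), its handle pointing down-image. The stand's ring is at (245,239), with the clamp shut and the knob at (247,196). Three wooden spoons lie on the grey mat with their bowls to the left. The bystanders are the jar (179,150), the cup (144,183) and the bottle (326,132).

```bash
cat > h.py <<'E'
import numpy as np, cv2
from station import get_obs, camera
from scipy.spatial.transform import Rotation as R
def cloud(c,T=None):
    T=c['T'] if T is None else T
    K=c['camera_matrix']; z=c['z_map']; v,u=np.mgrid[:z.shape[0],:z.shape[1]]
    P=np.stack([(u-K[0,2])/K[0,0]*z,-(v-K[1,2])/K[1,1]*z,-z],-1)@T[:3,:3].T+T[:3,3]
    P[z<=0]=np.nan; return P
def ray(c,uv,h,T=None):
    T=c['T'] if T is None else T
    K=c['camera_matrix']; d=np.array([(uv[0]-K[0,2])/K[0,0],-(uv[1]-K[1,2])/K[1,1],-1])@T[:3,:3].T
    o=T[:3,3]; return o+d*(h-o[2])/d[2]
def proj(c,p,T=None):
    T=c['T'] if T is None else T
    K=c['camera_matrix']; q=T[:3,:3].T@(np.asarray(p)-T[:3,3]); return K[0,2]+K[0,0]*q[0]/-q[2],K[1,2]-K[1,1]*q[1]/-q[2]
def circ(p):
    A=np.c_[2*p,np.ones(len(p))]; s=np.linalg.lstsq(A,(p**2).sum(1),rcond=None)[0]
    return s[:2],np.sqrt(s[2]+s[:2]@s[:2])
def spoons(c,T=None,h=0.011,minA=60):
    hsv=cv2.cvtColor(c['frame'],cv2.COLOR_RGB2HSV); P=cloud(c,T)
    m=cv2.inRange(hsv,(10,60,130),(28,200,255)); out=[]
    n,l,st,ce=cv2.connectedComponentsWithStats(m)
    for i in range(1,n):
        if st[i,4]<minA: continue
        v,u=np.nonzero(l==i); W=np.array([ray(c,(a,b),h,T)[:2] for a,b in zip(u,v)])
        mu=W.mean(0); d=np.linalg.svd(W-mu,full_matrices=False)[2][0]; s=(W-mu)@d
        if np.ptp(s)<.14 or np.ptp(s)>.22: continue
        if abs(s.max())>abs(s.min()): d=-d; s=-s   # bowl is the nearer end to the mean
        w=np.array([W[i] for i in range(len(W))]); hs=s<(s.max()-.05)
        mh=W[hs].mean(0); dh=np.linalg.svd(W[hs]-mh,full_matrices=False)[2][0]; dh=dh*np.sign(dh@d)
        t=(W-mh)@dh; ctr=mh+dh*(t.max()+t.min())/2
        out.append((ctr,np.arctan2(dh[1],dh[0]),np.ptp(t),st[i,4]))
    return out
E
python3 - <<'E'
from h import *
c=dict(np.load('top0.npz')); s=dict(np.load('side0.npz'))
P=cloud(c);Q=cloud(s)
t=P[330:350,430:480]; print('table z',np.nanmedian(t[...,2]),np.nanstd(t[...,2]))
for n,uv in dict(mug=(179,212),jar=(179,150),bottle=(326,132),cup=(144,183),ring=(245,239),knob=(247,196),big1=(98,226),big2=(146,256)).items():
    print(n,np.round(ray(c,uv,0.05),3))
for C in (P,Q):
    m0=ray(c,(179,212),.1)[:2]; r=np.linalg.norm(C[...,:2]-m0,axis=-1)
    k=(r<.06)&(C[...,2]>.094)&(C[...,2]<.108); p=C[k]; print('mug rim',len(p),circ(p[:,:2]))
    cc=circ(p[:,:2])[0]; r=np.linalg.norm(C[...,:2]-cc,axis=-1)
    k=(r>.043)&(r<.072)&(C[...,2]>.03)&(C[...,2]<.095); h=np.median(C[k][:,:2],0)-cc; print('handle',h,k.sum(),np.arctan2(h[1],h[0]))
    # plate
hsv=cv2.cvtColor(c['frame'],cv2.COLOR_RGB2HSV)
print('plate hsv',hsv[228,232],hsv[255,232],'spoon',hsv[251,360])
v,u=np.mgrid[:420,:560]; box=(u>215)&(u<280)&(v>185)&(v<270)
k=(cv2.inRange(hsv,(10,60,130),(28,200,255))>0)&box
pl=np.array([ray(c,(a,b),.010)[:2] for a,b in zip(u[k],v[k])]).astype(np.float32); print(cv2.minAreaRect(pl))
k=(hsv[...,2]<60)&box&(v>222); b=np.array([ray(c,(a,b),.022)[:2] for a,b in zip(u[k],v[k])])
print('ring',len(b),circ(b), b.min(0),b.max(0),(b.min(0)+b.max(0))/2)
for C,im in((P,c['frame']),(Q,s['frame'])):
    hh=cv2.cvtColor(im,cv2.COLOR_RGB2HSV); k=((hh[...,0]<6)|(hh[...,0]>174))&(hh[...,1]>180)&(hh[...,2]>120)
    p=C[k]; p=p[~np.isnan(p[:,0])]; print('red',len(p),np.round(np.median(p,0),3))
for x in spoons(c): print(x)
for x in spoons(s): print('s',x)
E
```

```text
table z -0.00045866987143339255 0.0033974053614550625
mug [0.529 0.292 0.05 ]
jar [0.727 0.299 0.05 ]
bottle [ 0.793 -0.168  0.05 ]
cup [0.62  0.405 0.05 ]
ring [0.447 0.085 0.05 ]
knob [0.583 0.081 0.05 ]
big1 [0.482 0.541 0.05 ]
big2 [0.391 0.389 0.05 ]
mug rim 121 (array([0.52915428, 0.29160895]), np.float64(0.032628208291215335))
handle [-0.05258093  0.00199969] 39 3.1035801844492386
mug rim 94 (array([0.52645448, 0.29066541]), np.float64(0.03302560418971141))
handle [-0.05402078  0.00319907] 43 3.0824425361798777
plate hsv [ 21 114 242] [ 19 120 232] spoon [ 21 111 244]
((0.4848852753639221, 0.08327414840459824), (0.1257086992263794, 0.19499120116233826), 80.97323608398438)Traceback (most recent call last):
  File "<stdin>", line 19, in <module>
  File "h.py", line 17, in circ
    A=np.c_[2*p,np.ones(len(p))]; s=np.linalg.lstsq(A,(p**2).sum(1),rcond=None)[0]
                                                      ~~~~~~~~~~^^^
    return umr_sum(a, axis, dtype, out, keepdims, initial, where)
numpy.exceptions.AxisError: axis 1 is out of bounds for array of dimension 1
```

```bash
python3 - <<'E'
from h import *
c=dict(np.load('top0.npz')); s=dict(np.load('side0.npz'))
P=cloud(c);Q=cloud(s)
hsv=cv2.cvtColor(c['frame'],cv2.COLOR_RGB2HSV)
v,u=np.mgrid[:420,:560]
for C in (P,Q):
    o=np.array([.485,.0833]); a=np.deg2rad(-9); D=np.array([np.cos(a),np.sin(a)]); 
    rel=C[...,:2]-o; x=rel@D; y=rel@np.array([-D[1],D[0]])
    k=(C[...,2]>.005)&(C[...,2]<.026)&(abs(x)<.12)&(abs(y)<.08); print(k.sum(),cv2.minAreaRect(C[k][:,:2].astype(np.float32)))
ctr=ray(c,(245,239),.022)
n,l,st,ce=cv2.connectedComponentsWithStats(((hsv[...,2]<110)&(u>228)&(u<263)&(v>223)&(v<256)).astype(np.uint8))
for i in range(1,n):
  if st[i,4]>40:
    vv,uu=np.nonzero(l==i); b=np.array([ray(c,(a,b),.022)[:2] for a,b in zip(uu,vv)]); print('ring',st[i],circ(b),(b.min(0)+b.max(0))/2,np.ptp(b,axis=0))
for C,im in((P,c['frame']),(Q,s['frame'])):
    hh=cv2.cvtColor(im,cv2.COLOR_RGB2HSV); k=((hh[...,0]<6)|(hh[...,0]>174))&(hh[...,1]>180)&(hh[...,2]>120)
    p=C[k]; p=p[~np.isnan(p[:,0])]; print('red',len(p),np.round(np.median(p,0),3))
for x in spoons(c): print(x)
for x in spoons(s): print('s',x)
E
```

```text
1951 ((0.4845334589481354, 0.08225774019956589), (0.15718978643417358, 0.23769257962703705), 81.66758728027344)
1205 ((0.48472657799720764, 0.08075565844774246), (0.1553168147802353, 0.23443323373794556), 79.0638656616211)
red 67 [0.554 0.072 0.247]
red 39 [0.552 0.064 0.245]
(array([1.17320812, 0.18443423]), np.float64(-0.031197480311756762), np.float64(0.17095442132078542), np.int32(153))
(array([1.17223198, 0.13351797]), np.float64(3.119381353622392), np.float64(0.17519743740627755), np.int32(402))
(array([1.17304615, 0.10081568]), np.float64(3.130551133485737), np.float64(0.17414773725014931), np.int32(203))
(array([1.17267372, 0.03200876]), np.float64(0.014602570670594369), np.float64(0.1777311923549848), np.int32(313))
(array([ 1.05280699, -0.31522413]), np.float64(-0.9713269936043382), np.float64(0.19965985366116856), np.int32(1171))
(array([ 0.98477304, -0.36848235]), np.float64(-1.425382898328673), np.float64(0.18148666777744066), np.int32(418))
(array([0.66333955, 0.87562731]), np.float64(0.04140081521706095), np.float64(0.18366483815444237), np.int32(137))
(array([0.547517
[... 796 characters left out ...]
rray([ 1.03672947, -0.13559715]), np.float64(1.5985101055357227), np.float64(0.2048131818370661), np.int32(676))
s (array([0.46727168, 0.07315818]), np.float64(0.23064732898281046), np.float64(0.19173186175795826), np.int32(725))
s (array([ 0.60428402, -0.26452606]), np.float64(1.447506118373712), np.float64(0.17941363388544723), np.int32(234))
s (array([ 0.53911038, -0.24707885]), np.float64(1.7592308287726224), np.float64(0.17847803069013551), np.int32(255))
s (array([ 0.41407794, -0.25876552]), np.float64(1.5751805765307887), np.float64(0.17864655500727766), np.int32(253))
s (array([ 0.97606499, -0.64387559]), np.float64(1.4817856694848595), np.float64(0.19263134283261196), np.int32(484))
```

```bash
cat >> h.py <<'E'
import json,os
def rpy(r,p,y): return R.from_euler('xyz',[r,p,y])
def down(yaw): return rpy(np.pi,0,yaw)
def log():
    o=get_obs(); open('log.jsonl','a').write(json.dumps([list(map(float,o['qpos'])),list(map(float,o['ee_pos'])),list(map(float,o['eef_rot']))])+'\n'); return o
def status():
    o=log(); print('t',round(float(o['time_s']),1),'pos',np.round(o['ee_pos'],4),'rpy',np.round(o['eef_rot'],3),'F',np.round(o['force'],1),'w',round(float(o['grip_width']),4),'gf',round(float(o['grip_force']),1),'q',np.round(o['qpos'],3)); return o
def plan(wps,start=None):
    """wps: (pos,Rot,grip,[nrows]) ; prints calls of <=10 rows, '|' = force own call by wps entry None"""
    o=status(); p=np.array(o['ee_pos'],float); r=R.from_euler('xyz',o['eef_rot'])
    rows=[];cp,cr=p,r
    for w in wps:
        if w is None: rows.append(None); continue
        q,rr,g=np.array(w[0],float),w[1],w[2]; dv=(cr.inv()*rr).as_rotvec(); L=np.linalg.norm(q-cp); A=np.linalg.norm(dv)
        n=w[3] if len(w)>3 else max(1,int(np.ceil(max(L/.04,A/.13))))
        for i in range(1,n+1): rows.append((cp+(q-cp)*i/n,cr*R.from_rotvec(dv*i/n),g))
        cp,cr=q,rr
    call=[];bp,br=p,r
    def flush():
        nonlocal call,bp,br
        if not call: return
        print(json.dumps([call]).replace(' ',''))
        e=call[-1]; bp,br=bp+br.apply(np.array(e[:3])*.25),br*R.from_rotvec(np.array(e[3:6])*2*np.pi); call=[]
    for x in rows:
        if x is None: flush(); continue
        s=br.inv().apply(x[0]-bp)/.25; t=(br.inv()*x[1]).as_rotvec()/2/np.pi
        if max(abs(s))>1: flush(); s=br.inv().apply(x[0]-bp)/.25; t=(br.inv()*x[1]).as_rotvec()/2/np.pi
        call.append([round(float(a),3)+0. for a in (*s,*t)]+[x[2]])
        if len(call)==10: flush()
    flush()
E
python3 - <<'E'
from h import *
d=down(2.98)
plan([((.242,.494,.30),down(2.687),-.2),((.553,.070,.30),d,-.2),((.553,.070,.30),d,-.2,2)])
E
```

```text
t 0.1 pos [0.2415 0.4939 0.2239] rpy [-3.141 -0.     2.687] F [-0.6  0.   0.2] w 0.0942 gf 0.0 q [ 1.049  0.3    1.522  0.     1.321 -0.067]
[[[-0.001,0.0,-0.152,0.0,0.0,0.0,-0.2],[-0.002,0.001,-0.304,0.0,0.0,0.0,-0.2],[-0.135,-0.069,-0.304,0.0,0.0,-0.003,-0.2],[-0.268,-0.139,-0.304,0.0,0.0,-0.007,-0.2],[-0.401,-0.208,-0.304,0.0,0.0,-0.01,-0.2],[-0.534,-0.278,-0.304,0.0,0.0,-0.013,-0.2],[-0.667,-0.348,-0.304,0.0,0.0,-0.017,-0.2],[-0.8,-0.418,-0.304,0.0,0.0,-0.02,-0.2],[-0.933,-0.488,-0.304,0.0,0.0,-0.023,-0.2]]]
[[[-0.122,-0.088,0.0,0.0,0.0,-0.004,-0.2],[-0.243,-0.176,0.0,0.0,0.0,-0.007,-0.2],[-0.365,-0.264,0.0,0.0,0.0,-0.01,-0.2],[-0.486,-0.353,0.0,0.0,0.0,-0.014,-0.2],[-0.608,-0.441,0.001,0.0,0.0,-0.017,-0.2],[-0.73,-0.529,0.001,0.0,0.0,-0.02,-0.2],[-0.851,-0.617,0.001,0.0,0.0,-0.024,-0.2],[-0.851,-0.617,0.001,0.0,0.0,-0.024,-0.2],[-0.851,-0.617,0.001,0.0,0.0,-0.024,-0.2]]]
```

play_rows --motion '[[[0, 0, -0.152, 0, 0, 0, -0.2], [0, 0, -0.304, 0, 0, 0, -0.2], [-0.135, -0.069, -0.304, 0, 0, -0.003, -0.2], [-0.268, -0.139, -0.304, 0, 0, -0.007, -0.2], [-0.401, -0.208, -0.304, 0, 0, -0.01, -0.2], [-0.534, -0.278, -0.304, 0, 0, -0.013, -0.2], [-0.667, -0.348, -0.304, 0, 0, -0.017, -0.2], [-0.8, -0.418, -0.304, 0, 0, -0.02, -0.2], [-0.933, -0.488, -0.304, 0, 0, -0.023, -0.2]]]'

```text
time_s: 1.0
ee_pos: [0.3981, 0.2806, 0.3003]
eef_rot: [-3.141, -0.0, 2.832]
force: [0.4, 0.5, 0.2]
grip_width: 0.0374
grip_force: 0.0
```

play_rows --motion '[[[-0.122, -0.088, 0, 0, 0, -0.004, -0.2], [-0.243, -0.176, 0, 0, 0, -0.007, -0.2], [-0.365, -0.264, 0, 0, 0, -0.01, -0.2], [-0.486, -0.353, 0, 0, 0, -0.014, -0.2], [-0.608, -0.441, 0, 0, 0, -0.017, -0.2], [-0.73, -0.529, 0, 0, 0, -0.02, -0.2], [-0.851, -0.617, 0, 0, 0, -0.024, -0.2], [-0.851, -0.617, 0, 0, 0, -0.024, -0.2], [-0.851, -0.617, 0, 0, 0, -0.024, -0.2]]]'

```text
time_s: 1.9
ee_pos: [0.553, 0.0698, 0.2998]
eef_rot: [-3.141, -0.001, 2.981]
force: [-0.4, 0.2, -0.2]
grip_width: 0.0375
grip_force: 0.0
```

```bash
python3 - <<'E'
from h import *
o=status(); c=camera('wrist'); print(np.round(c['T_tool_cam'],4),c['camera_matrix'][0,0])
T=np.eye(4); T[:3,:3]=R.from_euler('xyz',o['eef_rot']).as_matrix(); T[:3,3]=o['ee_pos']; T=T@c['T_tool_cam']
np.savez('w1.npz',T=T,**c); cv2.imwrite('pics/w1.png',c['frame'][:,:,::-1])
P=cloud(c,T); hh=cv2.cvtColor(c['frame'],cv2.COLOR_RGB2HSV); k=((hh[...,0]<6)|(hh[...,0]>174))&(hh[...,1]>180)&(hh[...,2]>120)
p=P[k]; p=p[~np.isnan(p[:,0])]; print('red',len(p),np.round([p.min(0),np.median(p,0),p.max(0)],4)); v,u=np.nonzero(k); print(u.mean(),v.mean())
E
```

```text
t 1.9 pos [0.553  0.0698 0.2998] rpy [-3.141e+00 -1.000e-03  2.981e+00] F [-0.4  0.2 -0.2] w 0.0375 gf 0.0 q [ 0.06   0.272  1.383  0.     1.488 -1.35 ]
[[-3.000e-04  9.602e-01  2.793e-01  8.300e-02]
 [ 1.000e+00  1.000e-04  7.000e-04 -1.000e-04]
 [ 7.000e-04  2.793e-01 -9.602e-01 -1.604e-01]
 [ 0.000e+00  0.000e+00  0.000e+00  1.000e+00]] 315.70850914047713
red 792 [[0.5407 0.0578 0.2369]
 [0.5495 0.071  0.2474]
 [0.563  0.0822 0.2521]]
274.2107904642409 231.95232120451695
```

View pics/w1.png

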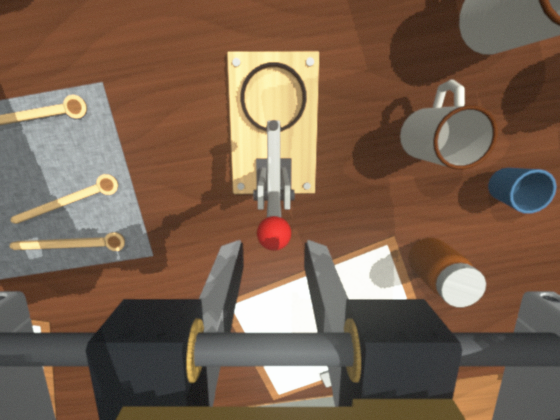

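The wrist view, looking down, has the red knob at (274,232) centred between the fingers. The ring is at (273,97), the small mug at (447,135) with its handle toward the robot, and the three spoons are on the left.

```bash
python3 - <<'E'
from h import *
c=dict(np.load('w1.npz')); T=c['T']; P=cloud(c,T); hsv=cv2.cvtColor(c['frame'],cv2.COLOR_RGB2HSV)
v,u=np.mgrid[:420,:560]; m=cv2.inRange(hsv,(10,60,130),(28,200,255))
k=(m>0)&(u>215)&(u<330)&(v>40)&(v<205)
W=np.array([ray(c,(a,b),.010,T)[:2] for a,b in zip(u[k],v[k])]).astype(np.float32); mr=cv2.minAreaRect(W); print('plate',mr)
k=(hsv[...,2]<70)&(u>235)&(u<312)&(v>55)&(v<140); n,l,st,_=cv2.connectedComponentsWithStats(k.astype(np.uint8))
i=1+np.argmax(st[1:,4]); vv,uu=np.nonzero((l==i)&(v<118)); W=np.array([ray(c,(a,b),.022,T)[:2] for a,b in zip(uu,vv)]); 
print('ring',len(W),circ(W))
r=np.linalg.norm(P[...,:2]-[.528,.291],axis=-1); k=(r<.06)&(P[...,2]>.093)&(P[...,2]<.11); print('rim',k.sum(),circ(P[k][:,:2]),np.median(P[k][:,2]))
k=((hsv[...,0]<6)|(hsv[...,0]>174))&(hsv[...,1]>180)&(hsv[...,2]>120); b=np.array([ray(c,(a,b),.238,T)[:2] for a,b in zip(u[k],v[k])]);print('knob',b.mean(0),(b.min(0)+b.max(0))/2)
for s in spoons(c,T): print(s)
D=np.array([np.cos(-.16),np.sin(-.16)]); hin=np.array([.5515,.0713]); d=down(2.98)
def kn(q): 
    x=.019*np.cos(q)+.108*np.sin(q); z=.108*np.cos(q)-.019*np.sin(q); return (*(hin+x*D),.128+z)
k0=np.array(kn(-.15)); print(k0)
w=[(k0,d,-.2,4),(k0,d,-.8,6),None]
qs=np.linspace(-.15,1.38,17)[1:]
w+=[(kn(q),d,-.8,1) for q in qs]+[(kn(1.38),d,-.8,2)]
plan(w)
E
```

```text
plate ((0.48441559076309204, 0.07603370398283005), (0.14970166981220245, 0.2232208251953125), 77.86217498779297)
ring 10 (array([0.4208524 , 0.10223364]), np.float64(0.009655504245508147))
rim 1107 (array([0.52761859, 0.28912268]), np.float64(0.032707769119187685)) 0.10000065926696
knob [0.55313378 0.07014766] [0.55386063 0.0697244 ]
(array([ 0.34387086, -0.06000858]), np.float64(-1.5728622986299416), np.float64(0.15352989885387963), np.int32(710))
(array([ 0.39871537, -0.05307559]), np.float64(-1.5498120383227871), np.float64(0.16331354580801571), np.int32(1051))
(array([ 0.44251905, -0.05500353]), np.float64(1.6025349469703611), np.float64(0.15967643612813323), np.int32(3042))
(array([ 0.53869506, -0.24288742]), np.float64(1.7616506702823342), np.float64(0.17758476880167964), np.int32(1143))
(array([ 0.60336001, -0.26024921]), np.float64(1.458988474966252), np.float64(0.17798152654922927), np.int32(1081))
(array([0.92900251, 0.01194695]), np.float64(-1.9273695382135054), np.float64(0.20485638963369635), np.int32(1441))
[0.55411352 0.07087823 0.2376266 ]
t 1.9 pos [0.5527 0.0705 0.3
[... 453 characters left out ...]
0.0,-0.8],[-0.005,0.002,0.25,0.0,0.0,0.0,-0.8]]]
[[[-0.042,0.0,0.003,0.0,0.0,0.0,-0.8],[-0.083,0.0,0.01,0.0,0.0,0.0,-0.8],[-0.124,0.0,0.021,0.0,0.0,0.0,-0.8],[-0.163,0.0,0.036,0.0,0.0,0.0,-0.8],[-0.201,0.0,0.054,0.0,0.0,0.0,-0.8],[-0.237,0.0,0.076,0.0,0.0,0.0,-0.8],[-0.27,0.0,0.101,0.0,0.0,0.0,-0.8],[-0.301,0.0,0.129,0.0,0.0,0.0,-0.8],[-0.329,0.0,0.16,0.0,0.0,0.0,-0.8],[-0.354,0.0,0.194,0.0,0.0,0.0,-0.8]]]
[[[-0.022,0.0,0.036,0.0,0.0,0.0,-0.8],[-0.04,0.0,0.074,0.0,0.0,0.0,-0.8],[-0.055,0.0,0.113,0.0,0.0,0.0,-0.8],[-0.065,0.0,0.154,0.0,0.0,0.0,-0.8],[-0.072,0.0,0.195,0.0,0.0,0.0,-0.8],[-0.075,0.0,0.237,0.0,0.0,0.0,-0.8],[-0.075,0.0,0.237,0.0,0.0,0.0,-0.8],[-0.075,0.0,0.237,0.0,0.0,0.0,-0.8]]]
```

play_rows --motion '[[[-0.001, 0.001, 0.063, 0, 0, 0, -0.2], [-0.003, 0.001, 0.125, 0, 0, 0, -0.2], [-0.004, 0.002, 0.188, 0, 0, 0, -0.2], [-0.005, 0.002, 0.25, 0, 0, 0, -0.2], [-0.005, 0.002, 0.25, 0, 0, 0, -0.8], [-0.005, 0.002, 0.25, 0, 0, 0, -0.8], [-0.005, 0.002, 0.25, 0, 0, 0, -0.8], [-0.005, 0.002, 0.25, 0, 0, 0, -0.8]]]' --grip_force 10

```text
time_s: 2.75
ee_pos: [0.5535, 0.0698, 0.2379]
eef_rot: [-3.139, -0.002, 2.982]
force: [-3.6, -9.5, -7.6]
grip_width: 0.0253
grip_force: 10.0
```

play_rows --motion '[[[-0.042, 0, 0.003, 0, 0, 0, -0.8], [-0.083, 0, 0.01, 0, 0, 0, -0.8], [-0.124, 0, 0.021, 0, 0, 0, -0.8], [-0.163, 0, 0.036, 0, 0, 0, -0.8], [-0.201, 0, 0.054, 0, 0, 0, -0.8], [-0.237, 0, 0.076, 0, 0, 0, -0.8], [-0.27, 0, 0.101, 0, 0, 0, -0.8], [-0.301, 0, 0.129, 0, 0, 0, -0.8], [-0.329, 0, 0.16, 0, 0, 0, -0.8], [-0.354, 0, 0.194, 0, 0, 0, -0.8]]]'

```text
time_s: 3.75
ee_pos: [0.6425, 0.0557, 0.1911]
eef_rot: [-3.14, 0.003, 2.982]
force: [-0.1, -7.7, 1.8]
grip_width: 0.0254
grip_force: 10.0
```

play_rows --motion '[[[-0.022, 0, 0.036, 0, 0, 0, -0.8], [-0.04, 0, 0.074, 0, 0, 0, -0.8], [-0.055, 0, 0.113, 0, 0, 0, -0.8], [-0.065, 0, 0.154, 0, 0, 0, -0.8], [-0.072, 0, 0.195, 0, 0, 0, -0.8], [-0.075, 0, 0.237, 0, 0, 0, -0.8], [-0.075, 0, 0.237, 0, 0, 0, -0.8]]]'

```text
time_s: 4.45
ee_pos: [0.6602, 0.053, 0.1287]
eef_rot: [-3.14, -0.001, 2.982]
force: [1.4, -6.4, -1.8]
grip_width: 0.0251
grip_force: 10.0
```

play_rows --motion '[[[0, 0, 0, 0, 0, 0, 0.2], [0, 0, 0, 0, 0, 0, 0.2], [0, 0, -0.2, 0, 0, 0, 0.6], [0, 0, -0.4, 0, 0, 0, 0.9], [0, 0, -0.6, 0, 0, 0, 1], [0, 0, -0.75, 0, 0, 0, 1], [0, 0, -0.75, 0, 0, 0, 1]]]'

```text
time_s: 5.15
ee_pos: [0.661, 0.054, 0.3244]
eef_rot: [3.139, 0.009, 2.983]
force: [0.3, 0.3, -0.5]
grip_width: 0.0779
grip_force: 0.0
```

```bash
python3 - <<'E'
from h import *
o=status()
c=camera('top'); s=camera('side')
a=c['frame'][150:300,150:420]; b=s['frame'][130:280,150:420]
cv2.imwrite('pics/c2.png',np.vstack([cv2.resize(x,None,fx=2,fy=2) for x in(a,b)])[:,:,::-1])
for C,im in((cloud(c),c['frame']),(cloud(s),s['frame'])):
    hh=cv2.cvtColor(im,cv2.COLOR_RGB2HSV); k=((hh[...,0]<6)|(hh[...,0]>174))&(hh[...,1]>180)&(hh[...,2]>120)
    p=C[k]; p=p[~np.isnan(p[:,0])]; print('red',len(p),np.round(np.median(p,0),3))
m=(.5278,.2905); d=down(3.09)
n=np.array([.448,.089])
plan([((*m,.30),d,1),((*m,.30),d,1,1),None,((*m,.072),d,1),((*m,.072),d,1,2),((*m,.072),d,-.3,7)])
E
```

```text
t 5.2 pos [0.661  0.054  0.3244] rpy [3.139 0.009 2.983] F [ 0.3  0.3 -0.5] w 0.0779 gf 0.0 q [ 0.026  0.519  0.99   0.     1.622 -1.386]
red 0 [nan nan nan]
red 13 [0.656 0.047 0.134]
t 5.2 pos [0.6602 0.0538 0.318 ] rpy [3.141e+00 1.000e-03 2.983e+00] F [ 0.4 -0.4 -0.4] w 0.0857 gf 0.0 q [ 0.026  0.524  0.998  0.     1.619 -1.386]
[[[0.096,0.122,0.01,0.0,0.0,-0.002,1],[0.192,0.243,0.02,0.0,0.0,-0.005,1],[0.288,0.365,0.031,0.0,0.0,-0.007,1],[0.385,0.486,0.041,0.0,0.0,-0.01,1],[0.481,0.608,0.051,0.0,0.0,-0.012,1],[0.577,0.729,0.061,0.0,0.0,-0.015,1],[0.673,0.851,0.072,0.0,0.0,-0.017,1],[0.673,0.851,0.072,0.0,0.0,-0.017,1]]]
[[[0.0,0.0,0.152,0.0,0.0,0.0,1],[0.0,0.0,0.304,0.0,0.0,0.0,1],[0.0,0.0,0.456,0.0,0.0,0.0,1],[0.001,0.0,0.608,0.0,0.0,0.0,1],[0.001,0.0,0.76,0.0,0.0,0.0,1],[0.001,0.0,0.912,0.0,0.0,0.0,1],[0.001,0.0,0.912,0.0,0.0,0.0,1],[0.001,0.0,0.912,0.0,0.0,0.0,1],[0.001,0.0,0.912,0.0,0.0,0.0,-0.3],[0.001,0.0,0.912,0.0,0.0,0.0,-0.3]]]
[[[0.0,0.0,0.0,0.0,0.0,0.0,-0.3],[0.0,0.0,0.0,0.0,0.0,0.0,-0.3],[0.0,0.0,0.0,0.0,0.0,0.0,-0.3],[0.0,0.0,0.0,0.0,0.0,0.0,-0.3],[0.0,0.0,0.0,0.0,0.0,0.0,-0.3]]]
  return _methods._mean(a, axis=axis, dtype=dtype,
  ret = um.true_divide(
```

View pics/c2.png

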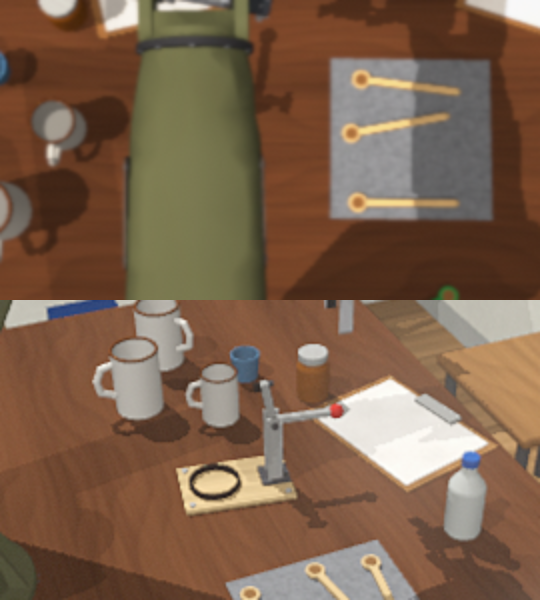

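The side view shows the clamp fully back, with the knob level and pointing away from the mug. The nest is empty and the mug is untouched.

play_rows --motion '[[[0.096, 0.122, 0.01, 0, 0, -0.002, 1], [0.192, 0.243, 0.02, 0, 0, -0.005, 1], [0.288, 0.365, 0.031, 0, 0, -0.007, 1], [0.385, 0.486, 0.041, 0, 0, -0.01, 1], [0.481, 0.608, 0.051, 0, 0, -0.012, 1], [0.577, 0.729, 0.061, 0, 0, -0.015, 1], [0.673, 0.851, 0.072, 0, 0, -0.017, 1], [0.673, 0.851, 0.072, 0, 0, -0.017, 1], [0.673, 0.851, 0.072, 0, 0, -0.017, 1]]]'

```text
time_s: 6.15
ee_pos: [0.5274, 0.2905, 0.2982]
eef_rot: [-3.14, -0.002, 3.09]
force: [0.0, -1.1, -0.5]
grip_width: 0.0941
grip_force: 0.0
```

```bash
python3 - <<'E'
from h import *
o=status(); c=camera('wrist')
T=np.eye(4); T[:3,:3]=R.from_euler('xyz',o['eef_rot']).as_matrix(); T[:3,3]=o['ee_pos']; T=T@c['T_tool_cam']
np.savez('w2.npz',T=T,**c); cv2.imwrite('pics/w2.png',c['frame'][:,:,::-1])
P=cloud(c,T); r=np.linalg.norm(P[...,:2]-[.528,.291],axis=-1); k=(r<.06)&(P[...,2]>.096)&(P[...,2]<.11); print('rim',k.sum(),circ(P[k][:,:2]))
def ring(c,T,h=.022):
    P=cloud(c,T); hsv=cv2.cvtColor(c['frame'],cv2.COLOR_RGB2HSV)
    r=np.linalg.norm(P[...,:2]-[.448,.087],axis=-1)
    k=(hsv[...,2]<90)&(r<.055)&(P[...,2]>.004)&(P[...,2]<.03); v,u=np.nonzero(k)
    W=np.array([ray(c,(a,b),h,T)[:2] for a,b in zip(u,v)]); print('ring',len(W),circ(W),(W.min(0)+W.max(0))/2,np.ptp(W,axis=0))
ring(c,T)
w=dict(np.load('w1.npz')); ring(w,w['T']); t=dict(np.load('top0.npz')); ring(t,t['T']); s=dict(np.load('side0.npz')); ring(s,s['T'])
E
```

```text
t 6.2 pos [0.5274 0.2905 0.2982] rpy [-3.14e+00 -2.00e-03  3.09e+00] F [ 0.  -1.1 -0.5] w 0.0941 gf 0.0 q [ 0.443  0.379  1.247 -0.     1.518 -1.077]
rim 734 (array([0.5274539 , 0.29045698]), np.float64(0.03271373930738871))
ring 697 (array([0.44727011, 0.08811006]), np.float64(0.04076905026827489)) [0.44668033 0.08773211] [0.08344746 0.08754976]
ring 402 (array([0.44745333, 0.08568193]), np.float64(0.04062902152681166)) [0.4468047  0.08596401] [0.08339197 0.08334268]Traceback (most recent call last):
  File "<stdin>", line 12, in <module>
  File "<stdin>", line 10, in ring
  File "h.py", line 17, in circ
    A=np.c_[2*p,np.ones(len(p))]; s=np.linalg.lstsq(A,(p**2).sum(1),rcond=None)[0]
                                                      ~~~~~~~~~~^^^
    return umr_sum(a, axis, dtype, out, keepdims, initial, where)
numpy.exceptions.AxisError: axis 1 is out of bounds for array of dimension 1
```

View pics/w2.png

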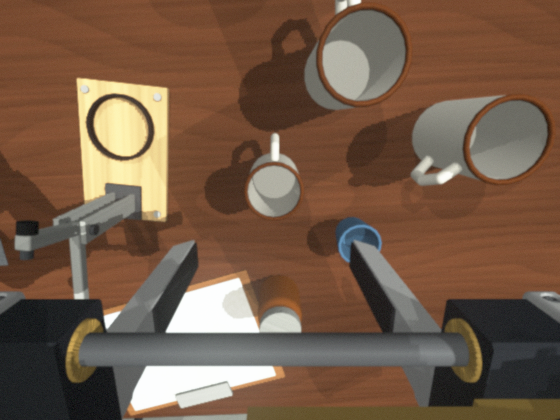

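The wrist view shows the mug at (273,185), centred between the open jaws with its handle toward the robot. The ring is free at (120,127).

play_rows --motion '[[[0, 0, 0.15, 0, 0, 0, 1], [0, 0, 0.3, 0, 0, 0, 1], [0, 0, 0.45, 0, 0, 0, 1], [0, 0, 0.6, 0, 0, 0, 1], [0, 0, 0.75, 0, 0, 0, 1], [0, 0, 0.905, 0, 0, 0, 1], [0, 0, 0.905, 0, 0, 0, 1], [0, 0, 0.905, 0, 0, 0, -0.3], [0, 0, 0.905, 0, 0, 0, -0.3], [0, 0, 0.905, 0, 0, 0, -0.3]]]' --grip_force 25

```text
time_s: 7.2
ee_pos: [0.5288, 0.2904, 0.0756]
eef_rot: [3.14, 0.003, 3.089]
force: [-0.2, 0.6, 0.7]
grip_width: 0.0733
grip_force: 0.0
```

play_rows --motion '[[[0, 0, 0, 0, 0, 0, -0.3], [0, 0, 0, 0, 0, 0, -0.3], [0, 0, -0.1, 0, 0, 0, -0.3], [0, 0, -0.25, 0, 0, 0, -0.3], [0, 0, -0.4, 0, 0, 0, -0.3], [0, 0, -0.56, 0, 0, 0, -0.3], [0, 0, -0.56, 0, 0, 0, -0.3]]]'

```text
time_s: 7.9
ee_pos: [0.5293, 0.291, 0.2196]
eef_rot: [3.137, 0.008, 3.089]
force: [0.2, 0.6, -3.3]
grip_width: 0.0689
grip_force: 24.9
```

```bash
python3 - <<'E'
from h import *
d=down(2.98); n=(.4472,.087)
plan([((*n,.21),d,-.3,10),((*n,.21),d,-.3,2),None,((*n,.10),d,-.3,4),((*n,.10),d,-.3,2)])
E
```

```text
t 7.9 pos [0.5293 0.291  0.2196] rpy [3.137 0.008 3.089] F [ 0.2  0.6 -3.3] w 0.0689 gf 24.9 q [ 0.442  0.42   1.371 -0.     1.342 -1.076]
[[[0.029,-0.083,0.003,0.0,0.0,0.002,-0.3],[0.057,-0.166,0.007,0.0,0.0,0.003,-0.3],[0.086,-0.25,0.01,0.0,0.0,0.005,-0.3],[0.114,-0.333,0.013,0.0,0.0,0.007,-0.3],[0.143,-0.416,0.016,0.0,0.001,0.009,-0.3],[0.171,-0.499,0.02,0.0,0.001,0.01,-0.3],[0.2,-0.583,0.023,0.001,0.001,0.012,-0.3],[0.228,-0.666,0.026,0.001,0.001,0.014,-0.3],[0.257,-0.749,0.029,0.001,0.001,0.016,-0.3],[0.285,-0.832,0.033,0.001,0.001,0.017,-0.3]]]
[[[0.0,0.0,0.0,0.0,0.0,0.0,-0.3],[0.0,0.0,0.0,0.0,0.0,0.0,-0.3]]]
[[[0.001,0.0,0.11,0.0,0.0,0.0,-0.3],[0.001,0.0,0.22,0.0,0.0,0.0,-0.3],[0.001,0.0,0.33,0.0,0.0,0.0,-0.3],[0.001,0.0,0.44,0.0,0.0,0.0,-0.3],[0.001,0.0,0.44,0.0,0.0,0.0,-0.3],[0.001,0.0,0.44,0.0,0.0,0.0,-0.3]]]
```

play_rows --motion '[[[0.029, -0.083, 0, 0, 0, 0.002, -0.3], [0.057, -0.166, 0, 0, 0, 0.003, -0.3], [0.086, -0.25, 0, 0, 0, 0.005, -0.3], [0.114, -0.333, 0, 0, 0, 0.007, -0.3], [0.143, -0.416, 0, 0, 0, 0.009, -0.3], [0.171, -0.499, 0, 0, 0, 0.01, -0.3], [0.2, -0.583, 0, 0, 0, 0.012, -0.3], [0.228, -0.666, 0, 0, 0, 0.014, -0.3], [0.257, -0.749, 0, 0, 0, 0.016, -0.3], [0.285, -0.832, 0, 0, 0, 0.017, -0.3]]]'

```text
time_s: 8.9
ee_pos: [0.4449, 0.0855, 0.2127]
eef_rot: [-3.141, -0.001, 2.982]
force: [-0.2, -0.1, -2.2]
grip_width: 0.0685
grip_force: 24.9
```

play_rows --motion '[[[0, 0, 0.11, 0, 0, 0, -0.3], [0, 0, 0.22, 0, 0, 0, -0.3], [0, 0, 0.33, 0, 0, 0, -0.3], [0, 0, 0.4, 0, 0, 0, -0.3], [0, 0, 0.4, 0, 0, 0, -0.3], [0, 0, 0.4, 0, 0, 0, -0.3], [0, 0, 0.4, 0, 0, 0, -0.3]]]'

```text
time_s: 9.6
ee_pos: [0.4463, 0.0863, 0.1144]
eef_rot: [3.141, 0.001, 2.982]
force: [0.6, 0.5, -1.8]
grip_width: 0.0687
grip_force: 24.9
```

```bash
python3 - <<'E'
from h import *
o=status(); c=camera('wrist'); s=camera('side')
T=np.eye(4); T[:3,:3]=R.from_euler('xyz',o['eef_rot']).as_matrix(); T[:3,3]=o['ee_pos']; T=T@c['T_tool_cam']
P=cloud(c,T)
r=np.linalg.norm(P[...,:2]-[.447,.087],axis=-1); hz=P[...,2][(r<.05)&(P[...,2]>.09)]; 
k=(r<.06)&(P[...,2]>.116)&(P[...,2]<.14); print('rim',k.sum(),circ(P[k][:,:2]),np.percentile(P[k][:,2],[5,50,95]))
cv2.imwrite('pics/c3.png',np.hstack([c['frame'],cv2.resize(s['frame'][130:270,180:350],None,fx=3,fy=3)[:420,:240]])[:,:,::-1])
d=down(2.98); n=(.4472,.087)
plan([((*n,.084),d,-.3,5)])
E
```

```text
t 9.6 pos [0.4463 0.0863 0.1144] rpy [3.141e+00 1.000e-03 2.982e+00] F [ 0.6  0.5 -1.8] w 0.0687 gf 24.9 q [ 0.11   0.221  1.901 -0.     1.018 -1.301]
rim 7708 (array([0.43922844, 0.08727947]), np.float64(0.03513584992607049)) [0.11762834 0.12797996 0.13974617]
t 9.7 pos [0.4462 0.0863 0.1143] rpy [3.141e+00 1.000e-03 2.982e+00] F [-0.6  0.7 -3.1] w 0.0686 gf 24.9 q [ 0.11   0.22   1.901  0.     1.018 -1.301]
[[[-0.001,0.001,0.024,0.0,0.0,0.0,-0.3],[-0.001,0.001,0.049,0.0,0.0,0.0,-0.3],[-0.002,0.002,0.073,0.0,0.0,0.0,-0.3],[-0.003,0.003,0.097,0.0,0.0,0.0,-0.3],[-0.003,0.003,0.121,0.0,0.0,0.0,-0.3]]]
```

View pics/c3.png

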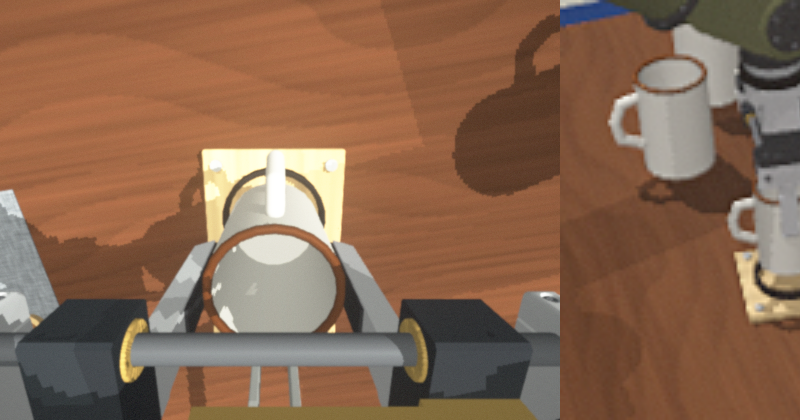

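The wrist view shows the mug upright in the jaws, its base over the ring and the handle toward the robot.

play_rows --motion '[[[0, 0.001, 0.03, 0, 0, 0, -0.3], [-0.001, 0.002, 0.06, 0, 0, 0, -0.3], [-0.002, 0.003, 0.09, 0, 0, 0, -0.3], [-0.003, 0.003, 0.121, 0, 0, 0, -0.3], [-0.003, 0.003, 0.125, 0, 0, 0, -0.3], [-0.003, 0.003, 0.125, 0, 0, 0, -0.3], [-0.003, 0.003, 0.125, 0, 0, 0, -0.3]]]'

```text
time_s: 10.4
ee_pos: [0.4473, 0.0868, 0.0827]
eef_rot: [3.141, 0.001, 2.982]
force: [-2.7, -1.6, 10.5]
grip_width: 0.0686
grip_force: 25.0
```

```bash
python3 - <<'E'
from h import *
o=status()
E
```

```text
t 10.4 pos [0.4473 0.0868 0.0827] rpy [3.141e+00 1.000e-03 2.982e+00] F [-2.7 -1.6 10.5] w 0.0686 gf 25.0 q [ 0.111  0.275  1.922 -0.     0.944 -1.3  ]
```

play_rows --motion '[[[0, 0, 0, 0, 0, 0, 1], [0, 0, 0, 0, 0, 0, 1], [0, 0, 0, 0, 0, 0, 1], [0, 0, -0.15, 0, 0, 0, 1], [0, 0, -0.35, 0, 0, 0, 1], [0, 0, -0.55, 0, 0, 0, 1], [0, 0, -0.75, 0, 0, 0, 0.2], [0, 0, -0.87, 0, 0, 0, -0.2], [0, 0, -0.87, 0, 0, 0, -0.2]]]'

```text
time_s: 11.3
ee_pos: [0.4477, 0.087, 0.3036]
eef_rot: [3.14, 0.007, 2.982]
force: [-0.2, 0.6, 0.0]
grip_width: 0.0731
grip_force: 0.0
```

```bash
python3 - <<'E'
from h import *
o=status(); c=camera('wrist')
T=np.eye(4); T[:3,:3]=R.from_euler('xyz',o['eef_rot']).as_matrix(); T[:3,3]=o['ee_pos']; T=T@c['T_tool_cam']
P=cloud(c,T); hh=cv2.cvtColor(c['frame'],cv2.COLOR_RGB2HSV)
r=np.linalg.norm(P[...,:2]-[.447,.087],axis=-1)
k=(r<.05)&(P[...,2]>.105)&(P[...,2]<.118); print('rim',k.sum(),circ(P[k][:,:2]),np.percentile(P[k][:,2],[5,50,95]))
D=np.array([np.cos(-.16),np.sin(-.16)]); hin=np.array([.5510,.0705]); d=down(2.98)
def kn(q): 
    x=.019*np.cos(q)+.108*np.sin(q); z=.108*np.cos(q)-.019*np.sin(q); return (*(hin+x*D),.128+z)
k0=np.array(kn(1.39)); print(k0)
w=[((*k0[:2],.28),d,-.2,6),((*k0[:2],.28),d,-.2,1),None,(k0,d,-.2,5),(k0,d,-.2,1),(k0,d,-.8,4),None]
qs=np.linspace(1.39,0.02,16)[1:]
w+=[(kn(q),d,-.8,1) for q in qs]+[(kn(0),d,-.8,3)]
plan(w)
E
```

```text
t 11.3 pos [0.4477 0.087  0.3036] rpy [3.14  0.007 2.982] F [-0.2  0.6  0. ] w 0.0731 gf 0.0 q [ 0.112  0.03   1.651  0.     1.453 -1.3  ]
rim 765 (array([0.44507267, 0.0868326 ]), np.float64(0.03269295073224438)) [0.10829664 0.11053423 0.11190213]
[0.65925553 0.05302978 0.12872949]
t 11.3 pos [0.4471 0.087  0.3009] rpy [3.141e+00 3.000e-03 2.982e+00] F [ 0.1 -1.4 -1.1] w 0.0692 gf 0.0 q [ 0.112  0.032  1.655  0.     1.451 -1.3  ]
[[[-0.143,0.0,0.014,0.0,0.0,0.0,-0.2],[-0.286,0.0,0.029,0.0,0.0,0.0,-0.2],[-0.43,0.0,0.043,0.0,0.0,0.0,-0.2],[-0.573,0.0,0.057,0.0,0.0,0.0,-0.2],[-0.716,0.001,0.072,0.0,0.0,0.0,-0.2],[-0.859,0.001,0.086,0.0,0.0,0.0,-0.2],[-0.859,0.001,0.086,0.0,0.0,0.0,-0.2]]]
[[[0.0,0.0,0.121,0.0,0.0,0.0,-0.2],[0.0,-0.001,0.242,0.0,0.0,0.0,-0.2],[0.001,-0.001,0.363,0.0,0.0,0.0,-0.2],[0.001,-0.001,0.484,0.0,0.0,0.0,-0.2],[0.002,-0.001,0.605,0.0,0.0,0.0,-0.2],[0.002,-0.001,0.605,0.0,0.0,0.0,-0.2],[0.002,-0.001,0.605,0.0,0.0,0.0,-0.8],[0.002,-0.001,0.605,0.0,0.0,0.0,-0.8],[0.002,-0.001,0.605,0.0,0.0,0.0,-0.8],[0.002,-0.001,0.605,0.0,0.0,0.0,-0.8]]]
[[[0.001,0.0,-0.04,0.0,0.0,0.0,-0.8],[0.007,0.0,-0.08,0.0,0.0,0.0,-0.8],[0.016,0.0,-0.119,0.0,0.0,0.0,-0.8],[0.029,0.0,-0.156,0.0,0.0,0.0,-0.8],[0.045,0.0,-0.193,0.0,0.0,0.0,-0.8],[0.065,0.0,-0.228,0.0,0.0,0.0,-0.8],[0.087,0.0,-0.261,0.0,0.0,0.0,-0.8],[0.113,0.0,-0.292,0.0,0.0,0.0,-0.8],[0.141,0.0,-0.321,0.0,0.0,0.0,-0.8],[0.171,0.0,-0.346,0.0,0.0,0.0,-0.8]]]
[[[0.033,0.001,-0.023,0.0,0.0,0.0,-0.8],[0.068,0.001,-0.043,0.0,0.0,0.0,-0.8],[0.105,0.001,-0.06,0.0,0.0,0.0,-0.8],[0.142,0.001,-0.073,0.0,0.0,0.0,-0.8],[0.181,0.001,-0.082,0.0,0.0,0.0,-0.8],[0.184,0.001,-0.083,0.0,0.0,0.0,-0.8],[0.187,0.001,-0.083,0.0,0.0,0.0,-0.8],[0.19,0.001,-0.084,0.0,0.0,0.0,-0.8]]]
```

play_rows --motion '[[[-0.143, 0, 0.014, 0, 0, 0, -0.2], [-0.286, 0, 0.029, 0, 0, 0, -0.2], [-0.43, 0, 0.043, 0, 0, 0, -0.2], [-0.573, 0, 0.057, 0, 0, 0, -0.2], [-0.716, 0, 0.072, 0, 0, 0, -0.2], [-0.859, 0, 0.086, 0, 0, 0, -0.2], [-0.859, 0, 0.086, 0, 0, 0, -0.2]]]' --grip_force 10

```text
time_s: 12.05
ee_pos: [0.6605, 0.0519, 0.2726]
eef_rot: [-3.14, -0.007, 2.981]
force: [0.2, -0.7, -1.3]
grip_width: 0.0373
grip_force: 0.0
```

play_rows --motion '[[[0, 0, 0.121, 0, 0, 0, -0.2], [0, 0, 0.242, 0, 0, 0, -0.2], [0, 0, 0.363, 0, 0, 0, -0.2], [0, 0, 0.484, 0, 0, 0, -0.2], [0, 0, 0.6, 0, 0, 0, -0.2], [0, 0, 0.6, 0, 0, 0, -0.2], [0, 0, 0.6, 0, 0, 0, -0.8], [0, 0, 0.6, 0, 0, 0, -0.8], [0, 0, 0.6, 0, 0, 0, -0.8]]]'

```text
time_s: 12.95
ee_pos: [0.6591, 0.053, 0.1299]
eef_rot: [3.141, 0.002, 2.982]
force: [-1.1, 1.5, 2.7]
grip_width: 0.0253
grip_force: 10.0
```

play_rows --motion '[[[0.001, 0, -0.04, 0, 0, 0, -0.8], [0.007, 0, -0.08, 0, 0, 0, -0.8], [0.016, 0, -0.119, 0, 0, 0, -0.8], [0.029, 0, -0.156, 0, 0, 0, -0.8], [0.045, 0, -0.193, 0, 0, 0, -0.8], [0.065, 0, -0.228, 0, 0, 0, -0.8], [0.087, 0, -0.261, 0, 0, 0, -0.8], [0.113, 0, -0.292, 0, 0, 0, -0.8], [0.141, 0, -0.321, 0, 0, 0, -0.8], [0.171, 0, -0.346, 0, 0, 0, -0.8]]]'

```text
time_s: 13.95
ee_pos: [0.6161, 0.0597, 0.2157]
eef_rot: [3.141, 0.001, 2.982]
force: [2.6, 4.0, 2.4]
grip_width: 0.0249
grip_force: 10.0
```

play_rows --motion '[[[0.033, 0, -0.023, 0, 0, 0, -0.8], [0.068, 0, -0.043, 0, 0, 0, -0.8], [0.105, 0, -0.06, 0, 0, 0, -0.8], [0.142, 0, -0.073, 0, 0, 0, -0.8], [0.181, 0, -0.082, 0, 0, 0, -0.8], [0.184, 0, -0.083, 0, 0, 0, -0.8], [0.19, 0, -0.084, 0, 0, 0, -0.8], [0.19, 0, -0.084, 0, 0, 0, -0.8], [0.19, 0, -0.084, 0, 0, 0, -0.8]]]'

```text
time_s: 14.85
ee_pos: [0.5692, 0.0671, 0.2365]
eef_rot: [3.142, 0.001, 2.982]
force: [0.2, 2.5, 9.3]
grip_width: 0.0254
grip_force: 10.0
```

```bash
python3 - <<'E'
from h import *
o=status()
# kinematic fit
from scipy.optimize import least_squares
L=[json.loads(x) for x in open('log.jsonl')]; q=np.array([l[0] for l in L]); p=np.array([l[1] for l in L])
def fk(x,q):
    L0,a,lat,L1,L2,d=x
    c=lambda ax,t:R.from_euler(ax,t)
    b=c('z',q[0]); r=np.array([a,lat,L0])+c('y',q[1]).apply([0,0,L1])+c('y',q[1]+q[2]).apply([0,0,L2])
    w=c('y',q[1]+q[2])*c('z',q[3])*c('y',q[4])*c('z',q[5])
    return b.apply(r+w.apply([0,0,d])),b*w*c('z',-np.pi/2)
f=lambda x:np.concatenate([fk(x,a)[0]-b for a,b in zip(q,p)])
for x0 in ([.2,0,.03,.4,.4,.2],[.3,.05,.03,.3,.4,.3]):
    s=least_squares(f,x0); print(np.round(s.x,4),np.abs(s.fun).max())
print(fk(s.x,q[-1])[1].as_euler('xyz'),L[-1][2])
E
```

```text
t 14.8 pos [0.5692 0.0671 0.2365] rpy [3.142e+00 1.000e-03 2.982e+00] F [0.2 2.5 9.3] w 0.0254 gf 10.0 q [ 0.053  0.343  1.437 -0.     1.362 -1.358]
[ 0.4547 -0.0152  0.0366  0.443   0.4484  0.5418] 0.014905574172289382
[ 0.4547 -0.0152  0.0366  0.443   0.4484  0.5418] 0.01490557469825965
[-3.14155741e+00 -7.07445494e-04 -1.59551966e-01] [3.1415574148829406, 0.0007074454938422736, 2.9820406872362795]
```

play_rows --motion '[[[0, 0, 0, 0, 0, 0, 0], [0, 0, 0, 0, 0, 0, 0], [0, 0, -0.15, 0, 0, 0, 0], [0, 0, -0.3, 0, 0, 0, 0], [0, 0, -0.46, 0, 0, 0, 0], [0, 0, -0.46, 0, 0, 0, 0], [0, 0, -0.46, 0, 0, 0, 0]]]'

```text
time_s: 15.55
ee_pos: [0.5694, 0.0669, 0.3505]
eef_rot: [-3.141, -0.0, 2.982]
force: [1.7, 0.1, -0.2]
grip_width: 0.0469
grip_force: 0.0
```

```bash
python3 - <<'E'
from h import *
o=status(); s=camera('side'); c=camera('wrist')
T=np.eye(4); T[:3,:3]=R.from_euler('xyz',o['eef_rot']).as_matrix(); T[:3,3]=o['ee_pos']; T=T@c['T_tool_cam']; np.savez('w4.npz',T=T,**c)
hh=cv2.cvtColor(c['frame'],cv2.COLOR_RGB2HSV); k=((hh[...,0]<6)|(hh[...,0]>174))&(hh[...,1]>180)&(hh[...,2]>120)
v,u=np.nonzero(k); b=np.array([ray(c,(a,b),.236,T)[:2] for a,b in zip(u,v)]); print('knob',b.mean(0))
cv2.imwrite('pics/c4.png',np.hstack([c['frame'],cv2.resize(s['frame'][130:270,210:310],None,fx=3,fy=3)[:420,:240]])[:,:,::-1])
d=down(np.pi/2)
plan([((.42,-.10,.36),d,0)])
E
```

```text
t 15.6 pos [0.5694 0.0669 0.3505] rpy [-3.141 -0.     2.982] F [ 1.7  0.1 -0.2] w 0.0469 gf 0.0 q [ 0.053  0.296  1.24  -0.     1.607 -1.358]
knob [0.57040253 0.06717685]
t 15.7 pos [0.5692 0.0669 0.349 ] rpy [-3.141e+00 -3.000e-03  2.982e+00] F [-0.6  0.3 -0.2] w 0.0474 gf 0.0 q [ 0.053  0.297  1.241 -0.     1.607 -1.358]
[[[0.044,-0.069,-0.004,0.0,0.0,0.02,0],[0.088,-0.137,-0.008,0.0,0.0,0.041,0],[0.132,-0.206,-0.011,0.0,0.0,0.061,0],[0.176,-0.274,-0.015,0.0,0.0,0.082,0],[0.22,-0.343,-0.019,0.0,0.0,0.102,0],[0.264,-0.411,-0.023,0.0,0.0,0.123,0],[0.307,-0.48,-0.027,0.0,0.0,0.143,0],[0.351,-0.548,-0.03,0.0,0.0,0.163,0],[0.395,-0.617,-0.034,0.0,0.0,0.184,0],[0.439,-0.686,-0.038,0.0,0.0,0.204,0]]]
[[[-0.053,-0.062,-0.004,0.0,0.0,0.021,0]]]
```

View pics/c4.png

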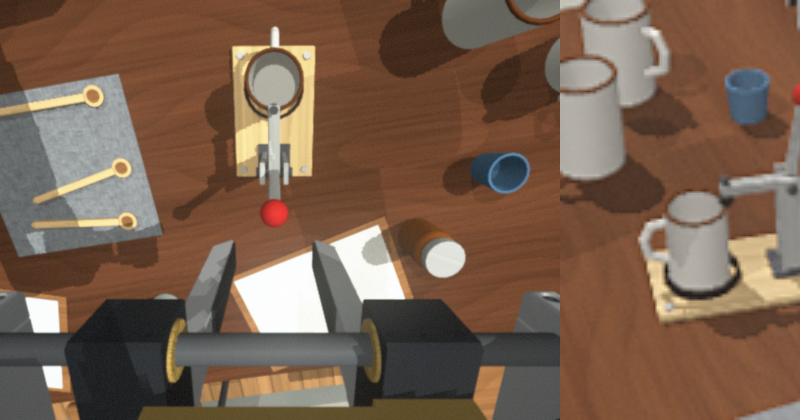

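Both views show the foot resting on the mug's rim, and the knob position gives a clamp angle of about 0, so the mug is clamped. Next I'll move aside and try the tilted posture in free space.

play_rows --motion '[[[0.044, -0.069, -0.004, 0, 0, 0.02, 0], [0.088, -0.137, -0.008, 0, 0, 0.041, 0], [0.132, -0.206, -0.011, 0, 0, 0.061, 0], [0.176, -0.274, -0.015, 0, 0, 0.082, 0], [0.22, -0.343, -0.019, 0, 0, 0.102, 0], [0.264, -0.411, -0.023, 0, 0, 0.123, 0], [0.307, -0.48, -0.027, 0, 0, 0.143, 0], [0.351, -0.548, -0.03, 0, 0, 0.163, 0], [0.395, -0.617, -0.034, 0, 0, 0.184, 0], [0.48, -0.75, -0.04, 0, 0, 0.225, 0]]]'

```text
time_s: 16.65
ee_pos: [0.4208, -0.0989, 0.3591]
eef_rot: [-3.139, -0.001, 1.672]
force: [1.0, -0.1, 0.4]
grip_width: 0.0469
grip_force: 0.0
```

play_rows --motion '[[[0, 0, 0, 0, 0.022, 0, 0], [0, 0, 0, 0, 0.044, 0, 0], [0, 0, 0, 0, 0.066, 0, 0], [0, 0, 0, 0, 0.088, 0, 0], [0, 0, 0, 0, 0.11, 0, 0], [0, 0, 0, 0, 0.132, 0, 0], [0, 0, 0, 0, 0.14, 0, 0], [0, 0, 0, 0, 0.14, 0, 0]]]'

```text
time_s: 17.45
ee_pos: [0.4211, -0.0995, 0.3586]
eef_rot: [-3.135, -0.884, 1.669]
force: [-0.7, 0.3, 0.4]
grip_width: 0.0472
grip_force: 0.0
```

```bash
cat > kin.py <<'E'
from h import *
from scipy.optimize import least_squares
c_=lambda ax,t:R.from_euler(ax,t)
def fk(x,q):
    L0,a,lat,L1,e,L2,d=x
    b=c_('z',q[0]); r=np.array([a,lat,L0])+c_('y',q[1]).apply([0,0,L1])+c_('y',q[1]+q[2]).apply([e,0,L2])
    w=c_('y',q[1]+q[2])*c_('z',q[3])*c_('y',q[4])*c_('z',q[5])
    return b.apply(r+w.apply([0,0,d])),b*w*c_('z',np.pi/2)
E
python3 - <<'E'
from kin import *
status(); get_obs()
L=[json.loads(x) for x in open('log.jsonl')]; q=np.array([l[0] for l in L]); p=np.array([l[1] for l in L])
f=lambda x:np.concatenate([fk(x,a)[0]-b for a,b in zip(q,p)])
s=least_squares(f,[.3,0,.03,.4,0,.4,.25],loss='soft_l1',f_scale=.002); print(np.round(s.x,4)); print(np.round(1000*np.linalg.norm(f(s.x).reshape(-1,3),axis=1),1))
print(fk(s.x,q[-1])[1].as_euler('xyz'),L[-1][2])
E
```

```text
t 17.4 pos [ 0.4211 -0.0995  0.3586] rpy [-3.135 -0.884  1.669] F [-0.7  0.3  0.4] w 0.0472 gf 0.0 q [-0.655  0.225  1.516  0.664  2.002 -0.663]
[0.2212 0.     0.0366 0.4242 0.0409 0.4475 0.2516]
[0. 0. 0. 0. 0. 0. 0. 0. 0. 0. 0. 0. 0. 0. 0. 0.]
[-3.13522579 -0.88371619  1.66941347] [-3.135225785899923, -0.8837161934163065, 1.6694134690814328]
```

```bash
cat >> kin.py <<'E'
X=np.array([.2212,0,.0366,.4242,.0409,.4475,.2516])
LO=np.array([-3.03,-.79,.23,-1.04,0,-2.55])+.03; HI=np.array([3.03,2.21,2.52,4.18,3.07,2.55])-.03
_L=json.loads(open('log.jsonl').read().strip().split('\n')[-1])
def refit():
    global X
    L=[json.loads(x) for x in open('log.jsonl')]
    X=least_squares(lambda x:np.concatenate([fk(x,l[0])[0]-l[1] for l in L]),X,loss='soft_l1',f_scale=.002).x
def ik(p,r,q0):
    f=lambda q:np.concatenate([(fk(X,q)[0]-p)*5,(fk(X,q)[1].inv()*r).as_rotvec()])
    s=least_squares(f,np.clip(q0,LO+.01,HI-.01),bounds=(LO,HI)); return s.x,np.abs(s.fun).max()
def tool(theta,tilt): # tool z points at azimuth theta, tilt from straight down; tool x on the far side/up
    return R.from_euler('z',theta)*R.from_euler('y',-tilt)*R.from_euler('x',np.pi)
E
python3 - <<'E'
from kin import *
refit()
print(tool(1.669,.884).as_euler('xyz'))
q0s=[[-.65,.22,1.5,.66,2,-.66],[0,.2,1.8,1.5,1.5,0],[0,.2,1.8,0,.1,-1],[.3,0,2.2,-.5,.5,1],[.2,.3,1.8,2.5,1,-1]]
for th in np.deg2rad([-120,-90,-60,-30,-10,0,30,60,80,90,100,120,150]):
  for tl in (np.deg2rad(90),np.deg2rad(70)):
    out=[]
    for z in (.15,.34):
        b=min((ik(np.array([.437,.087,z]),tool(th,tl),q) for q in q0s),key=lambda a:a[1]); out.append(b)
    print(round(np.degrees(th)),round(np.degrees(tl)),[(round(float(b[1]),4),np.round(b[0],2).tolist()) for b in out])
E
```

```text
[ 3.14159265 -0.884       1.669     ]
-120 90 [(0.0, [0.44, 0.91, 1.4, -0.8, 2.22, -2.13]), (0.0141, [0.44, 0.63, 1.37, -1.01, 2.41, -2.45])]
-120 70 [(0.0, [0.43, 0.75, 1.45, -0.65, 2.0, -2.12]), (0.0, [0.43, 0.51, 1.34, -0.79, 2.26, -2.38])]
-90 90 [(0.07, [0.59, 0.78, 1.64, -1.01, 1.94, -2.17]), (0.2153, [0.58, 0.44, 1.56, -1.01, 2.09, -2.49])]
-90 70 [(0.0, [0.57, 0.61, 1.71, -0.93, 1.71, -2.25]), (0.0423, [0.57, 0.33, 1.61, -1.01, 1.93, -2.52])]
-60 90 [(0.5163, [0.49, 0.61, 2.33, 4.15, 1.56, -1.78]), (0.4355, [0.5, 0.18, 2.31, 4.15, 1.56, -2.22])]
-60 70 [(0.571, [0.44, 0.36, 2.41, 4.15, 1.13, -1.72]), (0.4463, [0.34, -0.25, 1.91, -0.7, 1.11, 2.52])]
-30 90 [(0.1011, [0.58, 0.52, 2.38, 4.15, 1.46, -1.77]), (0.1411, [0.54, -0.06, 2.4, 4.15, 1.2, -2.24])]
-30 70 [(0.1675, [0.49, 0.24, 2.44, 4.15, 1.0, -1.92]), (0.2624, [0.29, -0.44, 2.16, -0.75, 0.65, 2.52])]
-10 90 [(0.0111, [0.46, 0.49, 2.49, 3.79, 1.44, -1.67]), (0.0, [0.44, -0.28, 2.46, 4.04, 0.84, -2.27])]
-10 70 [(0.0094, [0.42, 0.11, 2.49, 3.97, 0.8, -1.99]), (0.1111, [0.24, -0.5, 2.29, -0.83, 0.36, 2.52])]
0 90 [(0.0746, 
[... 897 characters left out ...]
0 70 [(0.0, [-0.41, 0.48, 1.94, 1.04, 1.56, -0.92]), (0.0, [-0.41, 0.15, 1.82, 1.08, 1.78, -0.53])]
100 90 [(0.0, [-0.4, 0.72, 1.8, 1.09, 1.89, -1.03]), (0.0, [-0.4, 0.37, 1.78, 1.24, 2.04, -0.65])]
100 70 [(0.0, [-0.37, 0.54, 1.84, 0.94, 1.66, -0.93]), (0.0, [-0.37, 0.24, 1.72, 1.01, 1.9, -0.58])]
120 90 [(0.0, [-0.29, 0.82, 1.6, 0.9, 2.08, -1.02]), (0.0, [-0.29, 0.5, 1.57, 1.1, 2.26, -0.68])]
120 70 [(0.0, [-0.27, 0.65, 1.64, 0.75, 1.86, -0.99]), (0.0, [-0.27, 0.38, 1.53, 0.88, 2.12, -0.69])]
150 90 [(0.0, [-0.12, 0.94, 1.34, 0.59, 2.34, -1.14]), (0.0, [-0.12, 0.66, 1.32, 0.83, 2.57, -0.83])]
150 70 [(0.0, [-0.11, 0.77, 1.4, 0.46, 2.11, -1.17]), (0.0, [-0.11, 0.55, 1.29, 0.6, 2.4, -0.95])]
```

```bash
python3 - <<'E'
from kin import *
refit()
plan([((.605,-.215,.22),down(1.455),0,10),((.605,-.215,.22),down(1.455),0,3)])
# IK path check
q=np.array(get_obs()['qpos'])
q,e=ik(np.array([.609,-.219,.022]),down(1.455),q); print(e,np.round(q,2))
for th in (135,95,65):
    qq=q
    for p,tl in [((.55,-.2,.25),20),((.48,-.1,.30),60),((.44,.08,.31),80),((.44,.10,.31),80),((.44,.10,.15),80)]:
        qq,e=ik(np.array(p),tool(np.deg2rad(th),np.deg2rad(tl)),qq); print(th,tl,round(e,4),np.round(qq,2))
E
```

```text
t 17.4 pos [ 0.4211 -0.0995  0.3586] rpy [-3.135 -0.884  1.669] F [-0.7  0.3  0.4] w 0.0472 gf 0.0 q [-0.655  0.225  1.516  0.664  2.002 -0.663]
[[[-0.077,0.069,-0.006,-0.002,-0.014,0.003,0],[-0.153,0.137,-0.013,-0.003,-0.028,0.006,0],[-0.23,0.206,-0.019,-0.005,-0.042,0.01,0],[-0.307,0.274,-0.026,-0.006,-0.056,0.013,0],[-0.383,0.343,-0.032,-0.008,-0.07,0.016,0],[-0.46,0.412,-0.039,-0.01,-0.084,0.019,0],[-0.536,0.48,-0.045,-0.011,-0.098,0.023,0],[-0.613,0.549,-0.051,-0.013,-0.112,0.026,0],[-0.69,0.618,-0.058,-0.014,-0.126,0.029,0],[-0.766,0.686,-0.064,-0.016,-0.14,0.032,0]]]
[[[0.0,0.0,0.0,0.0,0.0,0.0,0],[0.0,0.0,0.0,0.0,0.0,0.0,0],[0.0,0.0,0.0,0.0,0.0,0.0,0]]]
1.0031732389226278e-12 [-0.4   0.73  1.38  0.    1.03 -0.29]
135 20 0.0 [-0.46  0.56  1.14  0.11  1.78 -1.24]
135 60 0.0 [-0.43  0.64  1.14  0.42  2.33 -1.09]
135 80 0.0 [-0.21  0.58  1.42  0.82  2.32 -0.83]
135 80 0.0 [-0.18  0.57  1.43  0.85  2.3  -0.81]
135 80 0.0 [-0.18  0.8   1.48  0.7   2.1  -1.05]
95 20 0.0 [-0.53  0.47  1.27  0.28  1.61 -0.64]
95 60 0.0 [-0.63  0.43  1.46  0.79  1.96 -0.68]
95 80 0.0 [-0.42  0.31  1.81  1.13  1.89 -0.67]
95 80 0.0 [-0.38  0.3   1.83  1.16  1.86 -0.66]
95 80 0.0 [-0.38  0.6   1.88  1.09  1.71 -0.98]
65 20 0.0 [-0.56  0.37  1.41  0.35  1.42 -0.18]
65 60 0.0 [-0.73  0.21  1.75  0.98  1.61 -0.49]
65 80 0.0 [-0.51  0.05  2.14  1.39  1.53 -0.62]
65 80 0.0 [-0.46  0.03  2.15  1.42  1.49 -0.61]
65 80 0.0 [-0.46  0.43  2.21  1.47  1.43 -1.07]
```

play_rows --motion '[[[-0.077, 0.069, -0.006, -0.002, -0.014, 0.003, 0], [-0.153, 0.137, -0.013, -0.003, -0.028, 0.006, 0], [-0.23, 0.206, -0.019, -0.005, -0.042, 0.01, 0], [-0.307, 0.274, -0.026, -0.006, -0.056, 0.013, 0], [-0.383, 0.343, -0.032, -0.008, -0.07, 0.016, 0], [-0.46, 0.412, -0.039, -0.01, -0.084, 0.019, 0], [-0.536, 0.48, -0.045, -0.011, -0.098, 0.023, 0], [-0.613, 0.549, -0.051, -0.013, -0.112, 0.026, 0], [-0.69, 0.618, -0.058, -0.014, -0.126, 0.029, 0], [-0.766, 0.686, -0.064, -0.016, -0.14, 0.032, 0]]]'

```text
time_s: 18.45
ee_pos: [0.607, -0.2147, 0.2233]
eef_rot: [3.134, 0.008, 1.459]
force: [-0.1, -0.3, -1.2]
grip_width: 0.047
grip_force: 0.0
```

play_rows --motion '[[[0, 0, 0, 0, 0, 0, 0], [0, 0, 0, 0, 0, 0, 0], [0, 0, 0, 0, 0, 0, 0]]]'

```text
time_s: 18.75
ee_pos: [0.6057, -0.2146, 0.2243]
eef_rot: [3.135, 0.002, 1.459]
force: [0.7, 0.3, -0.0]
grip_width: 0.0468
grip_force: 0.0
```

```bash
cat >> h.py <<'E'
def wrist(save=None):
    o=get_obs(); c=camera('wrist'); T=np.eye(4); T[:3,:3]=R.from_euler('xyz',o['eef_rot']).as_matrix(); T[:3,3]=o['ee_pos']; Tw=T@c['T_tool_cam']
    if save: cv2.imwrite(save,c['frame'][:,:,::-1])
    return c,Tw,T
def onmat(L): return [x for x in L if .33<x[0][0]<.72 and -.40<x[0][1]<-.10 and .168<x[2]<.19]
E
python3 - <<'E'
from kin import *
status(); c,T,_=wrist('pics/w5.png'); np.savez('w5.npz',T=T,**c)
for x in onmat(spoons(c,T)): print('w',x)
P=cloud(c,T); t=camera('top'); s=camera('side')
for x in onmat(spoons(t)): print('t',x)
for x in onmat(spoons(s)): print('s',x)
hsv=cv2.cvtColor(c['frame'],cv2.COLOR_RGB2HSV); m=(cv2.inRange(hsv,(10,60,130),(28,200,255))>0)&(P[...,1]<-.15)&(P[...,1]>-.35)&(P[...,2]<.03)
print('spoon top z',np.nanmedian(P[m][:,2]))
g=(hsv[...,1]<40)&(abs(P[...,0]-.57)<.08)&(abs(P[...,1]+.25)<.05)&(P[...,2]<.02); print('mat z',g.sum(),np.nanmedian(P[g][:,2]))
E
```

```text
t 18.8 pos [ 0.6057 -0.2146  0.2243] rpy [3.135e+00 2.000e-03 1.459e+00] F [ 0.7  0.3 -0. ] w 0.0468 gf 0.0 q [-0.397  0.506  1.235 -0.     1.393 -0.285]
w (array([ 0.54434208, -0.24409828]), np.float64(1.7255846494494342), np.float64(0.1741888121697655), np.int32(875))
w (array([ 0.60585714, -0.26138934]), np.float64(1.4831929710164813), np.float64(0.17512410852685448), np.int32(859))
w (array([ 0.41572457, -0.2564894 ]), np.float64(1.554156867425102), np.float64(0.17506690270601122), np.int32(1342))
s (array([ 0.60428402, -0.26452606]), np.float64(1.447506118373712), np.float64(0.17941363388544723), np.int32(234))
s (array([ 0.53868356, -0.24715622]), np.float64(1.7666916528662466), np.float64(0.17848677291407783), np.int32(245))
s (array([ 0.41401503, -0.25876306]), np.float64(1.5738474706334284), np.float64(0.17865162653680172), np.int32(251))
spoon top z 0.0003616353150794893
mat z 7403 0.0011205814782007661
```

View pics/w5.png

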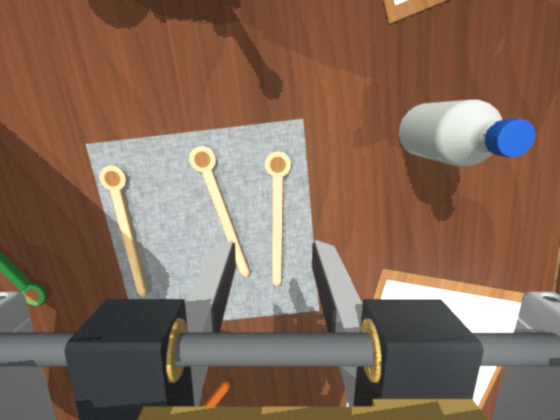

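The wrist view shows spoon A at (277,165)–(277,283), straight along the tool's x axis and centred between the fingers. B and C are to its left and undisturbed.

```bash
python3 - <<'E'
from kin import *
d=down(1.46); g=(.6095,-.2198)
plan([((*g,.10),d,0,4),((*g,.024),d,0,3),((*g,.022),d,0,3)])
E
```

```text
t 18.9 pos [ 0.6057 -0.2149  0.2242] rpy [3.135e+00 3.000e-03 1.458e+00] F [ 0.2 -0.5  0.4] w 0.0471 gf 0.0 q [-3.980e-01  5.070e-01  1.235e+00 -1.000e-03  1.393e+00 -2.850e-01]
[[[-0.004,0.004,0.124,0.0,0.0,0.0,0],[-0.008,0.007,0.248,0.001,0.0,0.0,0],[-0.012,0.011,0.373,0.001,0.0,0.0,0],[-0.016,0.014,0.497,0.001,0.0,0.0,0],[-0.016,0.013,0.598,0.001,0.0,0.0,0],[-0.016,0.013,0.7,0.001,0.0,0.0,0],[-0.016,0.012,0.801,0.001,0.0,0.0,0],[-0.016,0.012,0.804,0.001,0.0,0.0,0],[-0.016,0.012,0.806,0.001,0.0,0.0,0],[-0.016,0.012,0.809,0.001,0.0,0.0,0]]]
```

play_rows --motion '[[[-0.004, 0.004, 0.124, 0, 0, 0, 0], [-0.008, 0.007, 0.248, 0.001, 0, 0, 0], [-0.012, 0.011, 0.373, 0.001, 0, 0, 0], [-0.016, 0.014, 0.497, 0.001, 0, 0, 0], [-0.016, 0.013, 0.598, 0.001, 0, 0, 0], [-0.016, 0.013, 0.7, 0.001, 0, 0, 0], [-0.016, 0.012, 0.78, 0.001, 0, 0, 0], [-0.016, 0.012, 0.804, 0.001, 0, 0, 0], [-0.016, 0.012, 0.806, 0.001, 0, 0, 0], [-0.016, 0.012, 0.806, 0.001, 0, 0, 0]]]'

```text
time_s: 19.9
ee_pos: [0.6101, -0.22, 0.0232]
eef_rot: [3.141, 0.003, 1.458]
force: [0.0, 0.0, 0.5]
grip_width: 0.0468
grip_force: 0.0
```

play_rows --motion '[[[0, 0, 0, 0, 0, 0, -1], [0, 0, 0, 0, 0, 0, -1], [0, 0, 0, 0, 0, 0, -1], [0, 0, 0, 0, 0, 0, -1], [0, 0, 0, 0, 0, 0, -1], [0, 0, 0, 0, 0, 0, -1]]]' --grip_force 25

```text
time_s: 20.5
ee_pos: [0.6096, -0.2196, 0.022]
eef_rot: [-3.141, 0.003, 1.459]
force: [-0.3, 1.2, 1.6]
grip_width: 0.0116
grip_force: 25.0
```

play_rows --motion '[[[0, 0, -0.1, 0, 0, 0, -1], [0, 0, -0.25, 0, 0, 0, -1], [0, 0, -0.4, 0, 0, 0, -1], [0, 0, -0.6, 0, 0, 0, -1], [0, 0, -0.8, 0, 0, 0, -1], [0, 0, -0.92, 0, 0, 0, -1], [0, 0, -0.92, 0, 0, 0, -1], [0, 0, -0.92, 0, 0, 0, -1]]]'

```text
time_s: 21.3
ee_pos: [0.6097, -0.2189, 0.2516]
eef_rot: [-3.141, 0.003, 1.458]
force: [-0.0, 0.1, -0.9]
grip_width: 0.0118
grip_force: 25.0
```

```bash
cat >> kin.py <<'E'
def held(save=None,lo=-.02,hi=.045):
    """spoon in tool frame from the wrist camera: bowl-coloured points near the tool's x-z plane"""
    c,Tw,T=wrist(save); Ti=np.linalg.inv(T); P=cloud(c,Ti@Tw); hsv=cv2.cvtColor(c['frame'],cv2.COLOR_RGB2HSV)
    m=(cv2.inRange(hsv,(10,50,90),(28,220,255))>0)&(abs(P[...,1])<.045)&(P[...,2]>lo)&(P[...,2]<hi)&(abs(P[...,0])<.15)
    p=P[m]; return p
def NEST(x,y,z): # stand frame -> world
    return np.array([.4472,.087,0])+R.from_euler('z',-.16).apply([x,y,z])
def foot2tcp(foot,r,xg=.042,g=.014): return np.array(foot)-r.apply([-(.09+xg),0,g])
E
python3 - <<'E'
from kin import *
status(); p=held('pics/w6.png'); print(len(p)); 
if len(p): print('x range',np.percentile(p[:,0],[1,50,99]),'y',np.percentile(p[:,1],[1,50,99]),'z',np.percentile(p[:,2],[1,50,99])); print(np.polyfit(p[:,0],p[:,1],1),np.polyfit(p[:,0],p[:,2],1))
E
```

```text
t 21.3 pos [ 0.6097 -0.2189  0.2516] rpy [-3.141e+00  3.000e-03  1.458e+00] F [-0.   0.1 -0.9] w 0.0118 gf 25.0 q [-0.4    0.508  1.17  -0.003  1.463 -0.287]
4773
x range [-0.10816395  0.00880304  0.04467699] y [-0.01471528 -0.00100538  0.01207326] z [0.00872237 0.01105928 0.0138444 ]
[-0.00098647 -0.0013159 ] [0.01803223 0.01130169]
```

View pics/w6.png

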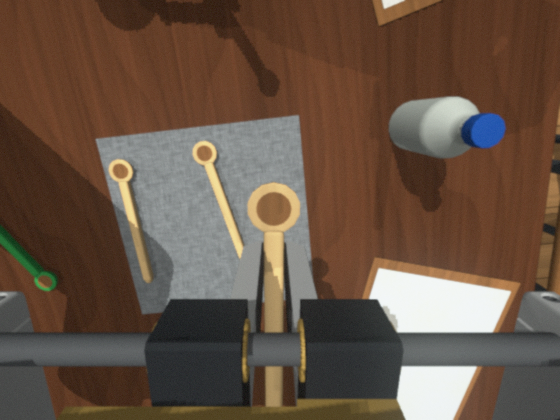

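The wrist view shows spoon A held centrally and straight, with its bowl at (274,208). B and C are unchanged.

```bash
cat >> kin.py <<'E'
def pose(foot,lean,ths,xg=.044,g=.016):
    """foot in stand frame (m), lean = (dx,dy) per unit height, ths = tool azimuth in the stand frame, deg"""
    S=R.from_euler('z',-.16); u=np.array([*lean,1.]); u/=np.linalg.norm(u)
    z=np.array([np.cos(np.deg2rad(ths)),np.sin(np.deg2rad(ths)),0]); z-=u*(z@u); z/=np.linalg.norm(z)
    r=S*R.from_matrix(np.c_[u,np.cross(z,u),z]); return foot2tcp(NEST(*foot),r,xg,g),r
def insert(foot,lean,ths,mid=(.50,-.10,.30),**k):
    p,r=pose(foot,lean,ths,**k); r0=R.from_euler('xyz',get_obs()['eef_rot'])
    rm=r0*R.from_rotvec((r0.inv()*r).as_rotvec()*.6)
    hi=p+[0,0,.145]; q=np.array(get_obs()['qpos'])
    for a,b in ((mid,rm),(hi,r),(p,r)): q,e=ik(np.array(a),b,q); print('ik',round(e,4),np.round(q,2))
    print('tcp',np.round(p,4),'foot mid z',(np.array(mid)+rm.apply([-.134,0,.016])).round(3),'rot',np.degrees((r0.inv()*r).magnitude()).round())
    return [(mid,rm,-1,8),(hi,r,-1,8),(hi,r,-1,4)],[(p+[0,0,.10],r,-1,2),(p+[0,0,.05],r,-1,2),(p,r,-1,3),(p,r,-1,2)]
E
python3 - <<'E'
from kin import *
a,b=insert((0,0,.020),(-.17,.15),85)
plan(a+[None]+b)
E
```

```text
ik 0.0 [-0.63  0.27  1.59  0.79  1.64 -0.63]
ik 0.0 [-0.48  0.14  2.1   1.34  1.65 -0.88]
ik 0.0 [-0.48  0.49  2.14  1.32  1.56 -1.25]
tcp [0.4241 0.0946 0.1527] foot mid z [ 0.502 -0.177  0.189] rot 83.0
t 21.4 pos [ 0.6095 -0.2188  0.2504] rpy [-3.139e+00  2.000e-03  1.458e+00] F [ 0.1  0.8 -1.6] w 0.0119 gf 25.0 q [-0.4    0.509  1.171 -0.003  1.463 -0.287]
[[[0.053,-0.061,-0.025,-0.003,0.017,0.0,-1],[0.106,-0.122,-0.05,-0.006,0.034,0.0,-1],[0.159,-0.183,-0.074,-0.009,0.051,-0.001,-1],[0.211,-0.244,-0.099,-0.012,0.068,-0.001,-1],[0.264,-0.306,-0.124,-0.015,0.085,-0.001,-1],[0.317,-0.367,-0.149,-0.018,0.102,-0.001,-1],[0.37,-0.428,-0.173,-0.021,0.119,-0.002,-1],[0.423,-0.489,-0.198,-0.024,0.136,-0.002,-1],[0.515,-0.538,-0.197,-0.026,0.147,-0.002,-1],[0.608,-0.586,-0.196,-0.027,0.159,-0.002,-1]]]
[[[0.053,-0.054,0.071,-0.002,0.011,-0.001,-1],[0.107,-0.109,0.142,-0.004,0.022,-0.001,-1],[0.16,-0.163,0.214,-0.006,0.034,-0.001,-1],[0.214,-0.217,0.285,-0.008,0.045,-0.001,-1],[0.268,-0.272,0.356,-0.01,0.056,-0.001,-1],[0.321,-0.326,0.428,-0.012,0.068,-0.002,-1],[0.321,-0.326,0.428,-0.012,0.068,-0.002,-1],[0.321,-0.326,0.428,-0.012,0.068,-0.002,-1],[0.321,-0.326,0.428,-0.012,0.068,-0.002,-1],[0.321,-0.326,0.428,-0.012,0.068,-0.002,-1]]]
[[[-0.088,-0.016,0.011,0.0,0.0,0.0,-1],[-0.175,-0.033,0.023,0.0,0.0,0.0,-1],[-0.273,-0.051,0.035,0.0,0.0,0.0,-1],[-0.37,-0.069,0.048,0.0,0.0,0.0,-1],[-0.435,-0.081,0.056,0.0,0.0,0.0,-1],[-0.5,-0.093,0.065,0.0,0.0,0.0,-1],[-0.565,-0.106,0.073,0.0,0.0,0.0,-1],[-0.565,-0.106,0.073,0.0,0.0,0.0,-1],[-0.565,-0.106,0.073,0.0,0.0,0.0,-1]]]
```

play_rows --motion '[[[0.053, -0.061, -0.025, -0.003, 0.017, 0, -1], [0.106, -0.122, -0.05, -0.006, 0.034, 0, -1], [0.159, -0.183, -0.074, -0.009, 0.051, -0.001, -1], [0.211, -0.244, -0.099, -0.012, 0.068, -0.001, -1], [0.264, -0.306, -0.124, -0.015, 0.085, -0.001, -1], [0.317, -0.367, -0.149, -0.018, 0.102, -0.001, -1], [0.37, -0.428, -0.173, -0.021, 0.119, -0.002, -1], [0.423, -0.489, -0.198, -0.024, 0.136, -0.002, -1], [0.515, -0.538, -0.197, -0.026, 0.147, -0.002, -1], [0.608, -0.586, -0.196, -0.027, 0.159, -0.002, -1]]]'

```text
time_s: 22.35
ee_pos: [0.4806, -0.0508, 0.2992]
eef_rot: [2.874, -0.991, 1.614]
force: [-0.3, 0.4, -0.4]
grip_width: 0.0118
grip_force: 25.0
```

play_rows --motion '[[[0.053, -0.054, 0.071, -0.002, 0.011, -0.001, -1], [0.107, -0.109, 0.142, -0.004, 0.022, -0.001, -1], [0.16, -0.163, 0.214, -0.006, 0.034, -0.001, -1], [0.214, -0.217, 0.285, -0.008, 0.045, -0.001, -1], [0.268, -0.272, 0.356, -0.01, 0.056, -0.001, -1], [0.321, -0.326, 0.428, -0.012, 0.068, -0.002, -1], [0.321, -0.326, 0.428, -0.012, 0.068, -0.002, -1], [0.321, -0.326, 0.428, -0.012, 0.068, -0.002, -1], [0.321, -0.326, 0.428, -0.012, 0.068, -0.002, -1]]]'

```text
time_s: 23.25
ee_pos: [0.4249, 0.0939, 0.2984]
eef_rot: [2.178, -1.345, 2.275]
force: [-0.5, -0.4, -0.4]
grip_width: 0.0119
grip_force: 25.0
```

```bash
cat >> kin.py <<'E'
def footcheck(s):
    """wood pixels nearest the expected foot in the side view"""
    o=get_obs(); r=R.from_euler('xyz',o['eef_rot']); f=np.array(o['ee_pos'])+r.apply([-.134,0,.016]); 
    return f
E
python3 - <<'E'
from kin import *
o=status(); p=held(); print(len(p)); 
if len(p): print('x',np.percentile(p[:,0],[1,50,99]),'y',np.percentile(p[:,1],[1,50,99]),'z',np.percentile(p[:,2],[1,50,99]),np.polyfit(p[:,0],p[:,1],1),np.polyfit(p[:,0],p[:,2],1))
s=camera('side'); f=footcheck(s); print('foot',f.round(4),'px',np.round(proj(s,f)),'mug axis top px',np.round(proj(s,NEST(0,0,.11))))
im=s['frame'][90:270,190:340].copy(); im=cv2.resize(im,None,fx=3,fy=3)
u,v=proj(s,f); cv2.circle(im,(int((u-190)*3),int((v-90)*3)),4,(255,0,255),1); cv2.imwrite('pics/c7.png',im[:,:,::-1])
p,r=pose((0,0,.020),(-.17,.15),85)
plan([(p+[0,0,.10],r,-1,2),(p+[0,0,.05],r,-1,2),(p,r,-1,3),(p,r,-1,2)])
E
```

```text
t 23.2 pos [0.4249 0.0939 0.2984] rpy [ 2.178 -1.345  2.275] F [-0.5 -0.4 -0.4] w 0.0119 gf 25.0 q [-0.483  0.143  2.1    1.338  1.655 -0.882]
4778
x [-0.10761099  0.00907662  0.04510842] y [-0.01449526 -0.00083579  0.01225734] z [0.00855959 0.01086785 0.0138077 ] [-0.00022941 -0.00112695] [0.01921912 0.01114039]
foot [0.4486 0.0864 0.166 ] px [255. 185.] mug axis top px [255. 199.]
t 23.4 pos [0.4248 0.0939 0.2986] rpy [ 2.175 -1.345  2.278] F [-1.1  0.  -0.9] w 0.0119 gf 25.0 q [-0.483  0.142  2.1    1.339  1.655 -0.882]
[[[-0.089,-0.019,0.013,0.0,0.0,0.0,-1],[-0.178,-0.037,0.025,0.0,0.0,0.001,-1],[-0.276,-0.056,0.038,0.0,0.0,0.001,-1],[-0.373,-0.074,0.051,0.0,0.0,0.001,-1],[-0.438,-0.086,0.059,0.0,0.0,0.001,-1],[-0.503,-0.099,0.068,0.0,0.0,0.001,-1],[-0.568,-0.111,0.076,0.0,0.0,0.001,-1],[-0.568,-0.111,0.076,0.0,0.0,0.001,-1],[-0.568,-0.111,0.076,0.0,0.0,0.001,-1]]]
```

View pics/c7.png

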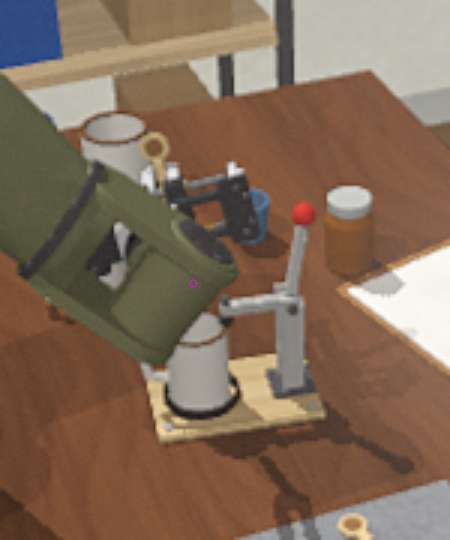

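The side view shows the wrist in front of the mug, with the spoon bowl-up at (150,145 in the crop). The wrist camera confirms the grip is unchanged, and the foot is over the mug's axis.

play_rows --motion '[[[-0.089, -0.019, 0.013, 0, 0, 0, -1], [-0.178, -0.037, 0.025, 0, 0, 0, -1], [-0.276, -0.056, 0.038, 0, 0, 0.001, -1], [-0.373, -0.074, 0.051, 0, 0, 0.001, -1], [-0.438, -0.086, 0.059, 0, 0, 0.001, -1], [-0.503, -0.099, 0.068, 0, 0, 0.001, -1], [-0.565, -0.11, 0.076, 0, 0, 0.001, -1], [-0.565, -0.11, 0.076, 0, 0, 0.001, -1], [-0.565, -0.11, 0.076, 0, 0, 0.001, -1]]]'

```text
time_s: 24.25
ee_pos: [0.4241, 0.0951, 0.1537]
eef_rot: [2.189, -1.351, 2.264]
force: [-0.1, -0.7, -0.5]
grip_width: 0.0114
grip_force: 25.0
```

```bash
python3 - <<'E'
from kin import *
o=status(); p=held('pics/w8.png'); print(len(p)); 
if len(p): print('x',np.percentile(p[:,0],[1,50,99]),'y',np.percentile(p[:,1],[1,50,99]),'z',np.percentile(p[:,2],[1,50,99]))
E
```

```text
t 24.2 pos [0.4241 0.0951 0.1537] rpy [ 2.189 -1.351  2.264] F [-0.1 -0.7 -0.5] w 0.0114 gf 25.0 q [-0.482  0.49   2.138  1.326  1.563 -1.25 ]
4151
x [-0.0774394   0.01792014  0.04515054] y [-0.01459561 -0.00083671  0.01230743] z [0.00847147 0.01137465 0.01435965]
```

View pics/w8.png

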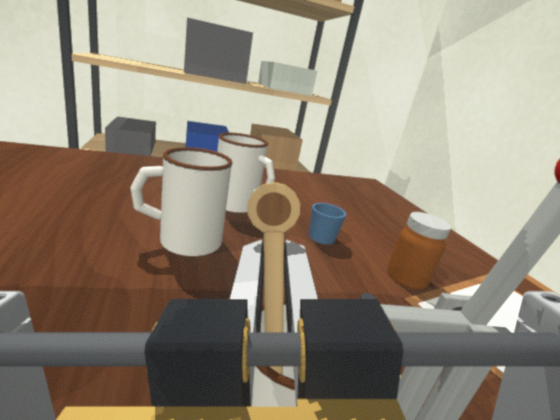

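The wrist view shows the spoon's handle inside the mug, bowl up at (274,208). The contact force is near zero, so I'll release it and back out along the tool axis.

play_rows --motion '[[[0, 0, 0, 0, 0, 0, -0.45], [0, 0, 0, 0, 0, 0, -0.45], [0, 0, 0, 0, 0, 0, -0.45], [0, 0, -0.05, 0, 0, 0, -0.45], [0, 0, -0.12, 0, 0, 0, -0.45], [0, 0, -0.25, 0, 0, 0, -0.45], [0, 0, -0.4, 0, 0, 0, -0.45], [0, 0, -0.52, 0, 0, 0, -0.45], [0, 0, -0.52, 0, 0, 0, -0.45]]]'

```text
time_s: 25.2
ee_pos: [0.3895, -0.0316, 0.1703]
eef_rot: [2.188, -1.349, 2.262]
force: [0.0, 0.1, 1.3]
grip_width: 0.0259
grip_force: 0.0
```

```bash
python3 - <<'E'
from kin import *
o=status(); c,T,_=wrist('pics/w9.png'); np.savez('w9.npz',T=T,**c)
P=cloud(c,T); hsv=cv2.cvtColor(c['frame'],cv2.COLOR_RGB2HSV)
Q=R.from_euler('z',.16).apply((P-[.4472,.087,0]).reshape(-1,3)).reshape(P.shape)
m=(cv2.inRange(hsv,(10,50,90),(28,220,255))>0)&(np.linalg.norm(Q[...,:2],axis=-1)<.1)&(Q[...,2]>.112)&(Q[...,2]<.22); q=Q[m]
for z in np.arange(.115,.21,.01):
    k=abs(q[:,2]-z)<.005
    if k.sum()>5: print(round(z,3),k.sum(),np.round(np.median(q[k],0),4))
d=down(1.745)
plan([((.50,-.13,.30),R.from_euler('xyz',o['eef_rot']),0,4),((.535,-.20,.22),d,0,10),((.535,-.20,.22),d,0,3)])
E
```

```text
t 25.2 pos [ 0.3895 -0.0316  0.1703] rpy [ 2.188 -1.349  2.262] F [0.  0.1 1.3] w 0.0259 gf 0.0 q [-0.788  0.493  2.048  1.068  1.742 -1.231]
0.115 42 [-0.0065 -0.0322  0.1162]
0.125 62 [-0.0066 -0.0382  0.1235]
0.135 11 [-0.0067 -0.0424  0.1315]
0.155 6 [-0.0065 -0.0665  0.1575]
0.165 133 [-0.0046 -0.0817  0.1665]
0.175 154 [-0.0044 -0.0898  0.1752]
0.185 264 [-0.0035 -0.0941  0.1857]
t 25.2 pos [ 0.3895 -0.0301  0.1701] rpy [ 2.188 -1.35   2.263] F [-0.5  0.5 -0.1] w 0.0257 gf 0.0 q [-0.785  0.493  2.05   1.07   1.74  -1.231]
[[[0.094,0.153,-0.082,0.0,0.0,0.0,0],[0.189,0.306,-0.165,0.0,0.0,0.0,0],[0.283,0.459,-0.247,0.0,0.0,0.0,0],[0.378,0.612,-0.329,0.0,0.0,0.0,0],[0.34,0.626,-0.348,0.007,-0.022,-0.004,0],[0.302,0.64,-0.367,0.014,-0.044,-0.007,0],[0.264,0.655,-0.386,0.021,-0.066,-0.011,0],[0.226,0.669,-0.405,0.028,-0.088,-0.014,0],[0.188,0.684,-0.424,0.036,-0.11,-0.017,0],[0.15,0.698,-0.443,0.043,-0.131,-0.021,0]]]
[[[-0.042,0.008,0.013,0.007,-0.022,-0.003,0],[-0.084,0.016,0.026,0.014,-0.044,-0.007,0],[-0.126,0.024,0.039,0.021,-0.066,-0.01,0],[-0.168,0.032,0.052,0.028,-0.088,-0.014,0],[-0.168,0.032,0.052,0.028,-0.088,-0.014,0],[-0.168,0.032,0.052,0.028,-0.088,-0.014,0],[-0.168,0.032,0.052,0.028,-0.088,-0.014,0]]]
```

View pics/w9.png

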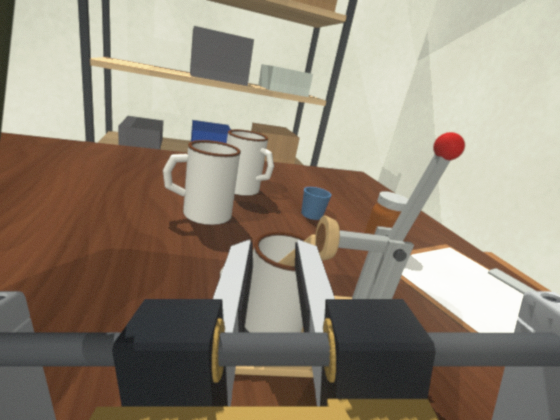

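The wrist view shows the spoon standing in the mug. It has swung over to lean to the right, with its bowl at (327,238) beside the clamp foot.

```bash
python3 - <<'E'
from kin import *
c=dict(np.load('w9.npz')); P=cloud(c,c['T'])
Q=R.from_euler('z',.16).apply((P-[.4472,.087,0]).reshape(-1,3)).reshape(P.shape); hsv=cv2.cvtColor(c['frame'],cv2.COLOR_RGB2HSV)
v,u=np.mgrid[:420,:560]; m=(cv2.inRange(hsv,(8,50,60),(28,230,255))>0)&(u>285)&(u<345)&(v>210)&(v<270)&(Q[...,1]>-.05)&(abs(Q[...,0])<.12)&(Q[...,1]<.12); q=Q[m]
print(len(q),q.min(0).round(3),np.median(q,0).round(3),q.max(0).round(3))
for x in range(290,345,6):
    k=m&(abs(u-x)<3)
    if k.sum()>2: print(x,k.sum(),np.median(v[k]),np.median(Q[k],0).round(4),Q[k].min(0).round(3),Q[k].max(0).round(3))
E
```

```text
237 [-0.008 -0.048  0.083] [-0.006 -0.031  0.111] [0.046 0.033 0.134]
290 109 259.0 [-0.0062 -0.0336  0.1152] [-0.007 -0.043  0.086] [0.01  0.033 0.128]
296 41 249.0 [-1.000e-04 -3.120e-02  1.109e-01] [-0.007 -0.048  0.108] [0.013 0.03  0.134]
302 18 238.0 [0.0172 0.0238 0.1101] [0.016 0.022 0.108] [0.02  0.028 0.111]
```

```bash
python3 - <<'E'
from kin import *
c=dict(np.load('w9.npz')); P=cloud(c,c['T']); h=cv2.cvtColor(c['frame'],cv2.COLOR_RGB2HSV)
Q=R.from_euler('z',.16).apply((P-[.4472,.087,0]).reshape(-1,3)).reshape(P.shape)
for (u,v) in [(322,225),(327,225),(327,238),(327,250),(334,238),(320,240),(318,245),(312,248),(306,254),(300,258),(295,264)]: print(u,v,Q[v,u].round(3),h[v,u])
E
```

```text
322 225 [-0.004 -0.086  0.181] [ 13 123  93]
327 225 [-0.004 -0.095  0.186] [ 19 103 156]
327 238 [-0.004 -0.101  0.18 ] [ 19 106 164]
327 250 [-0.003 -0.105  0.173] [ 19 101 167]
334 238 [-0.    -0.103  0.182] [ 19 105 179]
320 240 [-0.004 -0.091  0.172] [ 14 121  99]
318 245 [-0.004 -0.09   0.168] [ 16 125 104]
312 248 [-0.019 -0.121  0.183] [ 40   3 222]
306 254 [-0.024 -0.128  0.183] [ 50   3 222]
300 258 [-0.027 -0.13   0.182] [ 50   6 134]
295 264 [-0.025 -0.116  0.168] [17 53 67]
```

```bash
cat >> kin.py <<'E'
def woodpts(c,T,zmin=.108):
    P=cloud(c,T); Q=R.from_euler('z',.16).apply((P-[.4472,.087,0]).reshape(-1,3)).reshape(P.shape); h=cv2.cvtColor(c['frame'],cv2.COLOR_RGB2HSV)
    m=(cv2.inRange(h,(9,70,80),(24,190,255))>0)&(np.linalg.norm(Q[...,:2],axis=-1)<.13)&(Q[...,2]>zmin)&(Q[...,2]<.22)
    return Q,m
def lines(n):
    c=camera(n); T=c['T'] if 'T' in c else None
    Q,m=woodpts(c,T); k,l,st,ce=cv2.connectedComponentsWithStats(m.astype(np.uint8))
    for i in range(1,k):
        if st[i,4]<12: continue
        q=Q[l==i]; a=np.argsort(q[:,2]); n5=max(3,len(a)//6); print(n,'px',ce[i].round(),'n',st[i,4],'low',np.median(q[a[:n5]],0).round(3),'mid',np.median(q,0).round(3),'top',np.median(q[a[-n5:]],0).round(3))
E
python3 - <<'E'
from kin import *
for k in range(2):
    c,T,_=wrist(); np.savez(f'w10_{k}.npz',T=T,**c); Q,m=woodpts(c,T); m&=(Q[...,1]>-.115); q=Q[m]; print(len(q),q.min(0).round(3),q.max(0).round(3),np.median(q[q[:,2]>.165],0).round(3))
lines('top'); lines('side')
E
```

```text
1419 [-0.052 -0.112  0.108] [0.118 0.033 0.19 ] [-0.004 -0.098  0.178]
1425 [-0.051 -0.112  0.108] [0.118 0.033 0.19 ] [-0.004 -0.098  0.178]
top px [235. 230.] n 13 low [0.019 0.026 0.108] mid [0.018 0.03  0.11 ] top [0.015 0.031 0.112]
top px [259. 240.] n 159 low [-0.001 -0.021  0.11 ] mid [ 0.    -0.046  0.144] top [ 0.002 -0.087  0.188]
top px [237. 245.] n 29 low [-0.021  0.015  0.108] mid [-0.028  0.016  0.112] top [-0.026  0.019  0.117]
side px [255. 198.] n 87 low [-0.01   0.015  0.109] mid [-0.003 -0.028  0.115] top [-0.    -0.096  0.188]
```

```bash
python3 - <<'E'
from kin import *
c=dict(np.load('w10_1.npz')); t=camera('top')['frame']; s=camera('side')['frame']
a=cv2.resize(c['frame'][190:310,200:360],(800,600))[:, :]
b=cv2.resize(a,(480,360)); 
d=cv2.resize(t[205:265,215:295],(320,240)); e=cv2.resize(s[150:220,215:308],(320,240)); f=cv2.resize(s[90:290,120:320],(480,240)) 
cv2.imwrite('pics/c11.png',np.vstack([np.hstack([b,np.vstack([d,e[:120]])]),np.hstack([f,e])])[:,:,::-1])
E
```

```text
(no output)
```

View pics/c11.png

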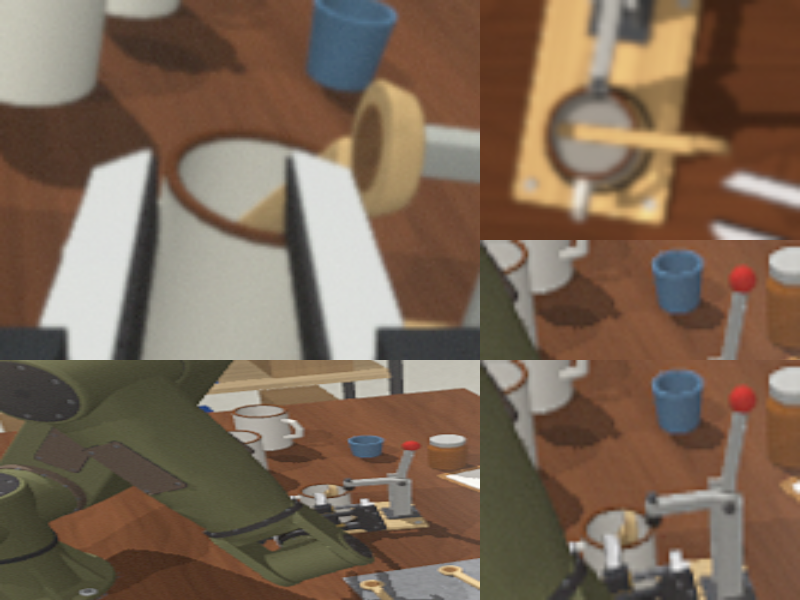

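The top crop shows the spoon's foot on the mug's far (+y) side and its bowl leaning out over the −y rim, clear of the fingers. It is static, but it blocks the approach side, so I'll measure its line, regrasp it and lean it the other way.

```bash
python3 - <<'E'
from kin import *
t=camera('top'); Q,m=woodpts(t,t['T'],.112); 
k,l,st,ce=cv2.connectedComponentsWithStats(m.astype(np.uint8)); i=1+np.argmax(st[1:,4]); q=Q[l==i]
for y in np.arange(-.10,0,.01):
    s=q[abs(q[:,1]-y)<.005]
    if len(s)>2: print('t',round(y,3),len(s),'x',np.percentile(s[:,0],[2,50,98]).round(3),'z',np.median(s[:,2]).round(4))
c=dict(np.load('w10_1.npz')); Q,m=woodpts(c,c['T'],.105); m&=(abs(Q[...,0])<.03); q=Q[m]
for y in np.arange(-.12,0.03,.01):
    s=q[abs(q[:,1]-y)<.005]
    if len(s)>2: print('w',round(y,3),len(s),'x',np.percentile(s[:,0],[2,50,98]).round(3),'z',np.percentile(s[:,2],[2,50,98]).round(4))
E
```

```text
t -0.1 11 x [-0.003  0.     0.005] z 0.184
t -0.09 12 x [-0.003  0.     0.005] z 0.1882
t -0.08 17 x [-0.006 -0.     0.006] z 0.1842
t -0.07 13 x [-0.005 -0.001  0.005] z 0.1666
t -0.06 15 x [-0.005  0.     0.006] z 0.1552
t -0.05 14 x [-0.005  0.002  0.006] z 0.1471
t -0.04 12 x [-0.005 -0.     0.005] z 0.1363
t -0.03 19 x [-0.007  0.     0.012] z 0.1254
t -0.02 10 x [-0.004  0.001  0.006] z 0.1187
w -0.11 30 x [-0.026 -0.003 -0.001] z [0.1703 0.1734 0.1785]
w -0.1 533 x [-0.005 -0.002  0.004] z [0.1646 0.1782 0.1875]
w -0.09 233 x [-0.005 -0.004  0.003] z [0.1658 0.1818 0.1892]
w -0.08 136 x [-0.007 -0.004 -0.003] z [0.1637 0.171  0.1871]
w -0.07 12 x [-0.007 -0.007 -0.006] z [0.1582 0.1615 0.1644]
w -0.04 50 x [-0.007 -0.007 -0.003] z [0.1086 0.1216 0.1298]
w -0.03 149 x [-0.026 -0.01  -0.003] z [0.1084 0.1105 0.1239]
w -0.02 45 x [-0.03  -0.025 -0.006] z [0.1055 0.1104 0.1147]
w -0.01 4 x [-0.007 -0.007 -0.006] z [0.1051 0.1053 0.1083]
w 0.02 43 x [-0.03  -0.023  0.02 ] z [0.1089 0.1103 0.1112]
```

```bash
python3 - <<'E'
from kin import *
S=R.from_euler('z',-.16); r=tool(np.pi/2-.16,np.pi/2); q=np.array(get_obs()['qpos'])
A=NEST(-.03,-.17,.16);B=NEST(-.001,-.17,.1465);C=NEST(-.001,-.062,.1465);D=C+[0,0,.10]
for p in (A,B,C,D): q,e=ik(p,r,q); print(round(e,5),q.round(2))
r0=R.from_euler('xyz',get_obs()['eef_rot'])
plan([(A,r0,-.35,2),(B,r,-.35,4),(B,r,-.35,2),None,(C,r,-.35,5),(C,r,-.35,2),None,(D,r,-1,6),(D,r,-1,2)])
E
```

```text
0.0 [-0.82  0.67  1.89  0.99  1.92 -1.09]
0.0 [-0.79  0.72  1.82  1.03  1.91 -1.06]
0.0 [-0.59  0.67  1.95  1.19  1.78 -1.08]
0.0 [-0.59  0.44  1.96  1.24  1.86 -0.88]
t 25.6 pos [ 0.3893 -0.0282  0.1698] rpy [ 2.189 -1.351  2.266] F [ 0.2  0.6 -0.2] w 0.0257 gf 0.0 q [-0.782  0.493  2.052  1.07   1.74  -1.231]
[[[-0.036,0.022,-0.088,0.0,0.0,0.0,-0.35],[-0.071,0.043,-0.177,0.0,0.0,0.0,-0.35],[-0.089,0.07,-0.172,0.004,0.005,0.007,-0.35],[-0.107,0.096,-0.167,0.008,0.011,0.014,-0.35],[-0.125,0.122,-0.162,0.012,0.016,0.021,-0.35],[-0.143,0.148,-0.157,0.016,0.022,0.027,-0.35],[-0.143,0.148,-0.157,0.016,0.022,0.027,-0.35],[-0.143,0.148,-0.157,0.016,0.022,0.027,-0.35]]]
[[[0.0,0.0,0.086,-0.001,0.0,0.0,-0.35],[0.0,0.0,0.173,-0.001,0.0,0.0,-0.35],[0.0,0.0,0.259,-0.001,0.0,0.0,-0.35],[-0.001,0.001,0.345,-0.001,0.0,0.0,-0.35],[-0.001,0.001,0.432,-0.001,0.0,0.0,-0.35],[-0.001,0.001,0.432,-0.001,0.0,0.0,-0.35],[-0.001,0.001,0.432,-0.001,0.0,0.0,-0.35]]]
[[[0.067,0.0,0.0,0.0,0.0,0.0,-1],[0.134,0.0,0.0,0.0,0.0,0.0,-1],[0.2,0.001,0.0,0.0,0.0,0.0,-1],[0.267,0.001,0.0,0.0,0.0,0.0,-1],[0.334,0.001,0.0,0.0,0.0,0.0,-1],[0.4,0.001,0.0,0.0,0.0,0.0,-1],[0.4,0.001,0.0,0.0,0.0,0.0,-1],[0.4,0.001,0.0,0.0,0.0,0.0,-1]]]
```

play_rows --motion '[[[-0.036, 0.022, -0.088, 0, 0, 0, -0.35], [-0.071, 0.043, -0.177, 0, 0, 0, -0.35], [-0.089, 0.07, -0.172, 0.004, 0.005, 0.007, -0.35], [-0.107, 0.096, -0.167, 0.008, 0.011, 0.014, -0.35], [-0.125, 0.122, -0.162, 0.012, 0.016, 0.021, -0.35], [-0.143, 0.148, -0.157, 0.016, 0.022, 0.027, -0.35], [-0.143, 0.148, -0.157, 0.016, 0.022, 0.027, -0.35], [-0.143, 0.148, -0.157, 0.016, 0.022, 0.027, -0.35]]]'

```text
time_s: 26.4
ee_pos: [0.419, -0.0809, 0.1463]
eef_rot: [1.252, -1.567, -2.98]
force: [-0.4, 0.7, 0.8]
grip_width: 0.0304
grip_force: 0.0
```

```bash
python3 - <<'E'
from kin import *
o=status(); print('stand',R.from_euler('z',.16).apply(np.array(o['ee_pos'])-[.4472,.087,0]).round(4))
c,T,Tt=wrist(); P=cloud(c,np.linalg.inv(Tt)@T); Q,m=woodpts(c,T,.105); m&=(abs(Q[...,0])<.03)&(Q[...,1]>-.125); p=P[m];q=Q[m]
print('bowl stand x',np.percentile(q[q[:,1]<-.085][:,0],[2,50,98]).round(4),'tool y',np.percentile(p[q[:,1]<-.085][:,1],[2,50,98]).round(4))
for y in np.arange(-.11,-.01,.01):
    s=abs(q[:,1]-y)<.005
    if s.sum()>2: print(round(y,3),s.sum(),'tool y',np.percentile(p[s][:,1],[2,50,98]).round(3),'z',np.percentile(q[s][:,2],[2,50,98]).round(4))
E
```

```text
t 26.4 pos [ 0.419  -0.0809  0.1463] rpy [ 1.252 -1.567 -2.98 ] F [-0.4  0.7  0.8] w 0.0304 gf 0.0 q [-0.788  0.727  1.814  1.03   1.911 -1.068]
stand [-0.0011 -0.1702  0.1463]
bowl stand x [-0.0043  0.0001  0.0047] tool y [-0.003   0.0015  0.006 ]
-0.11 15 tool y [-0.002 -0.001  0.001] z [0.1714 0.173  0.177 ]
-0.1 395 tool y [-0.003  0.001  0.006] z [0.1625 0.1766 0.1875]
-0.09 29 tool y [-0.003  0.002  0.006] z [0.1593 0.1872 0.189 ]
-0.08 81 tool y [-0.005 -0.003  0.006] z [0.1521 0.1563 0.1673]
-0.07 96 tool y [-0.005  0.001  0.006] z [0.1422 0.1475 0.1522]
-0.06 80 tool y [-0.005  0.     0.006] z [0.1329 0.1378 0.1427]
-0.05 68 tool y [-0.004  0.     0.005] z [0.1234 0.1282 0.1328]
-0.04 80 tool y [-0.007  0.     0.005] z [0.1083 0.1165 0.1229]
-0.03 151 tool y [-0.023  0.     0.023] z [0.1082 0.1102 0.1133]
-0.02 31 tool y [-0.028  0.023  0.031] z [0.1085 0.1102 0.1113]
```

play_rows --motion '[[[0, 0, 0.086, 0, 0, 0, -0.35], [0, 0, 0.173, 0, 0, 0, -0.35], [0, 0, 0.259, 0, 0, 0, -0.35], [0, 0, 0.345, 0, 0, 0, -0.35], [0, 0, 0.432, 0, 0, 0, -0.35], [0, 0, 0.432, 0, 0, 0, -0.35], [0, 0, 0.432, 0, 0, 0, -1], [0, 0, 0.432, 0, 0, 0, -1], [0, 0, 0.432, 0, 0, 0, -1], [0, 0, 0.432, 0, 0, 0, -1]]]'

```text
time_s: 27.45
ee_pos: [0.4363, 0.0247, 0.1467]
eef_rot: [1.133, -1.567, -2.863]
force: [-0.4, -1.7, 2.0]
grip_width: 0.0119
grip_force: 25.0
```

play_rows --motion '[[[0, 0, 0, 0, 0, 0, -1], [0.067, 0, 0, 0, 0, 0, -1], [0.134, 0, 0, 0, 0, 0, -1], [0.2, 0, 0, 0, 0, 0, -1], [0.267, 0, 0, 0, 0, 0, -1], [0.334, 0, 0, 0, 0, 0, -1], [0.4, 0, 0, 0, 0, 0, -1], [0.4, 0, 0, 0, 0, 0, -1], [0.4, 0, 0, 0, 0, 0, -1]]]'

```text
time_s: 28.35
ee_pos: [0.4357, 0.0252, 0.2463]
eef_rot: [1.18, -1.567, -2.909]
force: [0.4, -0.1, -0.7]
grip_width: 0.0117
grip_force: 25.0
```

```bash
cat >> kin.py <<'E'
def heldline(ymax=.02):
    """spoon in tool x-z plane: points per slice along the depth image, world too"""
    c,T,Tt=wrist(); P=cloud(c,np.linalg.inv(Tt)@T); h=cv2.cvtColor(c['frame'],cv2.COLOR_RGB2HSV)
    m=(cv2.inRange(h,(9,60,80),(26,200,255))>0)&(abs(P[...,1])<ymax)&(P[...,2]>-.06)&(P[...,2]<.13)&(abs(P[...,0])<.16); 
    n,l,st,_=cv2.connectedComponentsWithStats(m.astype(np.uint8)); p=P[l==1+np.argmax(st[1:,4])] if n>1 else P[m]
    for x in np.arange(-.15,.13,.015):
        s=p[abs(p[:,0]-x)<.0075]
        if len(s)>6: print('x',round(x,3),len(s),'z',np.percentile(s[:,2],[5,50,95]).round(4),'y',np.percentile(s[:,1],[5,50,95]).round(4))
    return p
E
python3 - <<'E'
from kin import *
o=status(); heldline(); lines('top')
E
```

```text
t 28.4 pos [0.4357 0.0252 0.2463] rpy [ 1.18  -1.567 -2.909] F [ 0.4 -0.1 -0.7] w 0.0117 gf 25.0 q [-0.594  0.444  1.959  1.24   1.86  -0.884]
x -0.075 63 z [0.0651 0.0721 0.0798] y [-0.006  -0.0007  0.0042]
x -0.06 75 z [0.0497 0.056  0.0637] y [-0.0061 -0.0008  0.0043]
x -0.045 96 z [0.0337 0.041  0.0478] y [-0.0061 -0.0008  0.0042]
x -0.03 122 z [0.019  0.0252 0.032 ] y [-0.0063 -0.0012  0.004 ]
x -0.015 169 z [0.0026 0.0095 0.0166] y [-0.0063 -0.0009  0.0041]
x -0.0 137 z [-0.0125 -0.0035  0.0012] y [-0.0069 -0.0015  0.004 ]
x 0.015 302 z [-0.0403 -0.0364 -0.014 ] y [-0.0069 -0.0027  0.0034]
x 0.03 773 z [-0.0417 -0.0397 -0.036 ] y [-0.0039 -0.0002  0.004 ]
x 0.045 343 z [-0.0374 -0.0327 -0.0262] y [-0.0039 -0.0005  0.0037]
top px [239. 235.] n 99 low [0.018 0.029 0.111] mid [-0.001  0.01   0.189] top [-0.002 -0.018  0.216]
top px [251. 231.] n 14 low [ 0.022 -0.023  0.109] mid [ 0.025 -0.02   0.112] top [ 0.028 -0.013  0.115]
top px [235. 245.] n 14 low [-0.028  0.016  0.109] mid [-0.027  0.021  0.112] top [-0.024  0.026  0.115]
top px [247. 247.] n 24 low [-0.032 -0.007  0.109] mid [-0.028 -0.017  0.112] top [-0.025 -0.018  0.115]
```

```bash
python3 - <<'E'
from kin import *
S=R.from_euler('z',-.16); r=tool(np.pi/2-.16,np.deg2rad(34.4)); ut=np.array([.70,0,-.714])
u=r.apply(ut); print('u stand',S.inv().apply(u).round(3))
p=NEST(-.006,-.008,.022)+.120*u-r.apply([.002,-.001,.002]); hi=p+[0,0,.14]; q=np.array(get_obs()['qpos'])
for a in (hi,p): q,e=ik(a,r,q); print(round(e,5),q.round(2))
print(p)
plan([(hi,r,-1,10),None,(hi,r,-1,3),None,(p+[0,0,.05],r,-1,3),(p,r,-1,3),(p,r,-1,2)])
E
```

```text
u stand [-0.     0.174  0.985]
0.0 [-0.19  0.    1.84  0.61  1.37 -0.17]
0.0 [-0.19  0.19  1.99  0.69  1.09 -0.4 ]
[0.44387664 0.09779029 0.14067325]
t 28.4 pos [0.4357 0.0253 0.2459] rpy [ 0.756 -1.568 -2.484] F [-0.1  0.2  0.2] w 0.0115 gf 25.0 q [-0.594  0.445  1.959  1.24   1.86  -0.883]
[[[0.014,-0.001,0.029,0.0,-0.015,0.0,-1],[0.028,-0.003,0.058,0.0,-0.031,0.0,-1],[0.042,-0.004,0.088,0.0,-0.046,0.0,-1],[0.055,-0.005,0.117,0.0,-0.062,0.0,-1],[0.069,-0.007,0.146,0.0,-0.077,0.0,-1],[0.083,-0.008,0.175,0.0,-0.093,0.0,-1],[0.097,-0.009,0.204,0.0,-0.108,0.0,-1],[0.111,-0.01,0.234,0.0,-0.124,0.0,-1],[0.125,-0.012,0.263,0.0,-0.139,0.0,-1],[0.138,-0.013,0.292,0.0,-0.155,0.0,-1]]]
[[[0.0,0.0,0.0,0.0,0.0,0.0,-1],[0.0,0.0,0.0,0.0,0.0,0.0,-1],[0.0,0.0,0.0,0.0,0.0,0.0,-1]]]
[[[-0.067,0.0,0.099,0.0,0.0,0.0,-1],[-0.135,-0.001,0.198,0.0,0.0,0.0,-1],[-0.203,-0.001,0.297,0.0,0.0,0.0,-1],[-0.24,-0.001,0.352,0.0,0.0,0.0,-1],[-0.278,-0.001,0.407,0.0,0.0,0.0,-1],[-0.316,-0.001,0.462,0.0,0.0,0.0,-1],[-0.316,-0.001,0.462,0.0,0.0,0.0,-1],[-0.316,-0.001,0.462,0.0,0.0,0.0,-1]]]
```

play_rows --motion '[[[0.014, -0.001, 0.029, 0, -0.015, 0, -1], [0.028, -0.003, 0.058, 0, -0.031, 0, -1], [0.042, -0.004, 0.088, 0, -0.046, 0, -1], [0.055, -0.005, 0.117, 0, -0.062, 0, -1], [0.069, -0.007, 0.146, 0, -0.077, 0, -1], [0.083, -0.008, 0.175, 0, -0.093, 0, -1], [0.097, -0.009, 0.204, 0, -0.108, 0, -1], [0.111, -0.01, 0.234, 0, -0.124, 0, -1], [0.125, -0.012, 0.263, 0, -0.139, 0, -1], [0.138, -0.013, 0.292, 0, -0.155, 0, -1]]]'

```text
time_s: 29.45
ee_pos: [0.444, 0.0978, 0.2809]
eef_rot: [3.138, -0.595, 1.414]
force: [0.3, -0.2, -0.2]
grip_width: 0.0119
grip_force: 25.0
```

play_rows --motion '[[[0, 0, 0, 0, 0, 0, -1], [0, 0, 0, 0, 0, 0, -1], [0, 0, 0, 0, 0, 0, -1]]]'

```text
time_s: 29.75
ee_pos: [0.4437, 0.0974, 0.2802]
eef_rot: [3.141, -0.6, 1.413]
force: [-0.6, -0.2, -0.4]
grip_width: 0.0122
grip_force: 25.0
```

```bash
python3 - <<'E'
from kin import *
o=status(); heldline()
r=tool(np.pi/2-.16,np.deg2rad(34.4)); p=np.array([.4439,.0978,.1407])
plan([(p+[0,0,.05],r,-1,3),(p,r,-1,3),(p,r,-1,2)])
E
```

```text
t 29.8 pos [0.4437 0.0974 0.2802] rpy [ 3.141 -0.6    1.413] F [-0.6 -0.2 -0.4] w 0.0122 gf 25.0 q [-0.188  0.002  1.836  0.615  1.367 -0.178]
x -0.075 57 z [0.0651 0.0721 0.0796] y [-0.0058 -0.0009  0.0034]
x -0.06 70 z [0.0503 0.0562 0.063 ] y [-0.0063 -0.0013  0.0038]
x -0.045 91 z [0.0342 0.0412 0.0478] y [-0.0061 -0.0009  0.0038]
x -0.03 126 z [0.0175 0.0245 0.0325] y [-0.0062 -0.0013  0.0037]
x -0.015 166 z [0.002  0.0086 0.016 ] y [-0.0064 -0.001   0.0039]
x -0.0 123 z [-0.0119 -0.0034  0.0008] y [-0.0066 -0.0015  0.0036]
x 0.015 312 z [-0.0404 -0.0365 -0.0132] y [-0.007  -0.0027  0.0034]
x 0.03 786 z [-0.0418 -0.0398 -0.0357] y [-0.0039 -0.0002  0.004 ]
x 0.045 335 z [-0.0373 -0.0329 -0.0265] y [-0.004  -0.0006  0.0037]
t 29.8 pos [0.4438 0.0973 0.2803] rpy [ 3.14  -0.6    1.413] F [-0.1  0.4 -0.5] w 0.0116 gf 25.0 q [-0.188  0.002  1.836  0.614  1.367 -0.177]
[[[-0.067,0.0,0.099,0.0,0.0,0.0,-1],[-0.134,0.0,0.198,0.0,0.0,0.0,-1],[-0.201,0.0,0.297,0.0,0.0,0.0,-1],[-0.238,0.0,0.352,0.0,0.0,0.0,-1],[-0.276,0.0,0.407,0.0,0.0,0.0,-1],[-0.314,-0.001,0.462,0.0,0.0,0.0,-1],[-0.314,-0.001,0.462,0.0,0.0,0.0,-1],[-0.314,-0.001,0.462,0.0,0.0,0.0,-1]]]
```

play_rows --motion '[[[-0.067, 0, 0.099, 0, 0, 0, -1], [-0.134, 0, 0.198, 0, 0, 0, -1], [-0.201, 0, 0.297, 0, 0, 0, -1], [-0.238, 0, 0.352, 0, 0, 0, -1], [-0.276, 0, 0.407, 0, 0, 0, -1], [-0.314, 0, 0.462, 0, 0, 0, -1], [-0.314, 0, 0.462, 0, 0, 0, -1], [-0.314, 0, 0.462, 0, 0, 0, -1]]]'

```text
time_s: 30.6
ee_pos: [0.4444, 0.0975, 0.1414]
eef_rot: [3.139, -0.599, 1.413]
force: [0.1, -0.4, -0.5]
grip_width: 0.0116
grip_force: 25.0
```

play_rows --motion '[[[0, 0, 0, 0, 0, 0, -0.5], [0, 0, 0, 0, 0, 0, -0.5], [0, 0, 0, 0, 0, 0, -0.5], [0, 0, 0, 0, 0, 0, -0.5], [0, 0, 0, 0, 0, 0, -0.5], [0, 0, 0, 0, 0, 0, -0.5], [0, 0, 0, 0, 0, 0, -0.5], [0, 0, 0, 0, 0, 0, -0.5]]]'

```text
time_s: 31.4
ee_pos: [0.4445, 0.098, 0.1416]
eef_rot: [3.138, -0.599, 1.415]
force: [0.0, -0.1, 0.5]
grip_width: 0.0233
grip_force: 0.0
```

```bash
python3 - <<'E'
from kin import *
o=status(); heldline(.03); 
c,T,_=wrist(); Q,m=woodpts(c,T,.105); q=Q[m&(Q[...,1]>-.02)]
for z in np.arange(.11,.21,.01):
    s=q[abs(q[:,2]-z)<.005]
    if len(s)>4: print(round(z,3),len(s),np.median(s,0).round(3),s.min(0).round(3),s.max(0).round(3))
E
```

```text
t 31.4 pos [0.4445 0.098  0.1416] rpy [ 3.138 -0.599  1.415] F [ 0.  -0.1  0.5] w 0.0233 gf 0.0 q [-0.186  0.184  1.993  0.687  1.093 -0.395]
x -0.09 41 z [0.0755 0.0772 0.0797] y [-0.0052 -0.0009  0.0035]
x -0.075 117 z [0.066  0.07   0.0748] y [-0.0059 -0.0009  0.0043]
x -0.06 137 z [0.0565 0.0604 0.0651] y [-0.0056 -0.0001  0.0047]
x -0.045 164 z [0.0468 0.0511 0.0556] y [-0.0054 -0.0001  0.0051]
x -0.03 195 z [0.037  0.0413 0.0463] y [-0.0052 -0.0002  0.0053]
x -0.015 239 z [0.0274 0.0317 0.0365] y [-0.005   0.0004  0.0056]
x -0.0 437 z [0.0177 0.0242 0.0381] y [-0.0123 -0.0003  0.0099]
x 0.015 375 z [0.0077 0.0124 0.017 ] y [-0.005   0.0007  0.0061]
x 0.03 382 z [-0.012   0.0043  0.0091] y [-0.0048  0.0001  0.0062]
x 0.045 575 z [-0.0153 -0.0135 -0.0096] y [-0.002   0.0023  0.0067]
x 0.06 311 z [-0.0124 -0.0084 -0.002 ] y [-0.0015  0.002   0.0064]
0.11 404 [-0.001  0.018  0.111] [-0.018 -0.018  0.105] [0.094 0.034 0.115]
0.12 167 [-0.004  0.021  0.12 ] [-0.009 -0.012  0.115] [0.118 0.024 0.125]
0.13 220 [-0.004  0.026  0.131] [-0.018 -0.019  0.125] [0.117 0.03  0.135]
0.14 225 [-0.004  0.03   0.14 ] [-0.01  -0.017  0.135] [0.117 0.034 0.145]
0.15 284 [-0.005  0.034  0.151] [-0.009  0.031  0.145] [0.002 0.047 0.155]
0.16 58 [-0.007  0.037  0.156] [-0.009 -0.007  0.155] [0.114 0.043 0.165]
0.17 211 [-0.002  0.035  0.172] [-0.007  0.032  0.165] [0.002 0.062 0.175]
0.18 790 [-0.002  0.045  0.18 ] [-0.007  0.006  0.175] [0.112 0.059 0.185]
```

Spoon A now leans about 23° toward +y, resting on the far rim and free of the fingers. Next I'll retreat and go to spoon B.

play_rows --motion '[[[0, 0, -0.05, 0, 0, 0, -0.5], [0, 0, -0.12, 0, 0, 0, -0.5], [0, 0, -0.25, 0, 0, 0, -0.5], [0, 0, -0.4, 0, 0, 0, -0.5], [0, 0, -0.55, 0, 0, 0, -0.5], [0, 0, -0.65, 0, 0, 0, -0.5], [0, 0, -0.65, 0, 0, 0, -0.5]]]'

```text
time_s: 32.2
ee_pos: [0.4301, 0.0058, 0.2788]
eef_rot: [3.132, -0.597, 1.416]
force: [-0.0, 1.5, 0.0]
grip_width: 0.0237
grip_force: 0.0
```

```bash
python3 - <<'E'
from kin import *
o=status(); lines('top')
d=down(1.745); r0=R.from_euler('xyz',o['eef_rot'])
plan([((.50,-.10,.30),d,0,6),((.535,-.20,.22),d,0,4),((.535,-.20,.22),d,0,3)])
E
```

```text
t 32.2 pos [0.4301 0.0058 0.2788] rpy [ 3.132 -0.597  1.416] F [-0.   1.5  0. ] w 0.0237 gf 0.0 q [-0.404  0.013  1.828  0.582  1.475 -0.355]
top px [230. 235.] n 98 low [-0.004  0.026  0.11 ] mid [-0.002  0.033  0.137] top [-0.001  0.048  0.18 ]
top px [250. 240.] n 39 low [ 0.013 -0.018  0.109] mid [-0.001 -0.024  0.112] top [-0.005 -0.026  0.115]
t 32.2 pos [0.4298 0.0068 0.2769] rpy [ 3.135 -0.598  1.415] F [0.3 0.5 0.6] w 0.0231 gf 0.0 q [-0.402  0.014  1.831  0.582  1.473 -0.355]
[[[-0.043,0.058,-0.048,0.003,-0.016,-0.009,0],[-0.087,0.115,-0.096,0.006,-0.031,-0.017,0],[-0.13,0.173,-0.144,0.008,-0.047,-0.026,0],[-0.174,0.23,-0.191,0.011,-0.063,-0.034,0],[-0.217,0.288,-0.239,0.014,-0.078,-0.043,0],[-0.261,0.346,-0.287,0.017,-0.094,-0.051,0],[-0.383,0.396,-0.273,0.017,-0.094,-0.051,0],[-0.505,0.446,-0.259,0.017,-0.094,-0.051,0],[-0.627,0.496,-0.245,0.017,-0.094,-0.051,0],[-0.749,0.546,-0.231,0.017,-0.094,-0.051,0]]]
[[[0.0,0.0,0.0,0.0,0.0,0.0,0],[0.0,0.0,0.0,0.0,0.0,0.0,0],[0.0,0.0,0.0,0.0,0.0,0.0,0]]]
```

play_rows --motion '[[[-0.043, 0.058, -0.048, 0.003, -0.016, -0.009, 0], [-0.087, 0.115, -0.096, 0.006, -0.031, -0.017, 0], [-0.13, 0.173, -0.144, 0.008, -0.047, -0.026, 0], [-0.174, 0.23, -0.191, 0.011, -0.063, -0.034, 0], [-0.217, 0.288, -0.239, 0.014, -0.078, -0.043, 0], [-0.261, 0.346, -0.287, 0.017, -0.094, -0.051, 0], [-0.383, 0.396, -0.273, 0.017, -0.094, -0.051, 0], [-0.505, 0.446, -0.259, 0.017, -0.094, -0.051, 0], [-0.627, 0.496, -0.245, 0.017, -0.094, -0.051, 0], [-0.749, 0.546, -0.231, 0.017, -0.094, -0.051, 0]]]'

```text
time_s: 33.25
ee_pos: [0.5352, -0.1989, 0.2164]
eef_rot: [-3.136, -0.004, 1.747]
force: [0.4, -0.0, 0.0]
grip_width: 0.0472
grip_force: 0.0
```

play_rows --motion '[[[0, 0, 0, 0, 0, 0, 0], [0, 0, 0, 0, 0, 0, 0], [0, 0, 0, 0, 0, 0, 0]]]'

```text
time_s: 33.55
ee_pos: [0.5352, -0.1979, 0.219]
eef_rot: [-3.138, -0.002, 1.747]
force: [-0.2, 0.6, 0.1]
grip_width: 0.0473
grip_force: 0.0
```

```bash
cat >> kin.py <<'E'
def pick(guess,xg=.048):
    o=status(); c,T,_=wrist(); L=onmat(spoons(c,T,h=.012))
    for x in L: print('w',x[0].round(4),round(float(x[1]),3),round(float(x[2]),3))
    for n in ('top','side'):
        k=camera(n)
        for x in onmat(spoons(k)): print(n,x[0].round(4),round(float(x[1]),3))
    x=min(L,key=lambda a:np.linalg.norm(a[0]-guess)); d=np.array([np.cos(x[1]),np.sin(x[1])])
    g=x[0]+xg*d; r=down(x[1]); print('grasp',g.round(4),x[1])
    plan([((*g,.10),r,0,4),((*g,.024),r,0,3),((*g,.022),r,0,3)])
E
python3 - <<'E'
from kin import *
pick(np.array([.54,-.245]))
E
```

```text
t 33.5 pos [ 0.5352 -0.1979  0.219 ] rpy [-3.138e+00 -2.000e-03  1.747e+00] F [-0.2  0.6  0.1] w 0.0473 gf 0.0 q [-0.418  0.353  1.464  0.     1.329 -0.594]
w [ 0.42   -0.2577] -1.619 0.171
side [ 0.5387 -0.2472] 1.768
side [ 0.414  -0.2588] 1.575
grasp [ 0.4177 -0.3056] -1.6187843544906404
t 33.7 pos [ 0.5353 -0.1981  0.2193] rpy [-3.139e+00 -2.000e-03  1.747e+00] F [0.2 1.4 0.1] w 0.0472 gf 0.0 q [-0.419  0.352  1.464 -0.     1.329 -0.594]
[[[-0.086,-0.134,0.12,0.0,0.0,-0.116,0],[-0.171,-0.268,0.239,0.0,0.0,-0.232,0],[-0.257,-0.403,0.359,0.0,-0.001,-0.348,0],[-0.342,-0.537,0.478,0.0,-0.001,-0.464,0],[-0.342,-0.537,0.58,0.0,-0.001,-0.464,0],[-0.342,-0.536,0.681,0.0,-0.001,-0.464,0],[-0.343,-0.536,0.782,0.0,-0.001,-0.464,0],[-0.343,-0.536,0.785,0.0,-0.001,-0.464,0],[-0.343,-0.536,0.788,0.0,-0.001,-0.464,0],[-0.343,-0.536,0.79,0.0,-0.001,-0.464,0]]]
```

```bash
cat >> kin.py <<'E'
def tablespoon():
    c,T,Tt=wrist(); h=cv2.cvtColor(c['frame'],cv2.COLOR_RGB2HSV); m=cv2.inRange(h,(10,60,130),(28,200,255))>0
    v,u=np.nonzero(m); W=np.array([ray(c,(a,b),.012,T) for a,b in zip(u,v)]); t=(W-Tt[:3,3])@Tt[:3,:3]; t=t[(abs(t[:,1])<.03)&(abs(t[:,0])<.14)]
    for x in np.arange(-.1,.13,.015):
        s=t[abs(t[:,0]-x)<.0075]
        if len(s)>5: print('tool x',round(x,3),len(s),'y',np.percentile(s[:,1],[3,50,97]).round(4))
    print('bowl tip x',t[:,0].max())
E
python3 - <<'E'
from kin import *
tablespoon()
d=down(1.763); e=np.array([np.cos(1.763),np.sin(1.763)]); g=np.array([.5395,-.243])+.048*e; print(g)
plan([((*g,.10),d,0,4),((*g,.024),d,0,3),((*g,.022),d,0,3)])
E
```

```text
tool x -0.1 34 y [-0.0084  0.0018  0.0031]
tool x -0.085 22 y [-0.0083  0.0018  0.0031]
tool x -0.07 19 y [-0.0083  0.0018  0.003 ]
tool x -0.055 25 y [-0.0094  0.0005  0.0017]
tool x -0.04 44 y [-0.0094 -0.0038  0.0017]
tool x -0.025 39 y [-0.0093  0.0005  0.0017]
tool x -0.01 35 y [-0.0092  0.0004  0.0017]
tool x 0.005 46 y [-0.0102  0.0004  0.0016]
tool x 0.02 205 y [-0.016  -0.0054  0.0085]
tool x 0.035 115 y [-0.0136 -0.0054  0.0039]
tool x 0.05 19 y [0.017  0.0243 0.0289]
tool x 0.065 560 y [-0.0267  0.006   0.0288]
tool x 0.08 751 y [-0.0287  0.0003  0.0283]
tool x 0.095 808 y [-0.0284 -0.0002  0.0279]
tool x 0.11 769 y [-0.0281  0.0003  0.0287]
tool x 0.125 834 y [-0.0279  0.0003  0.0283]
bowl tip x 0.13971662660388326
[ 0.53033092 -0.19588389]
t 33.8 pos [ 0.5353 -0.1982  0.2192] rpy [-3.139e+00 -2.000e-03  1.746e+00] F [ 0.4 -0.5  0.4] w 0.047 gf 0.0 q [-0.419  0.352  1.464 -0.     1.329 -0.594]
[[[0.003,-0.004,0.119,0.0,0.0,-0.001,0],[0.006,-0.008,0.238,0.0,0.0,-0.001,0],[0.009,-0.012,0.358,0.0,0.0,-0.002,0],[0.012,-0.016,0.477,0.0,0.0,-0.003,0],[0.012,-0.016,0.578,0.0,0.0,-0.003,0],[0.011,-0.016,0.68,0.0,0.0,-0.003,0],[0.011,-0.015,0.781,0.0,0.0,-0.003,0],[0.011,-0.015,0.784,0.0,0.0,-0.003,0],[0.011,-0.015,0.786,0.0,0.0,-0.003,0],[0.011,-0.015,0.789,0.0,0.0,-0.003,0]]]
```

play_rows --motion '[[[0, -0.004, 0.119, 0, 0, -0.001, 0], [0, -0.008, 0.238, 0, 0, -0.001, 0], [0, -0.012, 0.358, 0, 0, -0.002, 0], [0, -0.016, 0.477, 0, 0, -0.003, 0], [0, -0.016, 0.578, 0, 0, -0.003, 0], [0, -0.016, 0.68, 0, 0, -0.003, 0], [0, -0.016, 0.76, 0, 0, -0.003, 0], [0, -0.016, 0.784, 0, 0, -0.003, 0], [0, -0.016, 0.786, 0, 0, -0.003, 0], [0, -0.016, 0.787, 0, 0, -0.003, 0]]]'

```text
time_s: 34.75
ee_pos: [0.531, -0.1993, 0.0229]
eef_rot: [-3.139, -0.002, 1.765]
force: [-0.3, 0.2, 0.5]
grip_width: 0.0471
grip_force: 0.0
```

play_rows --motion '[[[0, 0, 0, 0, 0, 0, -1], [0, 0, 0, 0, 0, 0, -1], [0, 0, 0, 0, 0, 0, -1], [0, 0, 0, 0, 0, 0, -1], [0, 0, 0, 0, 0, 0, -1], [0, 0, 0, 0, 0, 0, -1]]]' --grip_force 25

```text
time_s: 35.35
ee_pos: [0.5305, -0.1992, 0.0219]
eef_rot: [-3.138, -0.002, 1.765]
force: [-1.5, 0.5, 1.1]
grip_width: 0.0119
grip_force: 25.0
```

play_rows --motion '[[[0, 0, -0.1, 0, 0, 0, -1], [0, 0, -0.25, 0, 0, 0, -1], [0, 0, -0.4, 0, 0, 0, -1], [0, 0, -0.6, 0, 0, 0, -1], [0, 0, -0.8, 0, 0, 0, -1], [0, 0, -0.92, 0, 0, 0, -1], [0, 0, -0.92, 0, 0, 0, -1], [0, 0, -0.92, 0, 0, 0, -1]]]'

```text
time_s: 36.15
ee_pos: [0.5313, -0.1995, 0.2515]
eef_rot: [-3.138, -0.003, 1.764]
force: [0.6, -0.1, -0.7]
grip_width: 0.0117
grip_force: 25.0
```

```bash
python3 - <<'E'
from kin import *
p=held(); print(len(p),'x',np.percentile(p[:,0],[1,50,99]).round(4),'y',np.percentile(p[:,1],[1,50,99]).round(4),'z',np.percentile(p[:,2],[1,50,99]).round(4),np.polyfit(p[:,0],p[:,1],1).round(3),np.polyfit(p[:,0],p[:,2],1).round(3))
tip=np.percentile(p[:,0],99.5); xg=.09-tip; print('xg',xg)
a,b=insert((-.015,-.012,.021),(0,.17),88,mid=(.48,-.10,.30),xg=xg,g=.0165)
plan(a+[None]+b)
E
```

```text
4596 x [-0.1071  0.0068  0.0407] y [-0.0148 -0.001   0.0122] z [0.0086 0.011  0.014 ] [-0.002 -0.001] [0.025 0.011]
xg 0.04886015087590774
ik 0.0 [-0.63  0.29  1.55  0.72  1.75 -0.65]
ik 0.0 [-0.48  0.17  2.02  1.27  1.7  -0.67]
ik 0.0 [-0.48  0.48  2.07  1.24  1.59 -1.01]
tcp [0.431  0.0846 0.1607] foot mid z [ 0.485 -0.177  0.19 ] rot 83.0
t 36.2 pos [ 0.531  -0.1994  0.2505] rpy [-3.136 -0.004  1.764] F [ 0.3 -0.6 -0.4] w 0.0116 gf 25.0 q [-0.424  0.324  1.429 -0.     1.395 -0.617]
[[[0.054,-0.016,-0.024,-0.003,0.016,0.004,-1],[0.108,-0.031,-0.049,-0.007,0.033,0.007,-1],[0.161,-0.047,-0.073,-0.01,0.049,0.011,-1],[0.215,-0.062,-0.098,-0.013,0.066,0.015,-1],[0.269,-0.078,-0.122,-0.017,0.082,0.019,-1],[0.323,-0.094,-0.147,-0.02,0.099,0.022,-1],[0.377,-0.109,-0.171,-0.024,0.115,0.026,-1],[0.43,-0.125,-0.196,-0.027,0.132,0.03,-1],[0.526,-0.131,-0.198,-0.029,0.143,0.032,-1],[0.621,-0.137,-0.201,-0.031,0.154,0.035,-1]]]
[[[0.053,-0.032,0.072,-0.003,0.011,0.002,-1],[0.107,-0.064,0.145,-0.005,0.022,0.005,-1],[0.16,-0.095,0.217,-0.007,0.033,0.007,-1],[0.214,-0.127,0.29,-0.009,0.044,0.01,-1],[0.268,-0.159,0.362,-0.012,0.055,0.012,-1],[0.321,-0.19,0.434,-0.014,0.066,0.015,-1],[0.321,-0.19,0.434,-0.014,0.066,0.015,-1],[0.321,-0.19,0.434,-0.014,0.066,0.015,-1],[0.321,-0.19,0.434,-0.014,0.066,0.015,-1],[0.321,-0.19,0.434,-0.014,0.066,0.015,-1]]]
[[[-0.089,-0.001,0.015,0.0,0.0,0.0,-1],[-0.177,-0.001,0.03,0.0,0.0,0.0,-1],[-0.276,-0.002,0.047,0.0,0.0,0.0,-1],[-0.375,-0.002,0.063,0.0,0.0,0.0,-1],[-0.44,-0.002,0.075,0.0,0.0,0.0,-1],[-0.506,-0.003,0.086,0.0,0.0,0.0,-1],[-0.572,-0.003,0.097,0.0,0.0,0.0,-1],[-0.572,-0.003,0.097,0.0,0.0,0.0,-1],[-0.572,-0.003,0.097,0.0,0.0,0.0,-1]]]
```

play_rows --motion '[[[0.054, -0.016, -0.024, -0.003, 0.016, 0.004, -1], [0.108, -0.031, -0.049, -0.007, 0.033, 0.007, -1], [0.161, -0.047, -0.073, -0.01, 0.049, 0.011, -1], [0.215, -0.062, -0.098, -0.013, 0.066, 0.015, -1], [0.269, -0.078, -0.122, -0.017, 0.082, 0.019, -1], [0.323, -0.094, -0.147, -0.02, 0.099, 0.022, -1], [0.377, -0.109, -0.171, -0.024, 0.115, 0.026, -1], [0.43, -0.125, -0.196, -0.027, 0.132, 0.03, -1], [0.526, -0.131, -0.198, -0.029, 0.143, 0.032, -1], [0.621, -0.137, -0.201, -0.031, 0.154, 0.035, -1]]]'

```text
time_s: 37.2
ee_pos: [0.4677, -0.0534, 0.3011]
eef_rot: [3.037, -0.987, 1.575]
force: [-0.4, 0.3, 0.4]
grip_width: 0.0117
grip_force: 25.0
```

play_rows --motion '[[[0.053, -0.032, 0.072, -0.003, 0.011, 0.002, -1], [0.107, -0.064, 0.145, -0.005, 0.022, 0.005, -1], [0.16, -0.095, 0.217, -0.007, 0.033, 0.007, -1], [0.214, -0.127, 0.29, -0.009, 0.044, 0.01, -1], [0.268, -0.159, 0.362, -0.012, 0.055, 0.012, -1], [0.321, -0.19, 0.434, -0.014, 0.066, 0.015, -1], [0.321, -0.19, 0.434, -0.014, 0.066, 0.015, -1], [0.321, -0.19, 0.434, -0.014, 0.066, 0.015, -1], [0.321, -0.19, 0.434, -0.014, 0.066, 0.015, -1]]]'

```text
time_s: 38.1
ee_pos: [0.4317, 0.0838, 0.3063]
eef_rot: [3.105, -1.403, 1.41]
force: [0.8, 0.5, -0.1]
grip_width: 0.0118
grip_force: 25.0
```

```bash
python3 - <<'E'
from kin import *
p=held(); print(len(p),'x',np.percentile(p[:,0],[1,50,99]).round(4),'y',np.percentile(p[:,1],[1,50,99]).round(4),'z',np.percentile(p[:,2],[1,50,99]).round(4))
P,r=pose((-.015,-.012,.021),(0,.17),88,xg=.0489,g=.0165)
o=get_obs(); f=np.array(o['ee_pos'])+R.from_euler('xyz',o['eef_rot']).apply([-.1389,0,.0165]); print('foot stand',R.from_euler('z',.16).apply(f-[.4472,.087,0]).round(4))
plan([(P+[0,0,.10],r,-1,2),(P+[0,0,.05],r,-1,2),(P,r,-1,3),(P,r,-1,2)])
E
```

```text
4600 x [-0.107   0.0063  0.0404] y [-0.0146 -0.0009  0.0122] z [0.0084 0.0109 0.0141]
foot stand [-0.0141 -0.0126  0.1667]
t 38.1 pos [0.4318 0.0837 0.3065] rpy [ 3.103 -1.403  1.412] F [-0.6  0.4 -0.9] w 0.0119 gf 25.0 q [-0.483  0.168  2.017  1.268  1.702 -0.664]
[[[-0.09,-0.002,0.017,0.0,0.0,0.0,-1],[-0.18,-0.005,0.033,0.0,0.0,0.0,-1],[-0.279,-0.005,0.05,0.0,0.0,0.0,-1],[-0.377,-0.006,0.067,0.0,0.0,0.0,-1],[-0.443,-0.006,0.078,0.0,0.0,0.0,-1],[-0.509,-0.007,0.089,0.0,0.0,0.0,-1],[-0.574,-0.007,0.1,0.0,0.0,0.0,-1],[-0.574,-0.007,0.1,0.0,0.0,0.0,-1],[-0.574,-0.007,0.1,0.0,0.0,0.0,-1]]]
```

play_rows --motion '[[[-0.09, -0.002, 0.017, 0, 0, 0, -1], [-0.18, -0.005, 0.033, 0, 0, 0, -1], [-0.279, -0.005, 0.05, 0, 0, 0, -1], [-0.377, -0.006, 0.067, 0, 0, 0, -1], [-0.443, -0.006, 0.078, 0, 0, 0, -1], [-0.509, -0.007, 0.089, 0, 0, 0, -1], [-0.574, -0.007, 0.1, 0, 0, 0, -1], [-0.574, -0.007, 0.1, 0, 0, 0, -1], [-0.574, -0.007, 0.1, 0, 0, 0, -1]]]'

```text
time_s: 39.05
ee_pos: [0.431, 0.0849, 0.1611]
eef_rot: [3.105, -1.404, 1.41]
force: [-0.2, -0.3, 0.3]
grip_width: 0.0116
grip_force: 25.0
```

play_rows --motion '[[[0, 0, 0, 0, 0, 0, -0.45], [0, 0, 0, 0, 0, 0, -0.45], [0, 0, 0, 0, 0, 0, -0.45], [0, 0, 0, 0, 0, 0, -0.45], [0, 0, 0, 0, 0, 0, -0.45], [0, 0, 0, 0, 0, 0, -0.45], [0, 0, 0, 0, 0, 0, -0.45]]]'

```text
time_s: 39.75
ee_pos: [0.4307, 0.0853, 0.1609]
eef_rot: [3.104, -1.404, 1.411]
force: [-0.4, -0.1, -0.6]
grip_width: 0.0257
grip_force: 0.1
```

```bash
cat >> kin.py <<'E'
def cupview():
    c,T,_=wrist(); Q,m=woodpts(c,T,.112); k,l,st,ce=cv2.connectedComponentsWithStats((m&(Q[...,1]>-.06)).astype(np.uint8))
    for i in range(1,k):
        if st[i,4]<40: continue
        q=Q[l==i]; print('comp',st[i,4],ce[i].round())
        for z in np.arange(.115,.215,.015):
            s=q[abs(q[:,2]-z)<.0075]
            if len(s)>6: print('  z',round(z,3),len(s),'x',np.percentile(s[:,0],[3,50,97]).round(3),'y',np.percentile(s[:,1],[3,50,97]).round(3))
E
python3 - <<'E'
from kin import *
status(); cupview(); lines('top')
E
```

```text
t 39.8 pos [0.4307 0.0853 0.1609] rpy [ 3.104 -1.404  1.411] F [-0.4 -0.1 -0.6] w 0.0257 gf 0.1 q [-0.481  0.482  2.069  1.244  1.586 -1.013]
comp 4147 [284. 246.]
  z 0.115 374 x [-0.018 -0.011 -0.001] y [-0.001  0.002  0.023]
  z 0.13 481 x [-0.018 -0.012 -0.002] y [0.001 0.005 0.025]
  z 0.145 544 x [-0.017 -0.012 -0.004] y [0.004 0.008 0.035]
  z 0.16 641 x [-0.022 -0.012 -0.004] y [0.008 0.011 0.035]
  z 0.175 952 x [-0.024 -0.011  0.002] y [0.011 0.016 0.036]
  z 0.19 1095 x [-0.021 -0.008  0.003] y [0.013 0.019 0.025]
  z 0.205 60 x [-0.013 -0.008 -0.002] y [0.018 0.021 0.024]
top px [232. 237.] n 152 low [0.015 0.025 0.112] mid [-0.009  0.026  0.177] top [-0.006  0.026  0.196]
top px [251. 231.] n 12 low [ 0.029 -0.016  0.109] mid [ 0.025 -0.02   0.112] top [ 0.024 -0.023  0.117]
top px [276. 250.] n 125 low [-0.023 -0.1    0.157] mid [-0.022 -0.104  0.197] top [-0.029 -0.109  0.205]
```

play_rows --motion '[[[0, 0.014, 0, 0, 0, 0, -0.36], [0, 0.014, 0, 0, 0, 0, -0.36], [0, 0.014, 0, 0, 0, 0, -0.36], [0, 0.014, -0.04, 0, 0, 0, -0.36], [0, 0.014, -0.1, 0, 0, 0, -0.36], [0, 0.014, -0.2, 0, 0, 0, -0.36], [0, 0.014, -0.34, 0, 0, 0, -0.36], [0, 0.014, -0.48, 0, 0, 0, -0.36], [0, 0.014, -0.48, 0, 0, 0, -0.36]]]'

```text
time_s: 40.75
ee_pos: [0.4109, -0.0349, 0.1814]
eef_rot: [3.094, -1.403, 1.417]
force: [0.4, -0.2, -0.0]
grip_width: 0.0303
grip_force: 0.0
```

```bash
python3 - <<'E'
from kin import *
o=status(); cupview(); lines('top')
r0=R.from_euler('xyz',o['eef_rot']); p0=np.array(o['ee_pos']); d=down(1.575)
plan([(p0+[0.01,-.04,.12],r0,-.3,4),((.415,-.19,.24),d,0,9),((.415,-.205,.22),d,0,2),((.415,-.205,.22),d,0,3)])
q=np.array(o['qpos'])
for a,b in (((p0+[.01,-.04,.12]),r0),(np.array([.415,-.19,.24]),d)): q,e=ik(a,b,q); print(e,q.round(2))
E
```

```text
t 40.8 pos [ 0.4109 -0.0349  0.1814] rpy [ 3.094 -1.403  1.417] F [ 0.4 -0.2 -0. ] w 0.0303 gf 0.0 q [-0.736  0.494  1.958  1.044  1.763 -0.987]
comp 747 [282. 205.]
  z 0.115 122 x [-0.007 -0.001  0.005] y [0.018 0.021 0.027]
  z 0.13 167 x [-0.007 -0.002  0.005] y [0.022 0.026 0.029]
  z 0.145 175 x [-0.008 -0.002  0.004] y [0.028 0.032 0.037]
  z 0.16 125 x [-0.007 -0.002  0.003] y [0.032 0.035 0.041]
  z 0.175 158 x [-0.006 -0.002  0.002] y [0.032 0.037 0.047]
comp 1068 [322. 211.]
  z 0.13 94 x [0.016 0.022 0.03 ] y [-0.021 -0.018 -0.014]
  z 0.145 247 x [0.019 0.025 0.035] y [-0.021 -0.017 -0.012]
  z 0.16 253 x [0.023 0.031 0.044] y [-0.021 -0.017 -0.011]
  z 0.175 376 x [0.024 0.033 0.047] y [-0.023 -0.019 -0.01 ]
  z 0.19 98 x [0.029 0.036 0.042] y [-0.019 -0.015 -0.01 ]
top px [248. 227.] n 82 low [ 0.017 -0.013  0.115] mid [ 0.03  -0.01   0.159] top [ 0.039 -0.012  0.186]
top px [230. 234.] n 88 low [0.015 0.029 0.111] mid [-0.     0.034  0.143] top [-0.002  0.049  0.182]
top px [249. 244.] n 30 low [ 0.002 -0.029  0.109] mid [-0.019 -0.025  0.112] top [-0.025 -0.02   0.11
[... 438 characters left out ...]
5,-0.003,0],[0.378,0.091,-0.329,0.005,-0.05,-0.006,0],[0.343,0.098,-0.374,0.008,-0.074,-0.009,0],[0.307,0.106,-0.42,0.01,-0.099,-0.012,0],[0.272,0.113,-0.465,0.013,-0.124,-0.015,0],[0.237,0.121,-0.51,0.016,-0.148,-0.017,0]]]
[[[-0.059,-0.001,0.001,0.002,-0.025,-0.003,0],[-0.117,-0.001,0.002,0.005,-0.05,-0.006,0],[-0.175,-0.002,0.004,0.007,-0.075,-0.009,0],[-0.219,-0.001,0.026,0.007,-0.075,-0.009,0],[-0.264,-0.001,0.048,0.007,-0.075,-0.009,0],[-0.264,-0.001,0.048,0.007,-0.075,-0.009,0],[-0.264,-0.001,0.048,0.007,-0.075,-0.009,0],[-0.264,-0.001,0.048,0.007,-0.075,-0.009,0]]]
1.569857022154508e-10 [-0.78  0.33  1.83  1.08  1.94 -0.73]
1.0295605492200244e-13 [-0.51  0.08  1.75  0.    1.32 -0.51]
```

play_rows --motion '[[[0.112, 0.019, -0.059, 0, 0, 0, -0.3], [0.224, 0.038, -0.119, 0, 0, 0, -0.3], [0.337, 0.057, -0.178, 0, 0, 0, -0.3], [0.449, 0.076, -0.238, 0, 0, 0, -0.3], [0.413, 0.084, -0.283, 0.002, -0.025, -0.003, 0], [0.378, 0.091, -0.329, 0.005, -0.05, -0.006, 0], [0.343, 0.098, -0.374, 0.008, -0.074, -0.009, 0], [0.307, 0.106, -0.42, 0.01, -0.099, -0.012, 0], [0.272, 0.113, -0.465, 0.013, -0.124, -0.015, 0], [0.237, 0.121, -0.51, 0.016, -0.148, -0.017, 0]]]'

```text
time_s: 41.85
ee_pos: [0.4175, -0.1509, 0.2605]
eef_rot: [3.101, -0.505, 1.528]
force: [0.7, 0.4, -0.4]
grip_width: 0.0466
grip_force: 0.0
```

play_rows --motion '[[[-0.059, 0, 0.001, 0.002, -0.025, -0.003, 0], [-0.117, 0, 0.002, 0.005, -0.05, -0.006, 0], [-0.175, 0, 0.004, 0.007, -0.075, -0.009, 0], [-0.219, 0, 0.026, 0.007, -0.075, -0.009, 0], [-0.264, 0, 0.048, 0.007, -0.075, -0.009, 0], [-0.264, 0, 0.048, 0.007, -0.075, -0.009, 0], [-0.264, 0, 0.048, 0.007, -0.075, -0.009, 0], [-0.264, 0, 0.048, 0.007, -0.075, -0.009, 0]]]'

```text
time_s: 42.65
ee_pos: [0.4156, -0.2027, 0.2181]
eef_rot: [3.134, -0.039, 1.572]
force: [-0.2, -0.9, -0.4]
grip_width: 0.0468
grip_force: 0.0
```

```bash
python3 - <<'E'
from kin import *
status(); tablespoon()
for x in onmat(spoons(camera('side'))): print('side',x[0].round(4),round(float(x[1]),3))
lines('top')
E
```

```text
t 42.6 pos [ 0.4156 -0.2027  0.2181] rpy [ 3.134 -0.039  1.572] F [-0.2 -0.9 -0.4] w 0.0468 gf 0.0 q [-0.553  0.115  1.76   0.039  1.28  -0.566]
tool x -0.1 28 y [-0.0299 -0.0046  0.0297]
tool x -0.085 23 y [-0.0296  0.0192  0.0198]
tool x -0.07 35 y [-0.0294  0.0191  0.0204]
tool x -0.055 37 y [-0.0291  0.019   0.03  ]
tool x -0.04 51 y [-0.03    0.0188  0.0298]
tool x -0.025 53 y [-0.0298  0.0186  0.0295]
tool x -0.01 46 y [-0.0295  0.0184  0.0292]
tool x 0.005 152 y [-0.0292  0.0217  0.0294]
tool x 0.02 99 y [-0.0299  0.0216  0.0298]
tool x 0.035 22 y [-0.0299 -0.0297 -0.0285]
tool x 0.05 103 y [-0.0295 -0.0042  0.0256]
tool x 0.065 736 y [-0.028   0.0004  0.0286]
tool x 0.08 747 y [-0.0278  0.0004  0.0285]
tool x 0.095 756 y [-0.0286 -0.0002  0.0282]
tool x 0.11 758 y [-0.0283  0.0003  0.0279]
tool x 0.125 824 y [-0.028   0.0003  0.0286]
bowl tip x 0.13911332607764493
side [ 0.3319 -0.1893] 1.924
side [ 0.4427 -0.2597] 1.579
top px [248. 227.] n 81 low [ 0.015 -0.013  0.117] mid [ 0.03  -0.01   0.163] top [ 0.039 -0.011  0.187]
top px [236. 237.] n 134 low [-0.006 -0.018  0.109] mid [-0.002  0.027  0.116] top [-0.001  0.048  0.18 ]
```

The side view shows spoon C has been knocked about 28 mm, now at (0.443, −0.260). I'll re-centre on it.

```bash
python3 - <<'E'
from kin import *
d=down(1.579); plan([((.4439,-.208,.20),d,0,3),((.4439,-.208,.20),d,0,4)])
E
```

```text
t 42.8 pos [ 0.4156 -0.2027  0.2181] rpy [ 3.133 -0.038  1.573] F [-0.1  0.9  1.2] w 0.047 gf 0.0 q [-0.553  0.115  1.76   0.039  1.28  -0.566]
[[[-0.008,0.038,0.024,0.0,-0.002,0.0,0],[-0.016,0.075,0.048,0.001,-0.004,-0.001,0],[-0.024,0.113,0.072,0.001,-0.006,-0.001,0],[-0.024,0.113,0.072,0.001,-0.006,-0.001,0],[-0.024,0.113,0.072,0.001,-0.006,-0.001,0],[-0.024,0.113,0.072,0.001,-0.006,-0.001,0],[-0.024,0.113,0.072,0.001,-0.006,-0.001,0]]]
```

play_rows --motion '[[[-0.008, 0.038, 0.024, 0, -0.002, 0, 0], [-0.016, 0.075, 0.048, 0.001, -0.004, -0.001, 0], [-0.024, 0.113, 0.072, 0.001, -0.006, -0.001, 0], [-0.024, 0.113, 0.072, 0.001, -0.006, -0.001, 0], [-0.024, 0.113, 0.072, 0.001, -0.006, -0.001, 0], [-0.024, 0.113, 0.072, 0.001, -0.006, -0.001, 0]]]'

```text
time_s: 43.4
ee_pos: [0.4439, -0.2078, 0.2]
eef_rot: [3.14, -0.001, 1.579]
force: [0.2, -0.6, -0.7]
grip_width: 0.0469
grip_force: 0.0
```

```bash
python3 - <<'E'
from kin import *
status(); tablespoon()
E
```

```text
t 43.4 pos [ 0.4439 -0.2078  0.2   ] rpy [ 3.140e+00 -1.000e-03  1.579e+00] F [ 0.2 -0.6 -0.7] w 0.0469 gf 0.0 q [-0.513  0.188  1.719  0.002  1.233 -0.522]
tool x -0.1 28 y [0.0017 0.0029 0.0041]
tool x -0.085 24 y [0.0016 0.0029 0.0041]
tool x -0.07 28 y [-0.0069  0.0028  0.004 ]
tool x -0.055 45 y [-0.0079  0.0027  0.004 ]
tool x -0.04 47 y [-0.0078  0.0027  0.0039]
tool x -0.025 48 y [-0.0077 -0.0019  0.0039]
tool x -0.01 41 y [-0.0077  0.0026  0.0038]
tool x 0.005 51 y [-0.0109  0.0026  0.0071]
tool x 0.02 235 y [-0.012  -0.0019  0.0114]
tool x 0.035 80 y [-0.0107 -0.003   0.0059]
tool x 0.065 209 y [-0.0283  0.0013  0.0281]
tool x 0.08 849 y [-0.0283  0.0003  0.028 ]
tool x 0.095 856 y [-0.028   0.0002  0.0284]
tool x 0.11 870 y [-0.0286 -0.0003  0.0281]
tool x 0.125 942 y [-0.0283  0.0002  0.0287]
bowl tip x 0.13916715800100288
```

play_rows --motion '[[[0, -0.004, 0.15, 0, 0, 0, 0], [0, -0.008, 0.3, 0, 0, 0, 0], [0, -0.008, 0.44, 0, 0, 0, 0], [0, -0.008, 0.56, 0, 0, 0, 0], [0, -0.008, 0.65, 0, 0, 0, 0], [0, -0.008, 0.7, 0, 0, 0, 0], [0, -0.008, 0.712, 0, 0, 0, 0], [0, -0.008, 0.712, 0, 0, 0, 0], [0, -0.008, 0.712, 0, 0, 0, 0]]]'

```text
time_s: 44.35
ee_pos: [0.4428, -0.2081, 0.023]
eef_rot: [3.138, 0.0, 1.579]
force: [-0.3, -0.1, -0.5]
grip_width: 0.0469
grip_force: 0.0
```

play_rows --motion '[[[0, 0, 0, 0, 0, 0, -1], [0, 0, 0, 0, 0, 0, -1], [0, 0, 0, 0, 0, 0, -1], [0, 0, 0, 0, 0, 0, -1], [0, 0, 0, 0, 0, 0, -1], [0, 0, 0, 0, 0, 0, -1]]]' --grip_force 25

```text
time_s: 44.95
ee_pos: [0.4424, -0.2078, 0.0221]
eef_rot: [3.139, -0.0, 1.579]
force: [-1.1, -0.1, 5.1]
grip_width: 0.0252
grip_force: 25.0
```

play_rows --motion '[[[0, 0, -0.1, 0, 0, 0, -1], [0, 0, -0.25, 0, 0, 0, -1], [0, 0, -0.4, 0, 0, 0, -1], [0, 0, -0.6, 0, 0, 0, -1], [0, 0, -0.8, 0, 0, 0, -1], [0, 0, -0.92, 0, 0, 0, -1], [0, 0, -0.92, 0, 0, 0, -1], [0, 0, -0.92, 0, 0, 0, -1]]]'

```text
time_s: 45.75
ee_pos: [0.4417, -0.2078, 0.2515]
eef_rot: [3.14, -0.001, 1.579]
force: [-0.1, 0.2, -0.9]
grip_width: 0.0253
grip_force: 25.0
```

```bash
python3 - <<'E'
from kin import *
p=held(); print(len(p),'x',np.percentile(p[:,0],[1,50,99]).round(4),'y',np.percentile(p[:,1],[1,50,99]).round(4),'z',np.percentile(p[:,2],[1,50,99]).round(4),np.polyfit(p[:,0],p[:,1],1).round(3),np.polyfit(p[:,0],p[:,2],1).round(3))
tip=np.percentile(p[:,0],99.5); xg=.09-tip; print('xg',xg)
a,b=insert((-.016,-.008,.021),(0,.16),88,mid=(.45,-.10,.30),xg=xg,g=.0165)
plan(a)
E
```

```text
3921 x [-0.1285  0.0092  0.0367] y [-0.0148 -0.001   0.0122] z [0.0086 0.0117 0.029 ] [-0.011 -0.001] [-0.116  0.013]
xg 0.05295518579527412
ik 0.0 [-0.67  0.22  1.65  0.72  1.74 -0.62]
ik 0.0 [-0.48  0.16  2.02  1.28  1.7  -0.66]
ik 0.0 [-0.48  0.48  2.07  1.25  1.59 -1.01]
tcp [0.4306 0.088  0.1648] foot mid z [ 0.446 -0.177  0.189] rot 81.0
t 45.8 pos [ 0.4415 -0.2077  0.2506] rpy [ 3.141e+00 -1.000e-03  1.579e+00] F [ 0.1 -0.4 -0.9] w 0.0246 gf 25.0 q [-5.150e-01  1.400e-01  1.654e+00  1.000e-03  1.348e+00 -5.240e-01]
[[[0.054,0.005,-0.025,-0.002,0.017,0.002,-1],[0.108,0.009,-0.049,-0.004,0.034,0.004,-1],[0.161,0.014,-0.074,-0.005,0.05,0.006,-1],[0.215,0.019,-0.098,-0.007,0.067,0.008,-1],[0.269,0.023,-0.123,-0.009,0.084,0.01,-1],[0.323,0.028,-0.148,-0.011,0.101,0.012,-1],[0.377,0.033,-0.172,-0.012,0.117,0.014,-1],[0.431,0.038,-0.197,-0.014,0.134,0.016,-1],[0.525,0.029,-0.202,-0.015,0.145,0.017,-1],[0.619,0.02,-0.206,-0.016,0.157,0.018,-1]]]
[[[0.055,-0.022,0.073,-0.002,0.011,0.001,-1],[0.11,-0.044,0.147,-0.003,0.022,0.003,-1],[0.165,-0.066,0.221,-0.004,0.033,0.004,-1],[0.22,-0.088,0.295,-0.005,0.044,0.005,-1],[0.275,-0.11,0.369,-0.006,0.055,0.006,-1],[0.33,-0.132,0.443,-0.008,0.067,0.008,-1],[0.33,-0.132,0.443,-0.008,0.067,0.008,-1],[0.33,-0.132,0.443,-0.008,0.067,0.008,-1],[0.33,-0.132,0.443,-0.008,0.067,0.008,-1],[0.33,-0.132,0.443,-0.008,0.067,0.008,-1]]]
```

The 25 mm opening means the pads caught the bowl's shoulder. I'll set the spoon down again, shift 12 mm toward the handle and regrasp.

play_rows --motion '[[[0, 0, 0.15, 0, 0, 0, -1], [0, 0, 0.3, 0, 0, 0, -1], [0, 0, 0.45, 0, 0, 0, -1], [0, 0, 0.6, 0, 0, 0, -1], [0, 0, 0.72, 0, 0, 0, -1], [0, 0, 0.82, 0, 0, 0, -1], [0, 0, 0.88, 0, 0, 0, -1], [0, 0, 0.915, 0, 0, 0, -1], [0, 0, 0.915, 0, 0, 0, -1], [0, 0, 0.915, 0, 0, 0, -1]]]'

```text
time_s: 46.8
ee_pos: [0.4423, -0.2078, 0.0233]
eef_rot: [3.14, -0.001, 1.579]
force: [-0.3, 0.3, -0.0]
grip_width: 0.0257
grip_force: 25.0
```

play_rows --motion '[[[0, 0, 0, 0, 0, 0, 0], [0, 0, 0, 0, 0, 0, 0], [0, 0, 0, 0, 0, 0, 0], [0, 0, 0, 0, 0, 0, 0], [-0.024, 0, 0, 0, 0, 0, 0], [-0.052, 0, 0, 0, 0, 0, 0], [-0.052, 0, 0, 0, 0, 0, 0]]]'

```text
time_s: 47.5
ee_pos: [0.4424, -0.2217, 0.0231]
eef_rot: [3.14, -0.0, 1.578]
force: [-0.3, -0.3, -0.1]
grip_width: 0.047
grip_force: 0.0
```

play_rows --motion '[[[0, 0, 0, 0, 0, 0, -1], [0, 0, 0, 0, 0, 0, -1], [0, 0, 0, 0, 0, 0, -1], [0, 0, 0, 0, 0, 0, -1], [0, 0, 0, 0, 0, 0, -1], [0, 0, 0, 0, 0, 0, -1]]]'

```text
time_s: 48.1
ee_pos: [0.4424, -0.2207, 0.0231]
eef_rot: [3.14, -0.001, 1.579]
force: [0.5, 0.1, 0.3]
grip_width: 0.0119
grip_force: 25.0
```

play_rows --motion '[[[0, 0, -0.1, 0, 0, 0, -1], [0, 0, -0.25, 0, 0, 0, -1], [0, 0, -0.4, 0, 0, 0, -1], [0, 0, -0.6, 0, 0, 0, -1], [0, 0, -0.8, 0, 0, 0, -1], [0, 0, -0.92, 0, 0, 0, -1], [0, 0, -0.92, 0, 0, 0, -1], [0, 0, -0.92, 0, 0, 0, -1]]]'

```text
time_s: 48.9
ee_pos: [0.4419, -0.2208, 0.2529]
eef_rot: [3.14, -0.0, 1.579]
force: [0.5, -0.2, -0.9]
grip_width: 0.0116
grip_force: 25.0
```

```bash
python3 - <<'E'
from kin import *
p=held(); print(len(p),'x',np.percentile(p[:,0],[1,50,99]).round(4),'y',np.percentile(p[:,1],[1,50,99]).round(4),'z',np.percentile(p[:,2],[1,50,99]).round(4),np.polyfit(p[:,0],p[:,1],1).round(3),np.polyfit(p[:,0],p[:,2],1).round(3))
tip=np.percentile(p[:,0],99.5); xg=.09-tip; print('xg',xg)
a,b=insert((-.016,-.008,.021),(0,.16),88,mid=(.45,-.10,.30),xg=xg,g=.0165)
plan(a)
E
```

```text
4906 x [-0.1087  0.0116  0.0498] y [-0.0146 -0.0016  0.012 ] z [0.0001 0.012  0.0151] [ 0.001 -0.001] [0.02  0.012]
xg 0.03956546508559969
ik 0.0 [-0.67  0.22  1.65  0.72  1.74 -0.62]
ik 0.0 [-0.48  0.19  2.03  1.27  1.7  -0.69]
ik 0.0 [-0.48  0.51  2.07  1.25  1.59 -1.04]
tcp [0.4302 0.0859 0.1515] foot mid z [ 0.446 -0.177  0.189] rot 81.0
t 49.0 pos [ 0.4416 -0.2207  0.252 ] rpy [ 3.141e+00 -1.000e-03  1.579e+00] F [ 0.2 -0.4 -0.5] w 0.0117 gf 25.0 q [-5.380e-01  1.520e-01  1.637e+00  1.000e-03  1.353e+00 -5.470e-01]
[[[0.06,0.005,-0.024,-0.002,0.017,0.002,-1],[0.121,0.009,-0.048,-0.004,0.034,0.004,-1],[0.181,0.014,-0.072,-0.005,0.05,0.006,-1],[0.241,0.019,-0.096,-0.007,0.067,0.008,-1],[0.302,0.023,-0.12,-0.009,0.084,0.01,-1],[0.362,0.028,-0.143,-0.011,0.101,0.012,-1],[0.422,0.033,-0.167,-0.012,0.117,0.014,-1],[0.483,0.038,-0.191,-0.014,0.134,0.016,-1],[0.576,0.028,-0.189,-0.015,0.145,0.017,-1],[0.669,0.019,-0.188,-0.016,0.157,0.018,-1]]]
[[[0.048,-0.022,0.077,-0.002,0.011,0.001,-1],[0.097,-0.044,0.153,-0.003,0.022,0.003,-1],[0.146,-0.066,0.23,-0.004,0.033,0.004,-1],[0.195,-0.088,0.306,-0.005,0.044,0.005,-1],[0.244,-0.111,0.383,-0.006,0.055,0.006,-1],[0.293,-0.133,0.459,-0.008,0.067,0.008,-1],[0.293,-0.133,0.459,-0.008,0.067,0.008,-1],[0.293,-0.133,0.459,-0.008,0.067,0.008,-1],[0.293,-0.133,0.459,-0.008,0.067,0.008,-1],[0.293,-0.133,0.459,-0.008,0.067,0.008,-1]]]
```

play_rows --motion '[[[0.06, 0.005, -0.024, -0.002, 0.017, 0.002, -1], [0.121, 0.009, -0.048, -0.004, 0.034, 0.004, -1], [0.181, 0.014, -0.072, -0.005, 0.05, 0.006, -1], [0.241, 0.019, -0.096, -0.007, 0.067, 0.008, -1], [0.302, 0.023, -0.12, -0.009, 0.084, 0.01, -1], [0.362, 0.028, -0.143, -0.011, 0.101, 0.012, -1], [0.422, 0.033, -0.167, -0.012, 0.117, 0.014, -1], [0.483, 0.038, -0.191, -0.014, 0.134, 0.016, -1], [0.576, 0.028, -0.189, -0.015, 0.145, 0.017, -1], [0.669, 0.019, -0.188, -0.016, 0.157, 0.018, -1]]]'

```text
time_s: 49.95
ee_pos: [0.445, -0.053, 0.2988]
eef_rot: [3.083, -0.995, 1.485]
force: [-0.5, 0.3, -0.7]
grip_width: 0.0114
grip_force: 25.0
```

play_rows --motion '[[[0.048, -0.022, 0.077, -0.002, 0.011, 0.001, -1], [0.097, -0.044, 0.153, -0.003, 0.022, 0.003, -1], [0.146, -0.066, 0.23, -0.004, 0.033, 0.004, -1], [0.195, -0.088, 0.306, -0.005, 0.044, 0.005, -1], [0.244, -0.111, 0.383, -0.006, 0.055, 0.006, -1], [0.293, -0.133, 0.459, -0.008, 0.067, 0.008, -1], [0.293, -0.133, 0.459, -0.008, 0.067, 0.008, -1], [0.293, -0.133, 0.459, -0.008, 0.067, 0.008, -1], [0.293, -0.133, 0.459, -0.008, 0.067, 0.008, -1]]]'

```text
time_s: 50.85
ee_pos: [0.4308, 0.085, 0.2974]
eef_rot: [3.1, -1.412, 1.414]
force: [-0.2, 0.9, -0.7]
grip_width: 0.0114
grip_force: 25.0
```

```bash
python3 - <<'E'
from kin import *
p=held(); print(len(p),'x',np.percentile(p[:,0],[1,50,99]).round(4),'y',np.percentile(p[:,1],[1,50,99]).round(4),'z',np.percentile(p[:,2],[1,50,99]).round(4))
P,r=pose((-.016,-.008,.021),(0,.16),88,xg=.0396,g=.0165)
o=get_obs(); f=np.array(o['ee_pos'])+R.from_euler('xyz',o['eef_rot']).apply([-.1296,0,.0165]); print('foot stand',R.from_euler('z',.16).apply(f-[.4472,.087,0]).round(4))
lines('top')
plan([(P+[0,0,.10],r,-1,2),(P+[0,0,.05],r,-1,2),(P,r,-1,3),(P,r,-1,2)])
E
```

```text
4966 x [-0.1084  0.0116  0.0498] y [-0.0145 -0.0014  0.0122] z [0.0097 0.0119 0.0152]
foot stand [-0.0151 -0.0088  0.167 ]
top px [247. 226.] n 71 low [ 0.021 -0.006  0.129] mid [ 0.032 -0.01   0.17 ] top [ 0.041 -0.011  0.187]
top px [237. 229.] n 17 low [0.027 0.017 0.109] mid [0.022 0.024 0.112] top [0.019 0.024 0.114]
top px [223. 233.] n 22 low [-0.004  0.06   0.172] mid [-0.001  0.053  0.181] top [0.002 0.045 0.183]
t 51.0 pos [0.4308 0.085  0.2976] rpy [ 3.096 -1.413  1.417] F [-0.3 -0.2  0.4] w 0.0115 gf 25.0 q [-0.483  0.185  2.029  1.273  1.698 -0.692]
[[[-0.091,-0.002,0.016,0.0,0.0,0.0,-1],[-0.181,-0.004,0.032,0.001,0.0,0.0,-1],[-0.28,-0.005,0.048,0.001,0.0,0.0,-1],[-0.379,-0.006,0.063,0.001,0.0,0.0,-1],[-0.445,-0.006,0.074,0.001,0.0,0.0,-1],[-0.511,-0.007,0.084,0.001,0.0,0.0,-1],[-0.576,-0.007,0.095,0.001,0.0,0.0,-1],[-0.576,-0.007,0.095,0.001,0.0,0.0,-1],[-0.576,-0.007,0.095,0.001,0.0,0.0,-1]]]
```

play_rows --motion '[[[0, -0.01, 0.02, 0, 0, 0, -1], [-0.091, -0.012, 0.036, 0, 0, 0, -1], [-0.181, -0.014, 0.052, 0, 0, 0, -1], [-0.28, -0.015, 0.068, 0, 0, 0, -1], [-0.379, -0.016, 0.083, 0, 0, 0, -1], [-0.445, -0.016, 0.094, 0, 0, 0, -1], [-0.511, -0.016, 0.104, 0, 0, 0, -1], [-0.573, -0.016, 0.115, 0, 0, 0, -1], [-0.573, -0.016, 0.115, 0, 0, 0, -1], [-0.573, -0.016, 0.115, 0, 0, 0, -1]]]'

```text
time_s: 51.95
ee_pos: [0.4287, 0.0922, 0.1518]
eef_rot: [3.102, -1.414, 1.412]
force: [0.5, 0.6, -0.4]
grip_width: 0.0116
grip_force: 25.0
```

```bash
python3 - <<'E'
from kin import *
o=status(); p=held(); print(len(p),'x',np.percentile(p[:,0],[50,99]).round(4),'z',np.percentile(p[:,2],[1,50,99]).round(4)); lines('top'); cupview()
E
```

```text
t 52.0 pos [0.4287 0.0922 0.1518] rpy [ 3.102 -1.414  1.412] F [ 0.5  0.6 -0.4] w 0.0116 gf 25.0 q [-0.469  0.505  2.08   1.259  1.578 -1.042]
5420 x [0.016  0.0497] z [-0.0167  0.013   0.0372]
top px [248. 228.] n 94 low [ 0.015 -0.023  0.111] mid [ 0.027 -0.013  0.149] top [ 0.039 -0.011  0.185]
top px [231. 237.] n 136 low [0.015 0.023 0.113] mid [-0.006  0.028  0.176] top [-0.018  0.028  0.197]
top px [273. 253.] n 125 low [-0.037 -0.093  0.15 ] mid [-0.032 -0.098  0.188] top [-0.044 -0.097  0.196]
comp 4703 [278. 230.]
  z 0.115 272 x [-0.026 -0.02  -0.014] y [0.006 0.008 0.01 ]
  z 0.13 439 x [-0.026 -0.02  -0.014] y [0.008 0.01  0.012]
  z 0.145 620 x [-0.025 -0.018  0.003] y [0.01  0.013 0.035]
  z 0.16 815 x [-0.025 -0.016  0.002] y [0.013 0.016 0.039]
  z 0.175 1156 x [-0.031 -0.017  0.002] y [0.016 0.02  0.043]
  z 0.19 1263 x [-0.033 -0.019 -0.006] y [0.02  0.022 0.024]
  z 0.205 138 x [-0.026 -0.019 -0.012] y [0.022 0.024 0.025]
comp 2393 [381. 262.]
  z 0.145 298 x [0.02  0.024 0.033] y [-0.02  -0.016 -0.012]
  z 0.16 684 x [0.023 0.029 0.043] y [-0.021 -0.017 -0.011]
  z 0.175 1054 x [0.023 0.031 0.046] y [-0.023 -0.02  -0.011]
  z 0.19 357 x [0.029 0.035 0.042] y [-0.019 -0.016 -0.009]
```

play_rows --motion '[[[0, 0, 0, 0, 0, 0, -0.4], [0, 0, 0, 0, 0, 0, -0.4], [0, 0, 0, 0, 0, 0, -0.4], [0, 0, 0, 0, 0, 0, -0.4], [0, 0, 0, 0, 0, 0, -0.4], [0, 0, 0, 0, 0, 0, -0.4], [0, 0, 0, 0, 0, 0, -0.4]]]'

```text
time_s: 52.8
ee_pos: [0.4286, 0.0922, 0.1515]
eef_rot: [3.101, -1.414, 1.413]
force: [-1.1, -0.2, 0.4]
grip_width: 0.0282
grip_force: 0.0
```

```bash
python3 - <<'E'
from kin import *
o=status(); cupview()
E
```

```text
t 52.8 pos [0.4286 0.0922 0.1515] rpy [ 3.101 -1.414  1.413] F [-1.1 -0.2  0.4] w 0.0282 gf 0.0 q [-0.469  0.505  2.08   1.259  1.578 -1.043]
comp 4546 [282. 238.]
  z 0.115 424 x [-0.024 -0.015 -0.002] y [0.01  0.012 0.024]
  z 0.13 593 x [-0.024 -0.016 -0.004] y [0.012 0.014 0.03 ]
  z 0.145 709 x [-0.024 -0.015  0.001] y [0.003 0.017 0.036]
  z 0.16 854 x [-0.024 -0.015  0.002] y [0.017 0.022 0.037]
  z 0.175 1394 x [-0.031 -0.015  0.002] y [0.022 0.025 0.045]
  z 0.19 572 x [-0.028 -0.017 -0.006] y [0.024 0.027 0.029]
comp 2441 [381. 261.]
  z 0.145 336 x [0.019 0.024 0.034] y [-0.02  -0.016 -0.012]
  z 0.16 683 x [0.023 0.029 0.043] y [-0.021 -0.017 -0.011]
  z 0.175 1062 x [0.023 0.031 0.046] y [-0.023 -0.02  -0.01 ]
  z 0.19 360 x [0.029 0.035 0.042] y [-0.019 -0.016 -0.009]
```

play_rows --motion '[[[0, 0.01, 0, 0, 0, 0, -0.36], [0, 0.01, 0, 0, 0, 0, -0.36], [0, 0.01, -0.04, 0, 0, 0, -0.36], [0, 0.01, -0.1, 0, 0, 0, -0.36], [0, 0.01, -0.2, 0, 0, 0, -0.36], [0, 0.01, -0.34, 0, 0, 0, -0.36], [0, 0.01, -0.5, 0, 0, 0, -0.36], [0, 0.01, -0.6, 0, 0, 0, -0.36], [0, 0.01, -0.6, 0, 0, 0, -0.36]]]'

```text
time_s: 53.75
ee_pos: [0.4018, -0.0564, 0.1753]
eef_rot: [3.093, -1.413, 1.418]
force: [-0.1, 0.5, 0.2]
grip_width: 0.0299
grip_force: 0.0
```

```bash
python3 - <<'E'
from kin import *
o=status(); cupview(); lines('top')
E
```

```text
t 53.8 pos [ 0.4018 -0.0564  0.1753] rpy [ 3.093 -1.413  1.418] F [-0.1  0.5  0.2] w 0.0299 gf 0.0 q [-0.785  0.522  1.94   1.007  1.792 -1.011]
comp 1756 [277. 189.]
  z 0.115 216 x [-0.024 -0.007  0.004] y [0.01  0.016 0.024]
  z 0.13 311 x [-0.023 -0.007  0.004] y [0.012 0.022 0.029]
  z 0.145 311 x [-0.023 -0.008  0.003] y [0.014 0.028 0.037]
  z 0.16 295 x [-0.024 -0.013  0.003] y [0.017 0.023 0.038]
  z 0.175 454 x [-0.03  -0.014  0.002] y [0.022 0.025 0.043]
  z 0.19 169 x [-0.028 -0.017 -0.006] y [0.024 0.026 0.029]
comp 1185 [321. 204.]
  z 0.115 114 x [0.011 0.018 0.028] y [-0.022 -0.019 -0.01 ]
  z 0.13 203 x [0.014 0.02  0.029] y [-0.022 -0.019 -0.013]
  z 0.145 224 x [0.019 0.025 0.035] y [-0.021 -0.017 -0.013]
  z 0.16 227 x [0.023 0.03  0.043] y [-0.021 -0.017 -0.011]
  z 0.175 334 x [0.023 0.033 0.046] y [-0.023 -0.019 -0.01 ]
  z 0.19 83 x [0.029 0.036 0.042] y [-0.02  -0.016 -0.009]
top px [248. 227.] n 88 low [ 0.019 -0.019  0.112] mid [ 0.029 -0.012  0.152] top [ 0.038 -0.01   0.187]
top px [236. 229.] n 13 low [0.03  0.018 0.11 ] mid [0.022 0.026 0.113] top [0.018 0.028 0.114]
top px [231. 238.] n 137 low [-0.019  0.02   0.115] mid [-0.01   0.029  0.174] top [-0.017  0.032  0.188]
top px [253. 239.] n 19 low [-0.007 -0.03   0.108] mid [ 0.001 -0.03   0.111] top [ 0.008 -0.029  0.114]
top px [245. 248.] n 15 low [-0.032 -0.005  0.109] mid [-0.03  -0.011  0.112] top [-0.025 -0.02   0.117]
```

```bash
python3 - <<'E'
from kin import *
D=np.array([np.cos(-.16),np.sin(-.16)]); hin=np.array([.5512,.0703]); d=down(2.98)
def kn(q):
    x=.019*np.cos(q)+.108*np.sin(q); z=.108*np.cos(q)-.019*np.sin(q); return (*(hin+x*D),.128+z)
k0=np.array(kn(0.0)); print(k0)
m=(.47,-.12,.34); q=np.array(get_obs()['qpos']); 
for a,b in ((m,down(1.8)),((*k0[:2],.33),d),(k0,d)): q,e=ik(np.array(a),b,q); print(round(e,5),q.round(2))
plan([(m,down(1.8),-.2,10),((*k0[:2],.33),d,-.2,10),((*k0[:2],.33),d,-.2,4),None,(k0,d,-.2,4),(k0,d,-.2,2),(k0,d,-.8,4),None]+[(kn(x),d,-.8,1) for x in np.linspace(0,1.38,20)[1:]]+[(kn(1.39),d,-.8,1)])
E
```

```text
[0.56995732 0.06727295 0.236     ]
0.0 [-0.33  0.09  1.51 -0.    1.55 -0.55]
0.0 [ 0.05  0.3   1.28  0.    1.56 -1.36]
0.0 [ 0.05  0.34  1.43 -0.    1.36 -1.36]
t 53.9 pos [ 0.4017 -0.0538  0.1749] rpy [ 3.102 -1.414  1.411] F [-0.5  0.1  0.1] w 0.03 gf 0.0 q [-0.781  0.522  1.943  1.009  1.79  -1.011]
[[[0.062,0.032,-0.031,0.005,-0.022,-0.006,-0.2],[0.124,0.065,-0.061,0.01,-0.044,-0.011,-0.2],[0.186,0.097,-0.092,0.015,-0.066,-0.017,-0.2],[0.247,0.13,-0.122,0.02,-0.088,-0.022,-0.2],[0.309,0.162,-0.153,0.024,-0.111,-0.028,-0.2],[0.371,0.194,-0.183,0.029,-0.133,-0.033,-0.2],[0.433,0.227,-0.214,0.034,-0.155,-0.039,-0.2],[0.495,0.259,-0.245,0.039,-0.177,-0.045,-0.2],[0.557,0.292,-0.275,0.044,-0.199,-0.05,-0.2],[0.618,0.324,-0.306,0.049,-0.221,-0.056,-0.2]]]
[[[0.064,0.056,0.004,0.0,0.0,-0.018,-0.2],[0.128,0.112,0.008,0.0,0.0,-0.037,-0.2],[0.191,0.168,0.012,0.0,0.0,-0.056,-0.2],[0.255,0.225,0.016,0.0,0.0,-0.075,-0.2],[0.319,0.281,0.02,0.0,0.0,-0.094,-0.2],[0.383,0.337,0.024,0.0,0.0,-0.112,-0.2],[0.446,0.393,0.028,0.0,0.0,-0.131,-0.2],[0.51,0.449,0.032,0.0,0.0,-0.15,-0.2],[0.574,0.505,0.03
[... 589 characters left out ...]
-0.062,0.001,0.015,0.0,0.0,0.0,-0.8],[-0.091,0.001,0.026,0.0,0.0,0.0,-0.8],[-0.12,0.001,0.039,0.0,0.0,0.0,-0.8],[-0.148,0.001,0.055,0.0,0.0,0.0,-0.8],[-0.175,0.001,0.072,0.0,0.0,0.0,-0.8],[-0.2,0.001,0.091,0.0,0.0,0.0,-0.8],[-0.224,0.001,0.112,0.0,0.0,0.0,-0.8],[-0.247,0.001,0.135,0.0,0.0,0.0,-0.8],[-0.267,0.002,0.159,0.0,0.0,0.0,-0.8]]]
[[[-0.019,0.0,0.026,0.0,0.0,0.0,-0.8],[-0.036,0.0,0.053,0.0,0.0,0.0,-0.8],[-0.051,0.0,0.081,0.0,0.0,0.0,-0.8],[-0.064,0.0,0.11,0.0,0.0,0.0,-0.8],[-0.075,0.0,0.14,0.0,0.0,0.0,-0.8],[-0.083,0.0,0.171,0.0,0.0,0.0,-0.8],[-0.089,0.0,0.202,0.0,0.0,0.0,-0.8],[-0.093,0.0,0.234,0.0,0.0,0.0,-0.8],[-0.095,0.0,0.266,0.0,0.0,0.0,-0.8],[-0.095,0.0,0.27,0.0,0.0,0.0,-0.8]]]
```

play_rows --motion '[[[0.062, 0.032, -0.031, 0.005, -0.022, -0.006, -0.2], [0.124, 0.065, -0.061, 0.01, -0.044, -0.011, -0.2], [0.186, 0.097, -0.092, 0.015, -0.066, -0.017, -0.2], [0.247, 0.13, -0.122, 0.02, -0.088, -0.022, -0.2], [0.309, 0.162, -0.153, 0.024, -0.111, -0.028, -0.2], [0.371, 0.194, -0.183, 0.029, -0.133, -0.033, -0.2], [0.433, 0.227, -0.214, 0.034, -0.155, -0.039, -0.2], [0.495, 0.259, -0.245, 0.039, -0.177, -0.045, -0.2], [0.557, 0.292, -0.275, 0.044, -0.199, -0.05, -0.2], [0.618, 0.324, -0.306, 0.049, -0.221, -0.056, -0.2]]]' --grip_force 10

```text
time_s: 54.85
ee_pos: [0.4705, -0.1189, 0.341]
eef_rot: [3.14, 0.005, 1.806]
force: [-0.8, -0.7, -0.1]
grip_width: 0.0375
grip_force: 0.0
```

play_rows --motion '[[[0.064, 0.056, 0.004, 0, 0, -0.018, -0.2], [0.128, 0.112, 0.008, 0, 0, -0.037, -0.2], [0.191, 0.168, 0.012, 0, 0, -0.056, -0.2], [0.255, 0.225, 0.016, 0, 0, -0.075, -0.2], [0.319, 0.281, 0.02, 0, 0, -0.094, -0.2], [0.383, 0.337, 0.024, 0, 0, -0.112, -0.2], [0.446, 0.393, 0.028, 0, 0, -0.131, -0.2], [0.51, 0.449, 0.032, 0, 0, -0.15, -0.2], [0.574, 0.505, 0.036, 0, 0, -0.169, -0.2], [0.638, 0.561, 0.041, 0, 0, -0.187, -0.2]]]'

```text
time_s: 55.85
ee_pos: [0.5697, 0.0698, 0.3294]
eef_rot: [3.141, -0.0, 2.985]
force: [0.1, -0.2, -0.8]
grip_width: 0.0378
grip_force: 0.0
```

play_rows --motion '[[[0, 0, 0, 0, 0, 0, -0.2], [0, 0, 0, 0, 0, 0, -0.2], [0, 0, 0, 0, 0, 0, -0.2], [0, 0, 0, 0, 0, 0, -0.2]]]'

```text
time_s: 56.25
ee_pos: [0.5696, 0.0674, 0.3302]
eef_rot: [3.141, 0.001, 2.977]
force: [0.5, -0.1, 0.8]
grip_width: 0.0374
grip_force: 0.0
```

```bash
python3 - <<'E'
from kin import *
D=np.array([np.cos(-.16),np.sin(-.16)]); hin=np.array([.5512,.0703]); d=down(2.98)
c,T,_=wrist('pics/w12.png')
hh=cv2.cvtColor(c['frame'],cv2.COLOR_RGB2HSV); k=((hh[...,0]<6)|(hh[...,0]>174))&(hh[...,1]>180)&(hh[...,2]>120)
v,u=np.nonzero(k); b=np.array([ray(c,(a,b),.236,T)[:2] for a,b in zip(u,v)]); print('knob',b.mean(0))
cupview()
k0=(.570,.0673,.236); plan([(k0,d,-.2,4),(k0,d,-.2,2),(k0,d,-.8,4)])
E
```

```text
knob [0.56983105 0.0671923 ]
comp 1417 [307.  61.]
  z 0.115 94 x [-0.022 -0.003  0.005] y [0.01  0.019 0.028]
  z 0.13 151 x [-0.022 -0.004  0.005] y [0.012 0.024 0.032]
  z 0.145 163 x [-0.022 -0.004  0.004] y [0.015 0.03  0.039]
  z 0.16 146 x [-0.023 -0.013  0.004] y [0.018 0.022 0.054]
  z 0.175 516 x [-0.029 -0.003  0.003] y [0.023 0.041 0.059]
  z 0.19 347 x [-0.028 -0.016 -0.005] y [0.025 0.03  0.035]
comp 534 [261. 106.]
  z 0.115 30 x [0.009 0.013 0.017] y [-0.021 -0.015 -0.009]
  z 0.13 47 x [0.013 0.017 0.021] y [-0.02  -0.014 -0.007]
  z 0.145 41 x [0.018 0.022 0.032] y [-0.017 -0.011 -0.005]
  z 0.16 69 x [0.022 0.028 0.037] y [-0.014 -0.009 -0.004]
  z 0.175 173 x [0.024 0.034 0.047] y [-0.022 -0.01  -0.002]
  z 0.19 174 x [0.029 0.038 0.044] y [-0.018 -0.013 -0.005]
t 56.4 pos [0.5697 0.0674 0.3302] rpy [3.141e+00 1.000e-03 2.977e+00] F [ 0.7  0.2 -0.1] w 0.0375 gf 0.0 q [ 0.054  0.299  1.28   0.     1.561 -1.352]
[[[0.0,0.0,0.094,0.0,0.0,0.0,-0.2],[0.0,0.0,0.188,0.0,0.0,0.0,-0.2],[0.0,0.0,0.283,0.0,0.0,0.0,-0.2],[-0.001,-0.001,0.377,0.0,0.0,0.0,-0.2],[-0.001,-0.001,0.377,0.0,0.0,0.0,-0.2],[-0.001,-0.001,0.377,0.0,0.0,0.0,-0.2],[-0.001,-0.001,0.377,0.0,0.0,0.0,-0.8],[-0.001,-0.001,0.377,0.0,0.0,0.0,-0.8],[-0.001,-0.001,0.377,0.0,0.0,0.0,-0.8],[-0.001,-0.001,0.377,0.0,0.0,0.0,-0.8]]]
```

Spoon B's bowl overhangs the clamp arm: it spans y −22 to −2 mm in the stand frame, at z 0.16–0.19. I'll first nudge it sideways, clear of the arm, with the closed fingertips.

play_rows --motion '[[[0.17, 0.036, 0, 0, 0, 0, -1], [0.344, 0.072, 0, 0, 0, 0, -1], [0.344, 0.072, 0, 0, 0, 0, -1], [0.344, 0.072, 0.15, 0, 0, 0, -1], [0.344, 0.072, 0.3, 0, 0, 0, -1], [0.344, 0.072, 0.45, 0, 0, 0, -1], [0.344, 0.072, 0.56, 0, 0, 0, -1], [0.344, 0.072, 0.62, 0, 0, 0, -1], [0.344, 0.072, 0.62, 0, 0, 0, -1]]]'

```text
time_s: 57.25
ee_pos: [0.4876, 0.0992, 0.1732]
eef_rot: [-3.141, -0.002, 2.977]
force: [-0.1, -0.3, 0.0]
grip_width: 0.0
grip_force: 0.0
```

play_rows --motion '[[[0, -0.016, 0, 0, 0, 0, -1], [0, -0.032, 0, 0, 0, 0, -1], [0, -0.048, 0, 0, 0, 0, -1], [0, -0.064, 0, 0, 0, 0, -1], [0, -0.08, 0, 0, 0, 0, -1], [0, -0.1, 0, 0, 0, 0, -1], [0, -0.12, 0, 0, 0, 0, -1], [0, -0.14, 0, 0, 0, 0, -1], [0, -0.15, 0, 0, 0, 0, -1], [0, -0.15, 0, 0, 0, 0, -1]]]'

```text
time_s: 58.25
ee_pos: [0.482, 0.0624, 0.1749]
eef_rot: [3.141, 0.001, 2.978]
force: [-0.1, 1.1, 0.1]
grip_width: 0.0006
grip_force: 0.2
```

```bash
python3 - <<'E'
from kin import *
o=status(); print('stand',R.from_euler('z',.16).apply(np.array(o['ee_pos'])-[.4472,.087,0]).round(4)); cupview(); lines('side')
E
```

```text
t 58.2 pos [0.482  0.0624 0.1749] rpy [3.141e+00 1.000e-03 2.978e+00] F [-0.1  1.1  0.1] w 0.0006 gf 0.2 q [ 5.300e-02  2.070e-01  1.759e+00  1.000e-03  1.175e+00 -1.354e+00]
stand [ 0.0383 -0.0187  0.1749]
comp 3020 [362. 187.]
  z 0.115 166 x [-0.02  -0.012  0.004] y [0.012 0.018 0.022]
  z 0.13 191 x [-0.019 -0.016  0.004] y [0.013 0.015 0.026]
  z 0.145 198 x [-0.018 -0.016 -0.007] y [0.014 0.016 0.042]
  z 0.16 443 x [-0.017 -0.009 -0.005] y [0.016 0.019 0.058]
  z 0.175 1268 x [-0.023 -0.005  0.003] y [0.02  0.038 0.057]
  z 0.19 754 x [-0.023 -0.01   0.002] y [0.02  0.022 0.03 ]
comp 2019 [252. 231.]
  z 0.115 173 x [0.002 0.005 0.012] y [-0.028 -0.02  -0.015]
  z 0.13 296 x [0.006 0.01  0.018] y [-0.031 -0.023 -0.018]
  z 0.145 354 x [0.012 0.015 0.023] y [-0.035 -0.027 -0.022]
  z 0.16 261 x [0.016 0.02  0.028] y [-0.036 -0.03  -0.025]
  z 0.175 711 x [0.015 0.022 0.039] y [-0.043 -0.035 -0.032]
  z 0.19 224 x [0.021 0.03  0.036] y [-0.041 -0.037 -0.035]
side px [255. 189.] n 317 low [-0.012  0.     0.111] mid [-0.002  0.015  0.147] top [-0.003  0.021  0.184]
```

play_rows --motion '[[[0, 0, -0.1, 0, 0, 0, -1], [0, 0, -0.25, 0, 0, 0, -1], [0, 0, -0.4, 0, 0, 0, -0.6], [0, 0, -0.55, 0, 0, 0, -0.3], [0, 0, -0.62, 0, 0, 0, -0.2], [0, 0, -0.62, 0, 0, 0, -0.2], [0, 0, -0.62, 0, 0, 0, -0.2]]]'

```text
time_s: 59.05
ee_pos: [0.4817, 0.0627, 0.3289]
eef_rot: [3.141, 0.0, 2.978]
force: [0.2, 0.0, -0.6]
grip_width: 0.0359
grip_force: 0.0
```

```bash
python3 - <<'E'
from kin import *
o=status(); cupview()
d=down(2.98); k0=(.570,.0672,.236)
plan([((.57,.0672,.33),d,-.2,3),((.57,.0672,.33),d,-.2,2),None,(k0,d,-.2,4),(k0,d,-.2,2),(k0,d,-.8,4)])
E
```

```text
t 59.0 pos [0.4817 0.0627 0.3289] rpy [3.141 0.    2.978] F [ 0.2  0.  -0.6] w 0.0359 gf 0.0 q [ 0.054  0.093  1.527  0.     1.521 -1.354]
comp 725 [321. 155.]
  z 0.115 51 x [-0.02  -0.003  0.004] y [0.012 0.019 0.023]
  z 0.13 49 x [-0.019 -0.016  0.003] y [0.013 0.014 0.024]
  z 0.145 43 x [-0.018 -0.015 -0.007] y [0.015 0.016 0.043]
  z 0.16 109 x [-0.017 -0.008 -0.005] y [0.016 0.019 0.054]
  z 0.175 296 x [-0.022 -0.003  0.003] y [0.02  0.039 0.059]
  z 0.19 177 x [-0.023 -0.008  0.003] y [0.02  0.022 0.03 ]
comp 555 [262. 180.]
  z 0.115 55 x [0.002 0.004 0.017] y [-0.028 -0.02  -0.016]
  z 0.13 87 x [0.005 0.009 0.017] y [-0.031 -0.023 -0.018]
  z 0.145 74 x [0.01  0.014 0.022] y [-0.033 -0.026 -0.021]
  z 0.16 78 x [0.013 0.024 0.037] y [-0.032 -0.029 -0.025]
  z 0.175 260 x [0.013 0.026 0.039] y [-0.041 -0.034 -0.031]
t 59.1 pos [0.4816 0.0626 0.3284] rpy [ 3.141e+00 -1.000e-03  2.978e+00] F [-0.2 -0.6 -0.4] w 0.0366 gf 0.0 q [ 0.054  0.093  1.528  0.     1.521 -1.354]
[[[-0.115,0.025,-0.002,0.0,0.0,0.0,-0.2],[-0.231,0.05,-0.004,0.0,0.0,0.0,-0.2],[-0.346,0.076,-0.007,0.0,0.0,0.0,-0.2],[-0.346,0.076,-0.007,0.0,0.0,0.0,-0.2],[-0.346,0.076,-0.007,0.0,0.0,0.0,-0.2]]]
[[[0.0,0.0,0.094,0.0,0.0,0.0,-0.2],[0.0,-0.001,0.188,0.0,0.0,0.0,-0.2],[0.0,-0.001,0.282,0.0,0.0,0.0,-0.2],[0.0,-0.001,0.376,0.0,0.0,0.0,-0.2],[0.0,-0.001,0.376,0.0,0.0,0.0,-0.2],[0.0,-0.001,0.376,0.0,0.0,0.0,-0.2],[0.0,-0.001,0.376,0.0,0.0,0.0,-0.8],[0.0,-0.001,0.376,0.0,0.0,0.0,-0.8],[0.0,-0.001,0.376,0.0,0.0,0.0,-0.8],[0.0,-0.001,0.376,0.0,0.0,0.0,-0.8]]]
```

Spoon B stays clear of the arm, so I'll open the clamp.

play_rows --motion '[[[-0.115, 0.025, -0.002, 0, 0, 0, -0.2], [-0.231, 0.05, -0.004, 0, 0, 0, -0.2], [-0.346, 0.076, -0.007, 0, 0, 0, -0.2], [-0.346, 0.076, -0.007, 0, 0, 0, -0.2], [-0.346, 0.076, -0.007, 0, 0, 0, -0.2], [-0.346, 0.076, -0.007, 0, 0, 0, -0.2]]]'

```text
time_s: 59.7
ee_pos: [0.5696, 0.0673, 0.3312]
eef_rot: [3.141, 0.0, 2.978]
force: [-0.4, -0.6, 0.1]
grip_width: 0.0377
grip_force: 0.0
```

play_rows --motion '[[[0, 0, 0.094, 0, 0, 0, -0.2], [0, 0, 0.188, 0, 0, 0, -0.2], [0, 0, 0.282, 0, 0, 0, -0.2], [0, 0, 0.376, 0, 0, 0, -0.2], [0, 0, 0.376, 0, 0, 0, -0.2], [0, 0, 0.376, 0, 0, 0, -0.8], [0, 0, 0.376, 0, 0, 0, -0.8], [0, 0, 0.376, 0, 0, 0, -0.8], [0, 0, 0.376, 0, 0, 0, -0.8]]]' --grip_force 10

```text
time_s: 60.6
ee_pos: [0.5708, 0.067, 0.2393]
eef_rot: [3.141, 0.003, 2.978]
force: [-1.8, -4.6, 6.5]
grip_width: 0.0252
grip_force: 10.0
```

play_rows --motion '[[[-0.031, 0, 0.006, 0, 0, 0, -0.8], [-0.062, 0, 0.015, 0, 0, 0, -0.8], [-0.091, 0, 0.026, 0, 0, 0, -0.8], [-0.12, 0, 0.039, 0, 0, 0, -0.8], [-0.148, 0, 0.055, 0, 0, 0, -0.8], [-0.175, 0, 0.072, 0, 0, 0, -0.8], [-0.2, 0, 0.091, 0, 0, 0, -0.8], [-0.224, 0, 0.112, 0, 0, 0, -0.8], [-0.247, 0, 0.135, 0, 0, 0, -0.8], [-0.267, 0, 0.159, 0, 0, 0, -0.8]]]'

```text
time_s: 61.6
ee_pos: [0.6368, 0.0565, 0.1975]
eef_rot: [3.141, 0.001, 2.978]
force: [1.5, -0.8, 3.6]
grip_width: 0.0254
grip_force: 10.0
```

play_rows --motion '[[[-0.019, 0, 0.026, 0, 0, 0, -0.8], [-0.036, 0, 0.053, 0, 0, 0, -0.8], [-0.051, 0, 0.081, 0, 0, 0, -0.8], [-0.064, 0, 0.11, 0, 0, 0, -0.8], [-0.075, 0, 0.14, 0, 0, 0, -0.8], [-0.083, 0, 0.171, 0, 0, 0, -0.8], [-0.089, 0, 0.202, 0, 0, 0, -0.8], [-0.093, 0, 0.234, 0, 0, 0, -0.8], [-0.095, 0, 0.266, 0, 0, 0, -0.8], [-0.095, 0, 0.27, 0, 0, 0, -0.8]]]'

```text
time_s: 62.6
ee_pos: [0.6597, 0.0529, 0.1292]
eef_rot: [3.141, 0.0, 2.978]
force: [1.6, 4.2, -1.2]
grip_width: 0.025
grip_force: 10.0
```

play_rows --motion '[[[0, 0, 0, 0, 0, 0, -0.8], [0, 0, 0, 0, 0, 0, 0.1], [0, 0, 0, 0, 0, 0, 0.1], [0, 0, 0, 0, 0, 0, 0.1], [0, 0, -0.15, 0, 0, 0, 0.1], [0, 0, -0.35, 0, 0, 0, 0.1], [0, 0, -0.55, 0, 0, 0, 0.1], [0, 0, -0.75, 0, 0, 0, 0.1], [0, 0, -0.75, 0, 0, 0, 0.1]]]'

```text
time_s: 63.5
ee_pos: [0.6606, 0.0524, 0.3264]
eef_rot: [3.139, 0.013, 2.978]
force: [0.4, 0.1, 0.0]
grip_width: 0.0519
grip_force: 0.0
```

play_rows --motion '[[[0, -0.2, 0, 0, 0, 0, 0.1], [0, -0.4, 0, 0, 0, 0, 0.1], [0, -0.6, 0, 0, 0, 0, 0.1], [0, -0.8, 0, 0, 0, 0, 0.1], [0, -0.95, 0, 0, 0, 0, 0.1], [0, -0.95, 0, 0, 0, 0, 0.1]]]'

```text
time_s: 64.1
ee_pos: [0.6197, -0.1863, 0.3173]
eef_rot: [3.142, 0.0, 2.973]
force: [-0.3, 0.6, 0.1]
grip_width: 0.0516
grip_force: 0.0
```

```bash
python3 - <<'E'
from kin import *
o=status(); lines('top'); lines('side'); t=camera('top'); s=camera('side')
for c in (t,s):
    hh=cv2.cvtColor(c['frame'],cv2.COLOR_RGB2HSV); k=((hh[...,0]<6)|(hh[...,0]>174))&(hh[...,1]>180)&(hh[...,2]>120); C=cloud(c)
    p=C[k]; p=p[~np.isnan(p[:,0])]; print('red',len(p), np.round(np.median(p,0),3) if len(p) else '')
a=cv2.resize(t['frame'][100:280,60:360],(500,300)); b=cv2.resize(s['frame'][110:290,180:400],(500,300)); z=cv2.resize(s['frame'][140:230,220:310],(300,300)); z2=cv2.resize(t['frame'][190:270,210:290],(300,300))
cv2.imwrite('pics/c13.png',np.vstack([np.hstack([a,z2]),np.hstack([b,z])])[:,:,::-1])
E
```

```text
t 64.1 pos [ 0.6197 -0.1863  0.3173] rpy [3.142 0.    2.973] F [-0.3  0.6  0.1] w 0.0516 gf 0.0 q [-0.349  0.484  1.057  0.     1.6   -1.751]
top px [252. 234.] n 112 low [-0.011 -0.02   0.11 ] mid [ 0.016 -0.027  0.14 ] top [ 0.028 -0.035  0.18 ]
top px [231. 237.] n 125 low [-0.019  0.021  0.111] mid [-0.005  0.026  0.175] top [-0.008  0.026  0.192]
side px [255. 189.] n 317 low [-0.005 -0.002  0.111] mid [-0.002  0.015  0.147] top [-0.006  0.022  0.183]
red 49 [0.662 0.057 0.137]
red 9 [0.658 0.047 0.131]
```

View pics/c13.png

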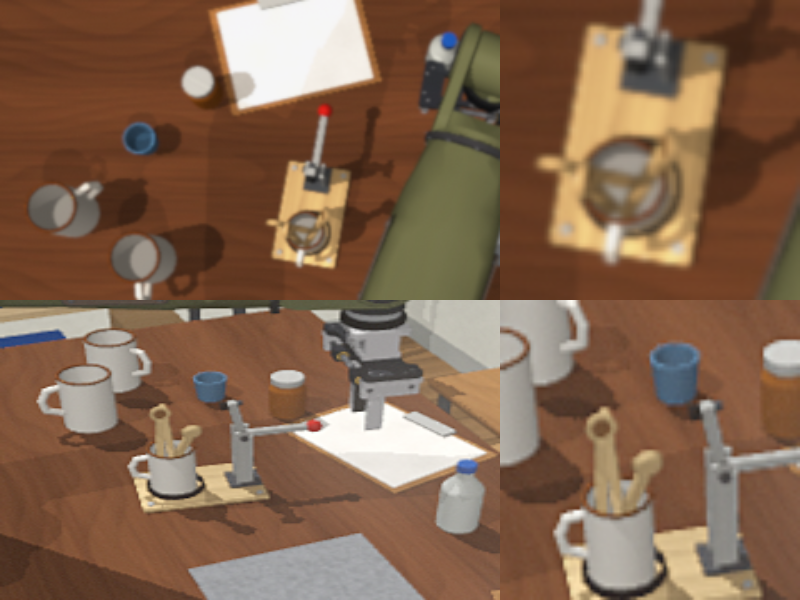

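The final picture shows the mug in the ring with three spoons standing bowl up. The clamp is fully back with its knob level, the mat is empty, the bystanders are in place and the gripper is clear.

```bash
python3 -c "
from station import workorder
print(workorder.hand_in())"
```

```text
the job is handed in; nothing more can be done
None
```

The job is handed in: the mug stands in the ring with all three spoons present in it, bowl up, the clamp is fully back, and the sugar jar, milk bottle and blue cup are where they were; the hand-in call gave no verdict.

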